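# Chock the washed sensor barrels on the dryer and start it

## Robot

A 6-joint arm with a two-finger parallel gripper is mounted at the origin on the work surface. World frame = base frame: x ahead of the robot, y to its left, z up, the work surface at z = 0. Lengths are in m, angles in rad, forces in N, time in s.
With the tool pointing down it reaches from about 0.3 to 0.775 m from the base axis. Payload 14.6 kg.
Tool frame: the origin (TCP) lies at the very end of the fingers, on their centre line; the grasp point (between the pads) lies 19 mm behind it; x points along the fingers, y is the direction in which the jaws open and shut, and the axes are right-handed (so a half turn about x gives the same grasp; the last joint's range is limited). The gripper opens to 94 mm and grips with 3 to 60 N. Pads are 16 mm wide; open, the fingers measure 119 mm over their backs; the gripper's body (75 mm by 177 mm) begins 78 mm behind the grasp point.
Start: joints at [-1.292, 0.3, 1.521, -0, 1.321, -0.067], TCP at [0.186, -0.517, 0.168] pointing down, gripper open.
Joint ranges: [-3.03, 3.03], [-0.79, 2.21], [0.23, 2.52], [-1.04, 4.18], [0, 3.07], [-2.55, 2.55]. Speed limits (rad/s): [2.22, 2.22, 2.57, 3.14, 3.14, 3.14].

## Interface

Orientations are given as [roll, pitch, yaw] about the fixed x, y, z axes, in that order (R = Rz(yaw) Ry(pitch) Rx(roll)).
In Python, from station import ctrl, viewer, hand_in gives the robot as it stands. The module is installed in compiled form; this text tells all that it offers.
- The arm moves only by the tool play_rows, never from a script. Its argument "deltas" is a list that holds one entry, the list of rows, each a list of 7 numbers: the shift along the tool's x, y, z in mm, then the turn, a rotation vector about the tool's x, y, z in rad, then the finger opening in mm, from 0 to 94. In form: [[[dx, dy, dz, ax, ay, az, gripper], ...]]. A call has 1 to 10 rows; each row shifts and turns the commanded pose from where the row before left it, along the tool's axes as they then stand; what a row does not reach is not made up. A row lasts 1/10 s, in which the tool goes at most 50 mm and 8.59 degrees, less where a joint would pass 70% of its speed; a pose out of reach is approached as far as the arm can. A call with a gripper value outside its range is refused whole. The fingers move at their own pace and stop on an object; "grip_force" is the grip in N (left out, the last holds). Time passes only in rows, so rows that do not move let the fingers close. It gives the time, the measured TCP pose, the force and the opening at its end, in the units of the state.
- ctrl.get_obs(): the state, without advancing time (a new reading comes with each control period).
- viewer.camera(name): name is "side" or "top"; returns a dict with "img" (400x640x3 uint8, red, green, blue), "fx", "fy", "cx", "cy" (pixels), "rvec" (rotation vector, rad) and "tvec" (3), from world to camera coordinates, as OpenCV has them. Camera axes: x right, y down, z forward; pixel columns grow to the right and rows downward; lengths in m; the calibration is good to about 2 mm. A picture is of the moment at which its call begins. There is no depth.
- hand_in(): hands the job in, once; it reports no verdict.
The state is a dict: "time_s": time; "qpos": joint angles; "joint_vel": joint speeds; "tau": joint torques, N m; "ee_pos": TCP position; "eef_rot": TCP orientation; "force": force on the tool from outside, world axes, zero at the start; "moment": the same for the moment, N m; "grip_width": finger opening in m.
Only numpy, scipy, OpenCV 4.12 (cv2) and the standard library are available. Lean on these libraries where they do the work, as an engineer would, in place of code of your own. Each camera call takes 0.05 s, during which the arm holds its last target.

## Task

Lay every washed sensor barrel from the white rack on the dryer's sloping steel deck, its bore pointing at the fan box, resting against one of the grey wedge chocks set below it so that it stays put when you let go: an unchocked barrel rolls down to the front lip, and no barrel may be left there or touching another. When all of them lie chocked, lift the smoky guard on the fan box, flip the switch under it all the way over to on, lower the guard fully again, and then press the timer's plunger down to its stop and let it come back up. Leave the other things on the cart as they are.

Things in the scene. Friction and masses are not known exactly. Their poses are not given: they have to be found in the camera images.
- dryer: Bench parts dryer, fixed to the cart: a sloping steel deck, and along its +y side a grey fan box (232 x 116 mm, y = 142 to 258 mm from the origin, flat top 100 mm above the cart) that blows along -y across the deck. Origin on the cart surface under the middle of the deck; x points uphill (away from the robot, turned by the dryer's yaw), y towards the fan box, z up.
- deck: The dryer's flat steel deck, 230 mm (x) x 278 mm (y), sloping 9 degrees down towards the robot. Origin at the centre of its upper surface, about 50 mm above the cart; x points up the slope, y level towards the fan box, z square to the surface. A lip 12 mm high (inner face at x = -115 mm) closes the low front edge, 8 mm high rims close the -y side and the back.
- rack: White plastic wash rack, fixed: 252 mm long (x) x 34 mm wide (y), three V-notches at x = -76, 0 and 76 mm. A barrel lying in a notch has its axis along the rack's y, 35 mm above the cart; its ends overhang the 34 mm wide rack by 10 mm each. Origin at the centre of the underside.
- guard_tab (a point): Centre of the guard's black finger tab (20 mm along dryer x, 10 mm thick along dryer y, 20 mm high), which stands on the front of the guard's roof; moves with the guard. With the guard closed it is 57 mm above the fan box top and 10 mm above the guard's roof. The guard is a hood of smoky acrylic, 68 x 52 mm, roof 47 mm above the fan box top.
- guard_hinge (a point): Guard hinge axis (along dryer y), 12 mm above the fan box top at the far end of the guard; fixed. The closed tab lies 52 mm in front (-x of the dryer) and 45 mm above it.
- guard (a joint): Guard angle (rad): 0 fully down, 1.75 fully back. Lifting the tab and swinging it up and away from the robot (dryer +x) increases it. A stiff hinge (about 0.5 N at the tab): it stays at any angle where it is left.
- switch_tip (a point): Ball end (12 mm) of the switch's bat lever under the guard, 26 mm from its pivot; moves with the lever.
- switch_pivot (a point): Pivot of the switch lever, 8 mm above the fan box top, 34 mm in front of the guard hinge; fixed.
- switch (a joint): Switch lever angle (rad): 0 = off, leaning 26 degrees towards the robot (dryer -x); 0.9 = on, leaning 26 degrees away (dryer +x). About 1.2 N at the ball end moves it; it stays where it is left.
- plunger_top (a point): Centre of the top of the timer's black plunger head (34 mm across), on the fan box 84 mm in front of the switch pivot, 38 mm above the fan box top when up; moves with it.
- plunger (a joint): Plunger depth (m): 0 up, 0.012 at its stop. A spring returns it: 2 N to start, 7 N at the stop.
- barrel1: Aluminium sensor barrel, a plain tube 54 mm long, 44 mm in diameter, bore 26 mm, about 160 g; lies in the rack at the start. Origin at its centre; x along its axis (either way round). It rolls freely. May be absent. All barrels are alike.
- barrel2: Aluminium sensor barrel, a plain tube 54 mm long, 44 mm in diameter, bore 26 mm, about 160 g; lies in the rack at the start. Origin at its centre; x along its axis (either way round). It rolls freely. May be absent. All barrels are alike.
- barrel3: Aluminium sensor barrel, a plain tube 54 mm long, 44 mm in diameter, bore 26 mm, about 160 g; lies in the rack at the start. Origin at its centre; x along its axis (either way round). It rolls freely. May be absent. All barrels are alike.
- chock1: Grey wedge chock, 44 mm long (x), 30 mm wide (y), 24 mm high, about 100 g, lying on the cart at the start. Origin at the centre of its underside. The sloping face looks to +x (37 degrees, from 3 mm high at the toe x = 22 mm up to 24 mm at x = -6 mm); the upright heel is at x = -22 mm. On the deck with its toe uphill it holds a barrel whose axis lies 33 mm uphill of the chock's origin and 22 mm above the deck.
- chock2: Grey wedge chock, 44 mm long (x), 30 mm wide (y), 24 mm high, about 100 g, lying on the cart at the start. Origin at the centre of its underside. The sloping face looks to +x (37 degrees, from 3 mm high at the toe x = 22 mm up to 24 mm at x = -6 mm); the upright heel is at x = -22 mm. On the deck with its toe uphill it holds a barrel whose axis lies 33 mm uphill of the chock's origin and 22 mm above the deck.
- chock3: Grey wedge chock, 44 mm long (x), 30 mm wide (y), 24 mm high, about 100 g, lying on the cart at the start. Origin at the centre of its underside. The sloping face looks to +x (37 degrees, from 3 mm high at the toe x = 22 mm up to 24 mm at x = -6 mm); the upright heel is at x = -22 mm. On the deck with its toe uphill it holds a barrel whose axis lies 33 mm uphill of the chock's origin and 22 mm above the deck.
- chock4: Grey wedge chock, 44 mm long (x), 30 mm wide (y), 24 mm high, about 100 g, lying on the cart at the start. Origin at the centre of its underside. The sloping face looks to +x (37 degrees, from 3 mm high at the toe x = 22 mm up to 24 mm at x = -6 mm); the upright heel is at x = -22 mm. On the deck with its toe uphill it holds a barrel whose axis lies 33 mm uphill of the chock's origin and 22 mm above the deck.
- tweezers: Blue tweezers, 130 mm long, lying flat between the robot and the rack; a bystander. Origin at the centre of its underside.
- bulb: White plastic desoldering bulb, 52 mm in diameter, 82 mm high, standing; a bystander. Origin at the centre of its underside.
- reel: Solder reel standing on its flange, 62 mm in diameter, 46 mm high; a bystander. Origin at the centre of its underside.
- flux_bottle: Small amber bottle, 40 mm in diameter, 100 mm high; a bystander. Origin at the centre of its underside.
- jar: Small clear jar with a black cap, 56 mm in diameter, 55 mm high; a bystander. Origin at the centre of its underside.
- pcb_clamp: Aluminium board clamp, 170 x 50 mm, 61 mm high, with a screw knob and a green board in it; a bystander. Origin at the centre of its underside.
Not all that is in view belongs to the job. Leave any orange look-alike of the barrel1 alone.

How it is judged:
By the outcome, as a careful person would: the job done as asked, in the order asked, and still so for the second after the job is handed in, with the robot touching nothing.
Of barrel1, barrel2, barrel3 only 2 to 3 are there at a start; the rules pass over those that are not, and their reading is None.
At some moment in a run one of chock1, chock2, chock3, chock4 may be knocked a few centimetres aside while the robot is not near it.
It also fails if it takes over 210 s, if anything falls off the work surface, if the arm or the gripper's body presses on something with over 40 N, if the wrist force passes 120 N, or if a joint passes its speed limit or range.

## Working session

There is one attempt and no reset: what is moved stays moved. The work goes in short steps, Python scripts to look and compute and a tool call to move; the robot and the scene stay as the last step left them, time stands still between calls to the robot, and variables do not carry over. Pictures are saved under pics/ and viewed, and the job is handed in when it is done.

Besides the shell and the picture viewer there is one more tool, called after ">>>" by a JSON object that holds its "fn" and its "kwargs", one argument or row to a line. play_rows: Moves the arm, as the interface text tells. Its arguments: {"type":"object","properties":{"deltas":{"type":"array","items":{"type":"array","items":{"type":"array","items":{"type":"number"}}}},"grip_force":{"type":"number"}},"required":["deltas"]}

```bash
mkdir -p pics
cat > h.py <<'E'
import numpy as np, cv2
from station import ctrl, viewer
def snap(name,tag):
    c=viewer.camera(name); cv2.imwrite(f'pics/{tag}.png',c['img'][:,:,::-1]); return c
def ray(c,u,v):
    R,_=cv2.Rodrigues(np.array(c['rvec'],float)); t=np.array(c['tvec'],float).reshape(3)
    d=R.T@np.array([(u-c['cx'])/c['fx'],(v-c['cy'])/c['fy'],1.0]); o=-R.T@t
    return o,d/np.linalg.norm(d)
def onz(c,u,v,z):
    o,d=ray(c,u,v); return o+d*(z-o[2])/d[2]
def proj(c,P):
    p,_=cv2.projectPoints(np.atleast_2d(np.array(P,float)),np.array(c['rvec'],float),np.array(c['tvec'],float),np.array([[c['fx'],0,c['cx']],[0,c['fy'],c['cy']],[0,0,1.]]),None)
    return p[:,0]
E
python3 - <<'E'
from h import *
o=ctrl.get_obs()
for k in o: print(k,np.round(o[k],4))
for n in('top','side'):
    c=snap(n,n+'0'); print(n,c['fx'],c['cx'],c['cy'],ray(c,320,200))
E
```

```text
time_s 0.0
qpos [-1.2916  0.3005  1.5216 -0.      1.3207 -0.0666]
joint_vel [-0.0005  0.0001  0.0008  0.0004  0.001  -0.0009]
tau [ 4.00000e-03 -5.31799e+01 -3.52732e+01  7.10000e-02  2.44000e-02
 -1.00000e-04]
ee_pos [ 0.1863 -0.5172  0.1674]
eef_rot [-1.6135  1.5697  1.8739]
force [0.5474 0.7617 0.5946]
moment [-0.0141  0.0133 -0.0126]
grip_width 0.094
top 369.767591769994 322.1375314540696 198.51420822566763 (array([ 0.37888894, -0.0659486 ,  1.11348723]), array([ 0.15178314, -0.01402716, -0.98831428]))
side 445.8428102762098 320.4082616456335 195.15217675675666 (array([ 0.3777068 , -1.07688207,  0.83048473]), array([ 0.13149131,  0.7951768 , -0.59194923]))
```

View pics/top0.png

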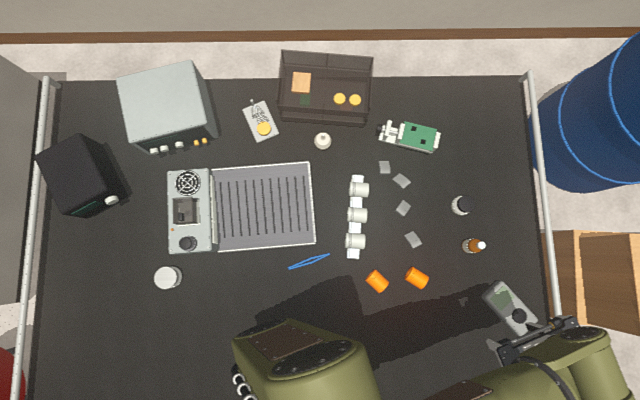

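View pics/side0.png

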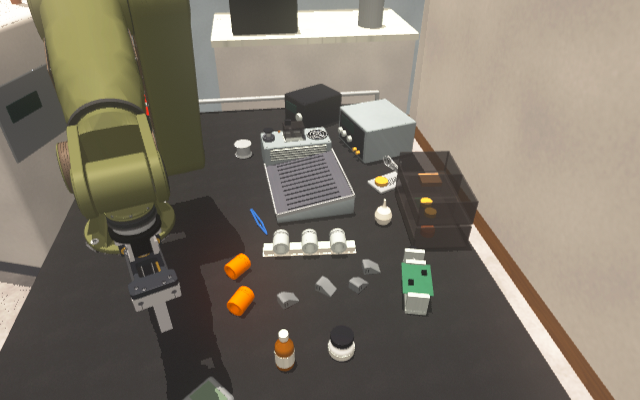

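The top view shows three white barrels in the rack at about (359,190), (356,215) and (355,241). There are four grey chocks at about (384,167), (401,181), (403,208) and (414,240), and the dryer deck spans about (210–315, 165–250). Next I'll zoom in.

Run:
```python
import cv2
t=cv2.imread('pics/top0.png');s=cv2.imread('pics/side0.png')
cv2.imwrite('pics/t_a.png',cv2.resize(t[155:265,335:435],None,fx=5.4,fy=5.4,interpolation=cv2.INTER_CUBIC))
cv2.imwrite('pics/t_b.png',cv2.resize(t[155:260,160:320],None,fx=5,fy=5,interpolation=cv2.INTER_CUBIC))
cv2.imwrite('pics/s_a.png',cv2.resize(s[220:320,255:415],None,fx=5,fy=5,interpolation=cv2.INTER_CUBIC))
cv2.imwrite('pics/s_b.png',cv2.resize(s[110:220,240:360],None,fx=5,fy=5,interpolation=cv2.INTER_CUBIC))
```

```text
(no output)
```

View pics/t_a.png

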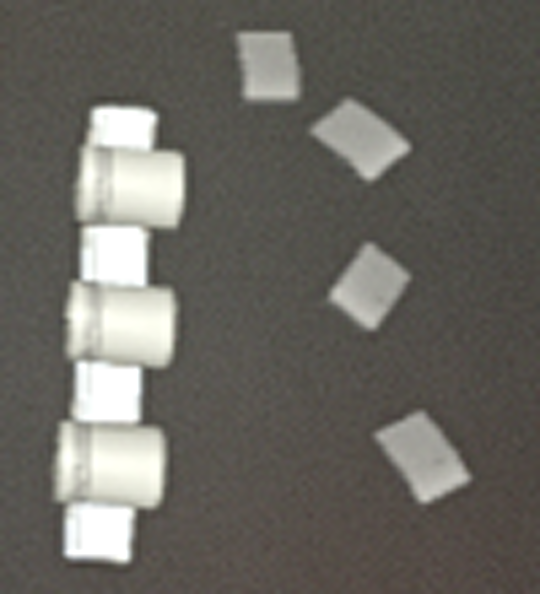

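View pics/t_b.png

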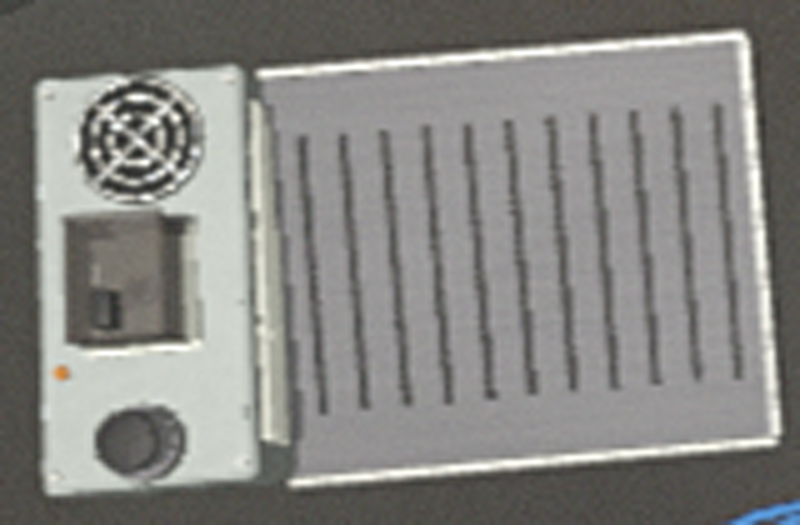

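View pics/s_a.png

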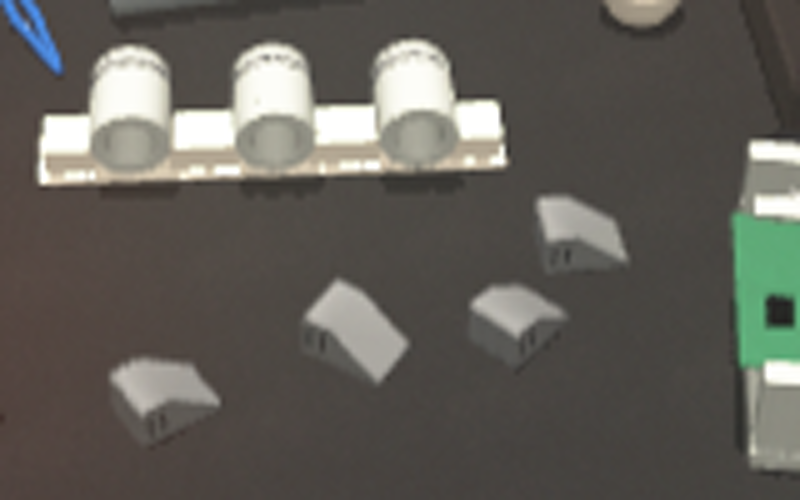

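View pics/s_b.png

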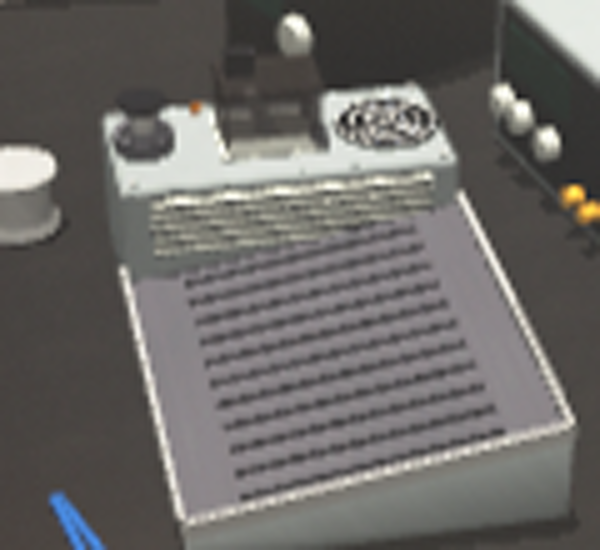

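Run:
```python
from h import *
c=viewer.camera('top'); s=viewer.camera('side')
b=lambda pts,x0,y0,k:[(x0+(px+.5)/k-.5,y0+(py+.5)/k-.5) for px,py in pts]
print('fanbox top z=.1')
F=[onz(c,u,v,.1)[:2] for u,v in b([(36,76),(243,66),(260,480),(45,493)],160,155,5)]
for f in F: print(np.round(f,4))
F=np.array(F); print('sides',[round(np.linalg.norm(F[i]-F[(i+1)%4]),4) for i in range(4)],'yaw',np.degrees(np.arctan2(*(F[2]-F[1])[::-1]))+180,np.degrees(np.arctan2(*(F[3]-F[0])[::-1]))+180, 'ctr',F.mean(0))
print('deck corners back z~.05+.018+.008, front .05-.018+.012')
for p,z in zip([(258,72),(747,32),(778,440),(290,486)],[.076,.076,.044,.044]): print(np.round(onz(c,*b([p],160,155,5)[0],z),4))
# barrels: white mask
def comps(img,x0,x1,y0,y1,f):
    k=8; cr=cv2.resize(img[y0:y1,x0:x1],None,fx=k,fy=k,interpolation=cv2.INTER_CUBIC)
    m=f(cr.astype(int)).astype(np.uint8)*255
    n,l,st,ce=cv2.connectedComponentsWithStats(m)
    out=[]
    for i in range(1,n):
        if st[i,4]>60*k*k*.5:
            cn=max(cv2.findContours((l==i).astype(np.uint8),cv2.RETR_EXTERNAL,cv2.CHAIN_APPROX_NONE)[0],key=cv2.contourArea)
            out.append((cn[:,0].astype(float)+.5)/k-.5+np.array([x0,y0]))
    return out
print('chocks')
for P in comps(c['img'],372,425,155,252,lambda a:a.mean(2)>108):
    W=np.array([onz(c,u,v,0.01)[:2] for u,v in P])
    r=cv2.minAreaRect((W*1000).astype(np.float32)); 
    pix=cv2.approxPolyDP(P.astype(np.float32)[:,None],1.5,True)[:,0]
    print(P.mean(0).round(1),'rect',np.round(r[0],1),np.round(r[1],1),round(r[2],1)); print('  top poly',pix.round(1).tolist())
print('side')
for P in comps(s['img'],270,385,250,312,lambda a:a.mean(2)>85):
    pix=cv2.approxPolyDP(P.astype(np.float32)[:,None],1.2,True)[:,0]
    print(P.mean(0).round(1),[(np.round(q,1).tolist(),np.round(onz(s,*q,0)[:2]*1000).tolist()) for q in pix])
```

```text
fanbox top z=.1
[0.6281 0.3452]
[0.6317 0.2304]
[0.402  0.2154]
[0.3975 0.3305]
sides [np.float64(0.1148), np.float64(0.2303), np.float64(0.1152), np.float64(0.231)] yaw 3.7482571288640543 3.6539225135031757 ctr [0.51483492 0.28037205]
deck corners back z~.05+.018+.008, front .05-.018+.012
[0.6341 0.2288 0.076 ]
[ 0.6527 -0.0513  0.076 ]
[ 0.4196 -0.0647  0.044 ]
[0.3995 0.2138 0.044 ]
chocks
[384.2 166.8] rect [ 647.5 -280.9] [36.3 41.6] 89.5
  top poly [[378.3999938964844, 160.6999969482422], [379.29998779296875, 172.3000030517578], [389.70001220703125, 172.89999389648438], [388.3999938964844, 160.8000030517578]]
[401.3 180.3] rect [ 604.8 -331.5] [50.4 34.5] 46.5
  top poly [[398.70001220703125, 172.8000030517578], [391.8999938964844, 179.1999969482422], [403.6000061035156, 188.10000610351562], [410.6000061035156, 181.60000610351562]]
[402.8 207.7] rect [ 519.9 -331.7] [33.7 42.7] 51.3
  top poly [[402.6000061035156, 199.39999389648438], [395.20001220703125, 210.10000610351562], [403.79998779296875, 215.6999969482422], [410.3999938964844, 205.60000610351562]]
[412.8 239.3] rect [ 
[... 2168 characters left out ...]
 294.1000061035156], [396.0, -328.0]), ([277.79998779296875, 301.70001220703125], [398.0, -353.0]), ([283.1000061035156, 307.8999938964844], [409.0, -374.0]), ([284.29998779296875, 307.20001220703125], [412.0, -372.0]), ([282.8999938964844, 304.29998779296875], [409.0, -363.0]), ([285.20001220703125, 301.8999938964844], [415.0, -356.0]), ([286.70001220703125, 306.6000061035156], [418.0, -371.0]), ([287.20001220703125, 300.8999938964844], [420.0, -354.0]), ([288.6000061035156, 305.70001220703125], [422.0, -369.0]), ([298.70001220703125, 300.3999938964844], [448.0, -356.0]), ([292.70001220703125, 291.79998779296875], [437.0, -327.0]), ([281.1000061035156, 290.79998779296875], [409.0, -320.0])]
```

Run:
```python
from h import *
c=viewer.camera('top')
# toe corners, heel corners (pix)
Q={'A':([(378.4,160.7),(388.4,160.8)],[(379.3,172.3),(389.7,172.9)]),
'B':([(398.7,172.8),(391.9,179.2)],[(410.6,181.6),(403.6,188.1)]),
'C':([(410.4,205.6),(402.6,199.4)],[(403.8,215.7),(395.2,210.1)]),
'D':([(412.4,230.6),(403.8,235.6)],[(421.7,242.7),(413.3,247.9)])}
for k,(t,h) in Q.items():
  for zh in (.024,0):
    T=[onz(c,*p,.002)[:2]*1000 for p in t]; H=[onz(c,*p,zh)[:2]*1000 for p in h]
    d=np.mean(T,0)-np.mean(H,0)
    print(k,zh,'ctr',np.mean(T+H,0).round(1),'len',np.linalg.norm(d).round(1),'w',np.linalg.norm(T[0]-T[1]).round(1),np.linalg.norm(H[0]-H[1]).round(1),'yaw',np.degrees(np.arctan2(d[1],d[0])).round(1),'yawsides',[np.degrees(np.arctan2(*(a-b)[::-1])).round(1) for a,b in zip(T,H)])
# barrels: crop scale 5.4 origin(335,155)
bb=lambda p:(335+(p[0]+.5)/5.4-.5,155+(p[1]+.5)/5.4-.5)
for n,q in {'b1':[(82,147),(184,151),(180,228),(78,226)],'b2':[(72,285),(176,288),(172,367),(68,360)],'b3':[(60,423),(165,428),(162,508),(56,500)]}.items():
    W=np.array([onz(c,*bb(p),.037)[:2]*1000 for p in q]); print(n,W.mean(0).round(1),[np.linalg.norm(W[i]-W[(i+1)%4]).round(1) for i in range(4)])
for p in [(92,106),(158,108),(132,562),(64,558)]: print('rack',(onz(c,*bb(p),.03)[:2]*1000).round(1))
s=viewer.camera('side')
sb=lambda p:(255+(p[0]+.5)/5-.5,220+(p[1]+.5)/5-.5)
for p in [(130,142),(275,140),(418,137)]: print('sidebarrel end centre z=.035',(onz(s,*sb(p),.035)[:2]*1000).round(1))
R=cv2.Rodrigues(np.zeros(3))
from scipy.spatial.transform import Rotation as Ro
print(Ro.from_euler('xyz',ctrl.get_obs()['eef_rot']).as_matrix().round(3))
```

```text
A 0.024 ctr [ 647.6 -279.6] len 42.7 w 31.1 31.6 yaw -3.6 yawsides [np.float64(-3.9), np.float64(-3.3)]
A 0 ctr [ 650.3 -282. ] len 37.3 w 31.1 32.3 yaw 3.1 yawsides [np.float64(2.3), np.float64(3.8)]
B 0.024 ctr [ 603.6 -330.1] len 43.9 w 29.7 29.7 yaw 41.9 yawsides [np.float64(41.9), np.float64(41.9)]
B 0 ctr [ 605.9 -333.2] len 45.2 w 29.7 30.3 yaw 51.6 yawsides [np.float64(52.0), np.float64(51.2)]
C 0.024 ctr [ 519.8 -331.2] len 44.2 w 30.0 30.2 yaw -39.7 yawsides [np.float64(-39.7), np.float64(-39.8)]
C 0 ctr [ 521.1 -334. ] len 38.6 w 30.0 30.9 yaw -36.0 yawsides [np.float64(-35.3), np.float64(-36.7)]
D 0.024 ctr [ 424.8 -354.9] len 42.6 w 30.5 29.6 yaw 28.1 yawsides [np.float64(27.5), np.float64(28.8)]
D 0 ctr [ 425.1 -358.2] len 45.6 w 30.5 30.2 yaw 35.8 yawsides [np.float64(35.7), np.float64(35.9)]
b1 [ 573.8 -197.1] [np.float64(56.3), np.float64(43.1), np.float64(55.9), np.float64(44.2)]
b2 [ 498.3 -189.3] [np.float64(56.7), np.float64(43.2), np.float64(56.5), np.float64(41.0)]
b3 [ 423.  -180.5] [np.float64(56.7), np.float64(42.8), np.float64(56.9), np.float64(41.2)]
rack [ 621.7 -177.9]
rack [ 619.9 -214.6]
rack [ 371.1 -190.8]
rack [ 374.1 -154.3]
sidebarrel end centre z=.035 [ 418.9 -203.5]
sidebarrel end centre z=.035 [ 494.4 -213.1]
sidebarrel end centre z=.035 [ 569.2 -221.8]
[[-0.     0.339 -0.941]
 [ 0.    -0.941 -0.339]
 [-1.    -0.    -0.   ]]
```

```bash
cat >> h.py <<'E'
from scipy.spatial.transform import Rotation as Ro
O=np.array([527.7,80.8,0]); PSI=3.7
def Rt(th,tilt=0): # th: yaw of tool y deg; tilt about tool y deg
    a=np.radians(th); y=np.array([np.cos(a),np.sin(a),0]); x=np.array([0,0,-1.]); z=np.cross(x,y)
    return np.c_[x,y,z]@Ro.from_rotvec([0,np.radians(tilt),0]).as_matrix()
def deck(x,y,h):
    a=np.radians(PSI); ex=np.array([np.cos(a),np.sin(a),0]); ey=np.array([-np.sin(a),np.cos(a),0]); t=np.radians(9)
    return O+[0,0,50]+ex*(x*np.cos(t)-h*np.sin(t))+ey*y+np.array([0,0,1])*(x*np.sin(t)+h*np.cos(t))
def cur():
    o=ctrl.get_obs(); return o['ee_pos']*1000, Ro.from_euler('xyz',o['eef_rot']).as_matrix(),o
def go(P,th,tilt=0,p0=None):
    p,R,o=cur(); p=p if p0 is None else np.array(p0,float); T=Rt(th,tilt)
    rv=Ro.from_matrix(R.T@T).as_rotvec()
    print('rot(tool)',rv.round(4),'shift in final axes',(T.T@(np.array(P)-p)).round(1),'in current axes',(R.T@(np.array(P)-p)).round(1),'| t',o['time_s'].round(2) if hasattr(o['time_s'],'round') else o['time_s'])
E
python3 - <<'E'
from h import *
go([421.3,-356.8,100],-61.9)
E
```

```text
rot(tool) [-0.1446 -0.      0.0004] shift in final axes [  67.8  -31.  -282.8] in current axes [  67.8  -71.4 -275.4] | t 0.3
```

>>> {"fn": "play_rows", "kwargs": {
  "deltas": [
    [[0,0,0,-0.145,0,0,50],[0,-4,-40,0,0,0,50],[0,-5,-48,0,0,0,50],[0,-5,-48,0,0,0,50],[10,-5,-48,0,0,0,50],[20,-5,-48,0,0,0,50],[20,-5,-40,0,0,0,50],[18,-2,-11,0,0,0,50],[0,0,0,0,0,0,50]]
  ]
}}

```text
time_s: 1.2
ee_pos: [0.4199, -0.3559, 0.0985]
eef_rot: [-1.275, 1.567, 2.36]
force: [-0.1, -0.0, -0.5]
grip_width: 0.0502
```

Run:
```python
from h import *
go([421.3,-356.8,4],-61.9)
c=snap('top','t1');s=snap('side','s1')
cv2.imwrite('pics/s1c.png',cv2.resize(s['img'][200:360,200:420][:,:,::-1],None,fx=3.6,fy=3.6))
```

```text
rot(tool) [0.0029 0.0012 0.0039] shift in final axes [94.5  1.5 -0.8] in current axes [94.5  1.8 -0.9] | t 1.2
```

View pics/s1c.png

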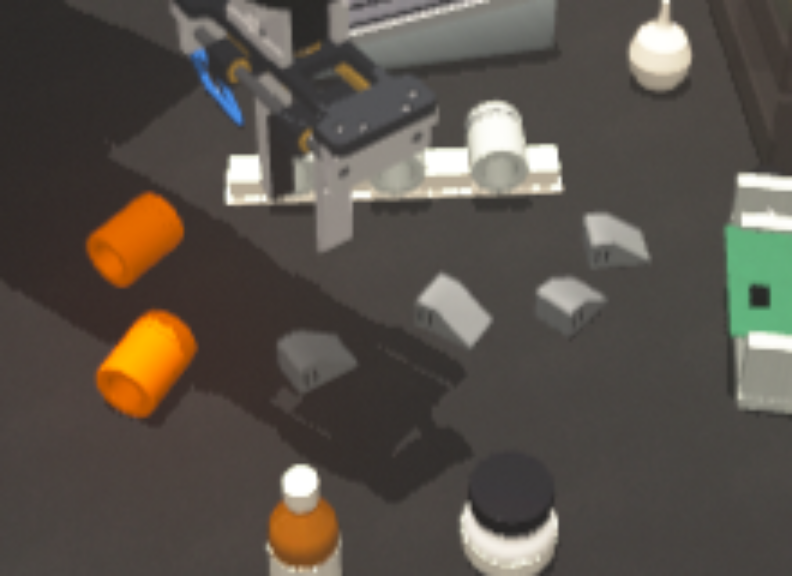

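The gripper sits above chock D (crop about (315,360)), which hasn't moved. Next I'll descend and grip it.

>>> {"fn": "play_rows", "kwargs": {
  "deltas": [
    [[30,1,0,0,0,0,50],[30,0,0,0,0,0,50],[25,0,0,0,0,0,50],[9,0,0,0,0,0,50],[0,0,0,0,0,0,50],[0,0,0,0,0,0,20],[0,0,0,0,0,0,20],[0,0,0,0,0,0,20],[0,0,0,0,0,0,20],[0,0,0,0,0,0,20]]
  ],
  "grip_force": 20
}}

```text
time_s: 2.3
ee_pos: [0.4203, -0.3588, 0.0071]
eef_rot: [1.882, 1.57, -0.769]
force: [0.1, 0.9, -0.1]
grip_width: 0.0201
```

Run:
```python
from h import *
p,R,o=cur(); print(p,o['grip_width'],o['force'])
# chock placed at deck(-40,-90)? grasp at chock x=-4
print('place tip',deck(-44,-90,5))
go(deck(-44,-90,60),-86.3,9,[p[0],p[1],200])
```

```text
[ 420.27330056 -358.82078071    7.12478618] 0.020066586285167068 [ 0.0520674   0.92226324 -0.08090106]
place tip [489.35966244 -11.8673446   48.05532524]
rot(tool) [0.4255 0.1545 0.0331] shift in final axes [ 109.4 -341.8  -66.4] in current axes [  97.5 -277.  -216.6] | t 2.3
```

Run:
```python
from h import *
c=snap('top','t2');s=snap('side','s2')
cv2.imwrite('pics/s2c.png',cv2.resize(s['img'][220:340,230:390][:,:,::-1],None,fx=5,fy=5))
cv2.imwrite('pics/t2c.png',cv2.resize(c['img'][150:300,340:500][:,:,::-1],None,fx=4,fy=4))
print(proj(s,cur()[0]/1000),proj(c,cur()[0]/1000))
```

```text
[[287.20019478 300.54762785]] [[413.60417486 240.74418801]]
```

View pics/s2c.png

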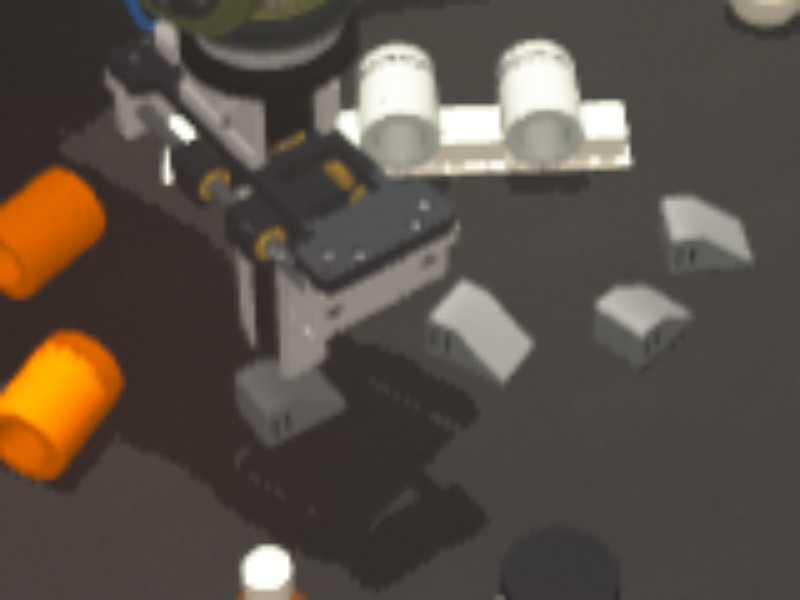

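View pics/t2c.png

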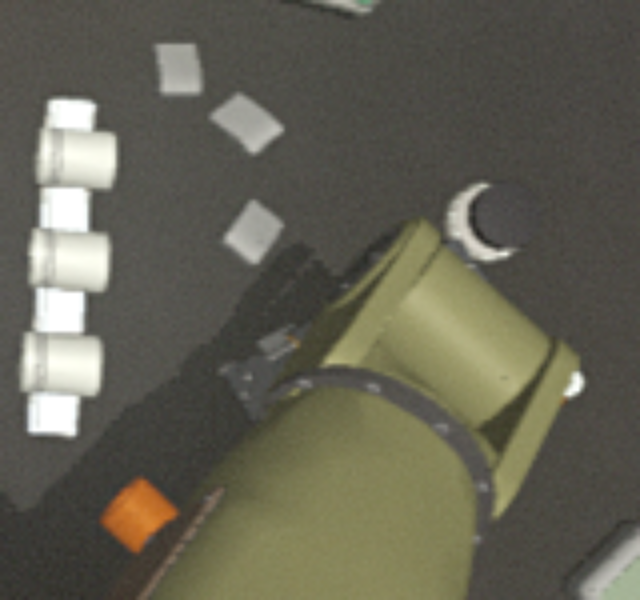

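Run:
```python
from h import *
s=viewer.camera('side')
P=np.array([.4199,-.3559,.0985]); y=Rt(-61.9)[:,1]
for d in (-.0313,-.025,0,.025,.0313): print(d,proj(s,P+d*y), proj(s,P+d*y+[0,0,.05]))
p,R,o=cur(); print(p,R.round(3),o['grip_width'],o['qpos'].round(3))
for d in (-.01,0,.01,.02): print(d,proj(s,p/1000+d*R[:,1]))
im=s['img']; cv2.imwrite('pics/s3c.png',cv2.resize(im[255:325,255:325][:,:,::-1],None,fx=8,fy=8,interpolation=cv2.INTER_CUBIC))
```

```text
-0.0313 [[278.1033024  264.46431587]] [[277.09703433 248.39719213]]
-0.025 [[279.58783203 266.02441505]] [[278.6208759  249.93752524]]
0 [[285.59638449 272.33883114]] [[284.79212767 256.17556446]]
0.025 [[291.79958586 278.85780469]] [[291.16933967 262.62179289]]
0.0313 [[293.39462353 280.5340373 ]] [[292.81011386 264.28032412]]
[ 420.18364198 -358.72008143    6.86662062] [[ 0.     0.471 -0.882]
 [ 0.    -0.882 -0.471]
 [-1.     0.    -0.   ]] 0.01996721341194374 [-0.773  0.491  1.662  0.     0.988  0.307]
-0.01 [[284.86826116 297.95645407]]
0 [[287.18936006 300.55324069]]
0.01 [[289.53879069 303.18172414]]
0.02 [[291.91707497 305.84248832]]
```

View pics/s3c.png

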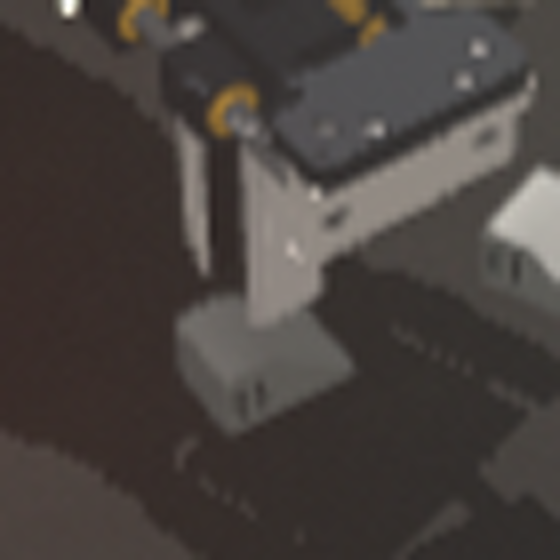

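Run:
```python
from h import *
s=viewer.camera('side');c=viewer.camera('top')
y=np.array([.339,-.941,0]);z=np.array([-.941,-.339,0]);P=np.array([.1863,-.5172,.1674])
for d in(-.047,.047):
  for w in (-.008,.008): print(d,w,proj(s,P+d*y+w*z),proj(s,P+d*y+w*z+[0,0,.04]))
a=cv2.imread('pics/side0.png'); cv2.imwrite('pics/s0f.png',cv2.resize(a[230:340,110:210],None,fx=5.4,fy=5.4))
a=cv2.imread('pics/top0.png'); cv2.imwrite('pics/t0f.png',cv2.resize(a[270:400,420:600],None,fx=4,fy=4))
for d in(-.047,.047): print(proj(c,P+d*y))
```

```text
-0.047 -0.008 [[162.74151338 303.23158415]] [[158.49165717 288.68981213]]
-0.047 0.008 [[154.1068307  306.37791206]] [[149.57722092 291.81286516]]
0.047 -0.008 [[175.20086794 340.15388875]] [[170.96084164 325.46962087]]
0.047 0.008 [[165.92439545 343.8747993 ]] [[161.35987389 329.18185463]]
[[482.92775216 338.99207947]]
[[517.13093374 324.58496133]]
```

View pics/s0f.png

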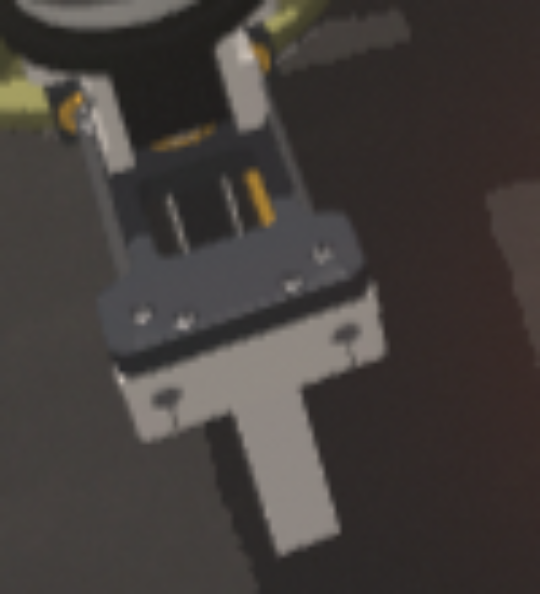

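View pics/t0f.png

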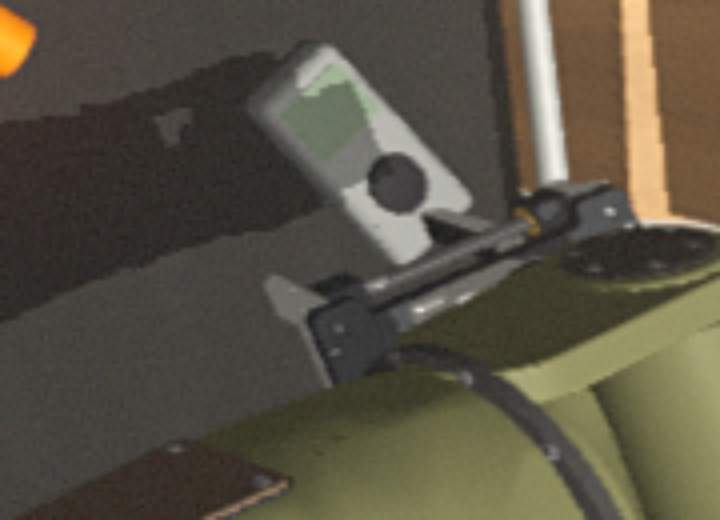

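Run:
```python
from h import *
s=viewer.camera('side');c=viewer.camera('top')
p,R,o=cur(); p=p/1000
for dz in (0,.02,.03,.035,.04,.045): print(dz,[proj(s,p+.0225*R[:,1]+w*R[:,2]+[0,0,dz])[0].round(1) for w in(.008,-.008)])
print('obs (285.9,296) (295,291.9)')
y=np.array([.339,-.941,0]);z=np.array([-.941,-.339,0]);P=np.array([.1863,-.5172,.1674])
print('start obs side (162.5,332.5),(172.7,328.8); top tip (486,340)')
for dz in (0,.02,.03,.035,.04,.045): print(dz,[proj(s,P+.0595*y+w*z+[0,0,dz])[0].round(1) for w in(.008,-.008)],[proj(c,P-.047*y+w*z+[0,0,dz])[0].round(1) for w in(.008,-.008)])
```

```text
0 [array([289.7, 308.1]), array([295.3, 304.9])]
0.02 [array([289.4, 302.4]), array([295.1, 299.2])]
0.03 [array([289.3, 299.5]), array([295. , 296.3])]
0.035 [array([289.2, 298. ]), array([295. , 294.8])]
0.04 [array([289.2, 296.5]), array([294.9, 293.3])]
0.045 [array([289.1, 295. ]), array([294.9, 291.9])]
obs (285.9,296) (295,291.9)
start obs side (162.5,332.5),(172.7,328.8); top tip (486,340)
0 [array([167.7, 349.4]), array([177. , 345.5])] [array([484.3, 342.2]), array([481.6, 335.8])]
0.02 [array([165.4, 342.1]), array([174.9, 338.3])] [array([488. , 344.1]), array([485.2, 337.6])]
0.03 [array([164.3, 338.4]), array([173.9, 334.6])] [array([490., 345.]), array([487.1, 338.5])]
0.035 [array([163.7, 336.5]), array([173.3, 332.7])] [array([491. , 345.5]), array([488.1, 338.9])]
0.04 [array([163.1, 334.7]), array([172.8, 330.9])] [array([491.9, 346. ]), array([489.1, 339.4])]
0.045 [array([162.5, 332.8]), array([172.2, 329. ])] [array([493. , 346.6]), array([490.1, 339.9])]
```

The finger ends appear about 40 mm above the reported TCP in both side pictures, and they closed in the air over the chock. I'll open and lower them in small steps, watching the force and the pictures.

>>> {"fn": "play_rows", "kwargs": {
  "deltas": [
    [[0,0,0,0,0,0,50],[0,-2,0,0,0,0,50],[0,0,0,0,0,0,50],[3,0,0,0,0,0,50],[0,0,0,0,0,0,50]]
  ]
}}

```text
time_s: 3.15
ee_pos: [0.4191, -0.3568, 0.0034]
eef_rot: [-1.304, 1.57, 2.328]
force: [0.6, -0.3, 0.3]
grip_width: 0.0501
```

Run:
```python
from h import *
s=viewer.camera('side')
p,R,o=cur();print(p,o['force'],o['grip_width'],o['qpos'].round(4))
im=s['img']; cv2.imwrite('pics/s4c.png',cv2.resize(im[255:325,255:325][:,:,::-1],None,fx=8,fy=8,interpolation=cv2.INTER_CUBIC))
```

```text
[ 419.09644488 -356.88467153    3.53504056] [-0.13689473  0.65132501  0.17141609] 0.05011547729500689 [-0.7719  0.4925  1.6693  0.      0.9802  0.3081]
```

View pics/s4c.png

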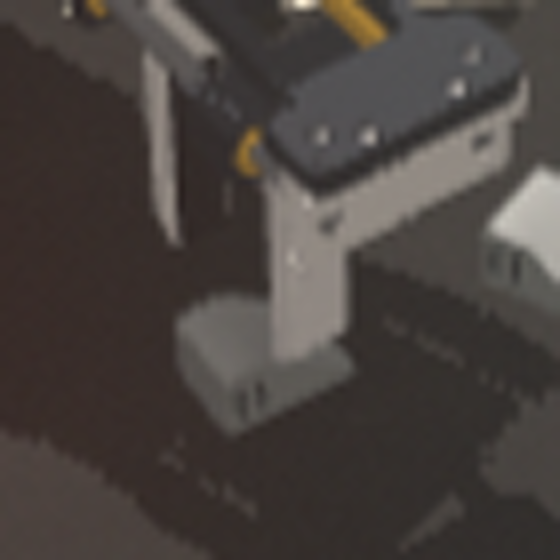

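>>> {"fn": "play_rows", "kwargs": {
  "deltas": [
    [[10,0,0,0,0,0,50],[5,0,0,0,0,0,50],[0,0,0,0,0,0,50]]
  ]
}}

```text
time_s: 3.5
ee_pos: [0.4187, -0.3565, -0.0124]
eef_rot: [-1.266, 1.569, 2.366]
force: [-0.4, 0.2, -0.2]
grip_width: 0.0501
```

Run:
```python
from h import *
s=viewer.camera('side')
p,R,o=cur();print(p,o['force'],o['grip_width'],o['qpos'].round(4))
im=s['img']; cv2.imwrite('pics/s5c.png',cv2.resize(im[255:325,255:325][:,:,::-1],None,fx=8,fy=8,interpolation=cv2.INTER_CUBIC))
```

```text
[ 418.9394647  -356.72720875  -11.85202272] [-0.12131476  0.16480368  0.88229503] 0.050149992959270986 [-0.7719  0.5163  1.6761 -0.      0.9504  0.3081]
```

View pics/s5c.png

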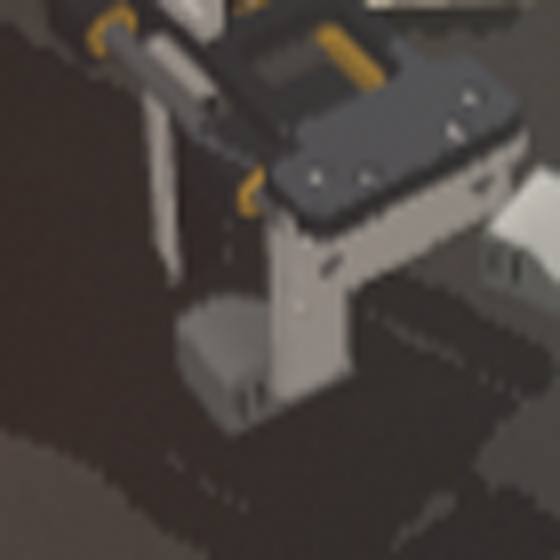

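Run:
```python
from h import *
from scipy.optimize import least_squares
s=viewer.camera('side')
p,R,o=cur(); p=p/1000
for dz in (0,.02,.025,.03,.035,.04,.045): print(dz,[proj(s,p+.0375*R[:,1]+w*R[:,2]+[0,0,dz])[0].round(1) for w in(.008,-.008)])
obs=np.array([(289.4,305.3),(299,301.2)])
f=lambda q:(np.vstack([proj(s,p+.0375*R[:,1]+w*R[:,2]+np.array([q[0],q[1],0])*R[:,2].dot(R[:,2])+[0,0,q[2]]) for w in(.011,-.011)])-obs).ravel()
for w in (.01,.011,.012,.0125):
  g=lambda q:(np.vstack([proj(s,p+.0375*R[:,1]+ww*R[:,2]+q) for ww in(w,-w)])-obs).ravel()
  r=least_squares(g,[0,0,.03]); print(w,r.x.round(4),r.cost)
```

```text
0 [array([293. , 316.8]), array([298.6, 313.6])]
0.02 [array([292.8, 311.2]), array([298.4, 307.9])]
0.025 [array([292.7, 309.8]), array([298.4, 306.5])]
0.03 [array([292.6, 308.3]), array([298.3, 305.1])]
0.035 [array([292.6, 306.9]), array([298.3, 303.6])]
0.04 [array([292.5, 305.4]), array([298.3, 302.2])]
0.045 [array([292.5, 304. ]), array([298.2, 300.7])]
0.01 [-0.0142 -0.1403  0.2057] 0.32563654364552314
0.011 [-0.0097 -0.0857  0.1421] 0.325636543645593
0.012 [-0.0052 -0.031   0.0785] 0.32563654364556816
0.0125 [-0.003  -0.0037  0.0467] 0.3256365436455437
```

>>> {"fn": "play_rows", "kwargs": {
  "deltas": [
    [[10,0,0,0,0,0,50],[8,0,0,0,0,0,50],[0,0,0,0,0,0,50]]
  ]
}}

```text
time_s: 3.9
ee_pos: [0.4186, -0.3564, -0.0307]
eef_rot: [-1.26, 1.569, 2.372]
force: [0.1, -0.3, -0.5]
grip_width: 0.0499
```

>>> {"fn": "play_rows", "kwargs": {
  "deltas": [
    [[3,0,0,0,0,0,50],[0,0,0,0,0,0,50]]
  ]
}}

```text
time_s: 4.1
ee_pos: [0.4191, -0.3569, -0.0325]
eef_rot: [-1.324, 1.57, 2.308]
force: [-0.5, 0.1, 0.2]
grip_width: 0.0501
```

Run:
```python
from h import *
s=viewer.camera('side')
p,R,o=cur();print(p,o['force'],o['grip_width'],o['qpos'].round(4))
im=s['img']; cv2.imwrite('pics/s6c.png',cv2.resize(im[255:325,255:325][:,:,::-1],None,fx=8,fy=8,interpolation=cv2.INTER_CUBIC))
```

```text
[ 419.21996318 -357.01851229  -32.21999685] [-0.78796902  0.31588902  0.43290349] 0.049831996130757915 [-0.772   0.5491  1.683   0.      0.9095  0.3081]
```

View pics/s6c.png

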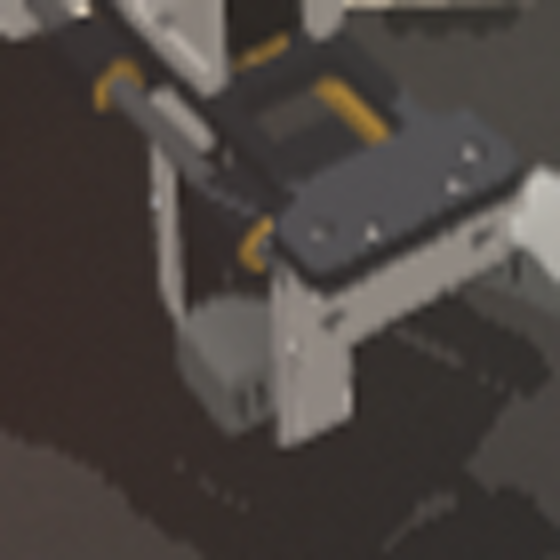

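>>> {"fn": "play_rows", "kwargs": {
  "deltas": [
    [[3,0,0,0,0,0,50],[2,0,0,0,0,0,50],[0,0,0,0,0,0,20],[0,0,0,0,0,0,20],[0,0,0,0,0,0,20],[0,0,0,0,0,0,20],[0,0,0,0,0,0,20]]
  ],
  "grip_force": 25
}}

```text
time_s: 4.85
ee_pos: [0.4192, -0.357, -0.0372]
eef_rot: [1.998, 1.571, -0.653]
force: [-0.2, -0.2, 0.7]
grip_width: 0.0299
```

Run:
```python
from h import *
s=viewer.camera('side')
p,R,o=cur();print(p,o['force'],o['grip_width'],o['qpos'].round(4))
im=s['img']; cv2.imwrite('pics/s7c.png',cv2.resize(im[255:325,255:325][:,:,::-1],None,fx=8,fy=8,interpolation=cv2.INTER_CUBIC))
```

```text
[ 419.23584348 -357.00507375  -37.15082141] [0.58446592 0.30528529 1.36821538] 0.02996613872380047 [-0.7719  0.5572  1.6845 -0.      0.8998  0.3081]
```

View pics/s7c.png

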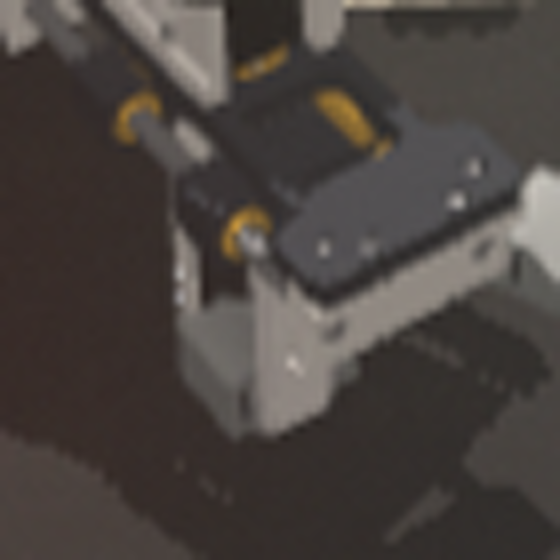

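Run:
```python
from h import *
p,R,o=cur()
go(deck(-46,-90,20),-86.3,9,[p[0],p[1],p[2]+140])
print(deck(-46,-90,-36),deck(-46,-90,20))
```

```text
rot(tool) [0.4254 0.1547 0.0334] shift in final axes [  53.6 -339.9  -80.5] in current axes [  40.3 -273.1 -220.6] | t 4.9
[493.78884743 -11.58092206   7.24723435] [485.04677726 -12.14624638  62.55778142]
```

>>> {"fn": "play_rows", "kwargs": {
  "deltas": [
    [[-45,0,0,0,0,0,20],[-45,0,0,0,0,0,20],[-40,-10,-8,0,0,0,20],[-10,-36,-29,0,0,0,20],[0,-38,-31,0,0,0,20],[0,-38,-31,0,0,0,20],[0,-38,-31,0,0,0,20],[0,-38,-31,0,0,0,20],[0,-38,-31,0,0,0,20],[0,-30,-24,0,0,0,20]]
  ]
}}

```text
time_s: 5.9
ee_pos: [0.4843, -0.0181, 0.1028]
eef_rot: [-1.724, 1.571, 1.91]
force: [-0.3, -0.7, -1.5]
grip_width: 0.0296
```

>>> {"fn": "play_rows", "kwargs": {
  "deltas": [
    [[0,-7,-5,0,0,0,20],[0,0,0,0.12,0,0,20],[0,0,0,0.12,0,0,20],[0,0,0,0.12,0,0,20],[0,0,0,0.065,0,0,20],[0,0,0,0,0.08,0,20],[0,0,0,0,0.077,0,20],[0,0,0,0,0,0,20]]
  ]
}}

```text
time_s: 6.7
ee_pos: [0.4842, -0.0126, 0.1025]
eef_rot: [3.141, 1.413, 0.065]
force: [-0.1, -0.3, -1.1]
grip_width: 0.0297
```

Run:
```python
from h import *
p,R,o=cur();print(p,o['grip_width'],o['qpos'].round(2),o['force'])
go(deck(-46,-90,0),-86.3,9)
c=snap('top','t8');s=snap('side','s8')
cv2.imwrite('pics/s8c.png',cv2.resize(s['img'][60:240,220:400][:,:,::-1],None,fx=3.3,fy=3.3))
```

```text
[484.1566726  -12.57194458 102.50473934] 0.02968478008102216 [-0.12  0.12  1.91  0.04  0.96  1.37] [-0.08498971 -0.27492811 -1.12011493]
rot(tool) [ 0.0005 -0.0003  0.    ] shift in final axes [59.6 -0.4  5.3] in current axes [59.6 -0.4  5.4] | t 6.7
```

View pics/s8c.png

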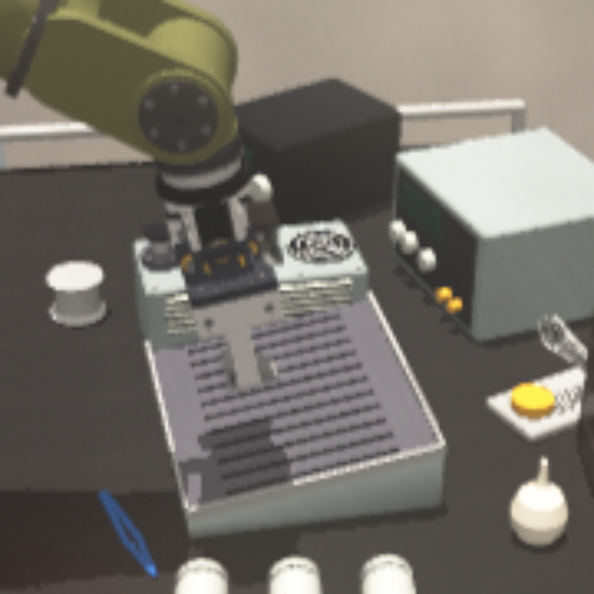

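View pics/t8.png

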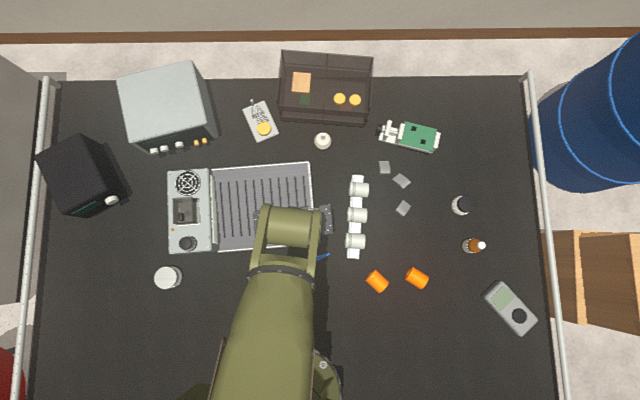

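>>> {"fn": "play_rows", "kwargs": {
  "deltas": [
    [[20,0,5,0,0,0,20],[30,0,0,0,0,0,20],[25,0,0,0,0,0,20],[10,0,0,0,0,0,20],[5,0,0,0,0,0,20],[0,0,0,0,0,0,20]]
  ]
}}

```text
time_s: 7.4
ee_pos: [0.4948, -0.0115, 0.0132]
eef_rot: [-3.141, 1.414, 0.066]
force: [0.5, 0.2, -0.4]
grip_width: 0.0301
```

Run:
```python
from h import *
p,R,o=cur();print(p,o['grip_width'],o['force'])
go(deck(-46,-90,-36),-86.3,9)
s=snap('side','s9')
cv2.imwrite('pics/s9c.png',cv2.resize(s['img'][150:230,250:350][:,:,::-1],None,fx=6,fy=6,interpolation=cv2.INTER_CUBIC))
```

```text
[494.83539329 -11.5139836   13.2357667 ] 0.030147053598026316 [ 0.48235524  0.18912656 -0.42816287]
rot(tool) [0.0013 0.0007 0.0002] shift in final axes [ 5.8 -0.   2. ] in current axes [ 5.8 -0.   2. ] | t 7.4
```

View pics/s9c.png

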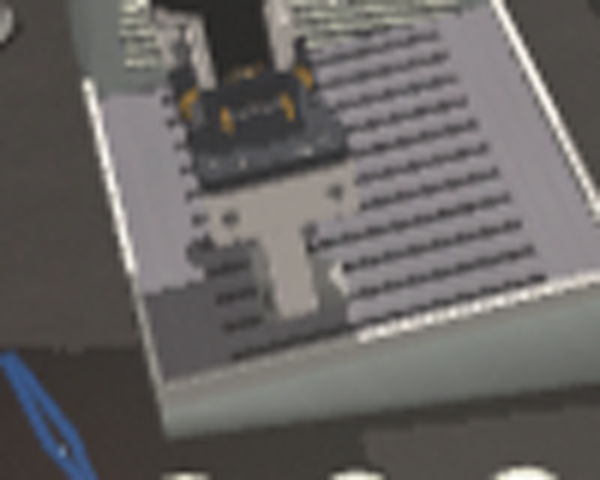

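>>> {"fn": "play_rows", "kwargs": {
  "deltas": [
    [[2,0,0,0,0,0,20],[2,0,0,0,0,0,20],[0,0,0,0,0,0,20]]
  ]
}}

```text
time_s: 7.75
ee_pos: [0.4953, -0.0114, 0.0094]
eef_rot: [3.141, 1.414, 0.066]
force: [-0.1, -0.0, -1.4]
grip_width: 0.0298
```

>>> {"fn": "play_rows", "kwargs": {
  "deltas": [
    [[2,0,0,0,0,0,20],[0,0,0,0,0,0,20]]
  ]
}}

```text
time_s: 7.95
ee_pos: [0.4954, -0.0114, 0.0071]
eef_rot: [-3.141, 1.414, 0.066]
force: [0.1, -0.2, -1.0]
grip_width: 0.03
```

>>> {"fn": "play_rows", "kwargs": {
  "deltas": [
    [[1,0,0,0,0,0,20],[0,0,0,0,0,0,20]]
  ]
}}

```text
time_s: 8.15
ee_pos: [0.4957, -0.0114, 0.0066]
eef_rot: [3.141, 1.414, 0.066]
force: [-4.4, 0.9, 6.0]
grip_width: 0.0298
```

>>> {"fn": "play_rows", "kwargs": {
  "deltas": [
    [[0,0,0,0,0,0,44],[0,0,0,0,0,0,44],[0,0,0,0,0,0,44],[-10,0,0,0,0,0,44],[-40,0,0,0,0,0,44],[-45,0,0,0,0,0,44]]
  ]
}}

```text
time_s: 8.75
ee_pos: [0.4796, -0.0123, 0.1006]
eef_rot: [-3.138, 1.417, 0.069]
force: [-0.5, -0.5, -0.3]
grip_width: 0.0442
```

Run:
```python
from h import *
p,R,o=cur();print(p,o['grip_width'],o['force'],o['qpos'].round(2))
s=snap('side','s10');c=snap('top','t10')
cv2.imwrite('pics/s10c.png',cv2.resize(s['img'][130:310,250:410][:,:,::-1],None,fx=3.3,fy=3.3,interpolation=cv2.INTER_CUBIC))
cv2.imwrite('pics/t10c.png',cv2.resize(c['img'][150:260,200:440][:,:,::-1],None,fx=3.3,fy=3.3,interpolation=cv2.INTER_CUBIC))
# next chock C grasp at -5
a=np.radians(-39.7); g=np.array([519.8,-331.2])-5*np.array([np.cos(a),np.sin(a)]); print(g)
```

```text
[479.5855857  -12.27788129 100.62294563] 0.04417538118590985 [-0.47873688 -0.51249123 -0.33220248] [-0.12  0.12  1.92  0.04  0.95  1.37]
[ 515.95300222 -328.00616091]
```

View pics/s10c.png

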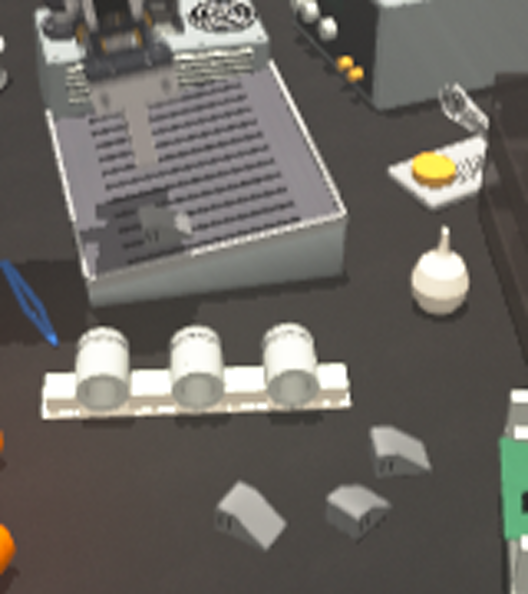

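View pics/t10c.png

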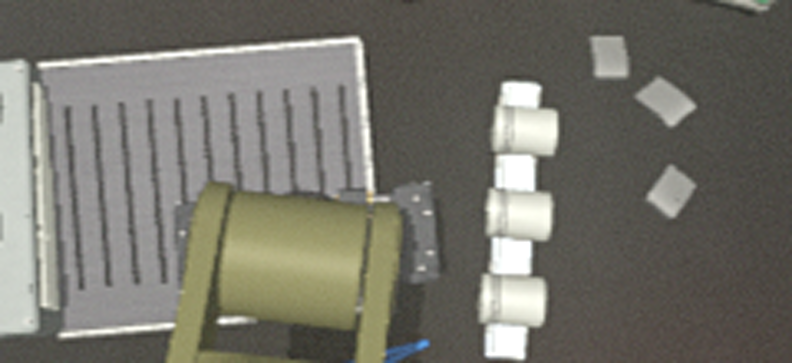

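>>> {"fn": "play_rows", "kwargs": {
  "deltas": [
    [[-20,0,0,0,-0.08,0,50],[-10,0,0,0,-0.077,0,50],[0,45,0,0.1,0,0,50],[0,45,0,0.1,0,0,50],[0,45,0,0.1,0,0,50],[0,45,0,0.1,0,0,50],[0,45,0,0.1,0,0,50],[0,40,0,0.1,0,0,50],[0,20,0,0.1,0,0,50],[0,0,0,0.057,0,0,50]]
  ]
}}

```text
time_s: 9.85
ee_pos: [0.4187, -0.2888, 0.1295]
eef_rot: [0.463, 1.57, 2.906]
force: [-0.3, 0.0, -0.2]
grip_width: 0.0498
```

Run:
```python
from h import *
p,R,o=cur();print(p,o['grip_width'],o['force'],o['qpos'].round(2))
go([516,-328,60],-129.7)
s=snap('side','s11')
```

```text
[ 418.65880996 -288.83528026  129.49247266] 0.049807986515385795 [-0.25945876  0.00542457 -0.18266014] [-0.68  0.24  1.68 -0.    1.21  1.59]
rot(tool) [-0.0053  0.0006 -0.0003] shift in final axes [ 69.5 -32.  -99.9] in current axes [ 69.4 -32.6 -99.8] | t 9.85
```

>>> {"fn": "play_rows", "kwargs": {
  "deltas": [
    [[0,-14,-45,-0.005,0,0,50],[15,-14,-45,0,0,0,50],[45,-4,-10,0,0,0,50],[10,0,0,0,0,0,50],[0,0,0,0,0,0,50]]
  ]
}}

```text
time_s: 10.4
ee_pos: [0.5165, -0.3246, 0.0582]
eef_rot: [0.071, 1.566, 2.528]
force: [0.6, -0.1, 0.4]
grip_width: 0.05
```

Run:
```python
from h import *
p,R,o=cur();print(p,o['grip_width'],o['force'],o['qpos'].round(2))
go([516,-328,-37],-129.7)
s=snap('side','s12'); cv2.imwrite('pics/s12c.png',cv2.resize(s['img'][220:320,270:390][:,:,::-1],None,fx=5,fy=5,interpolation=cv2.INTER_CUBIC))
```

```text
[ 516.45983489 -324.56022846   58.19430611] 0.04997843012292824 [ 0.55030754 -0.05827924  0.35012071] [-0.62  0.54  1.45 -0.    1.16  1.63]
rot(tool) [ 0.0079  0.0043 -0.0003] shift in final axes [95.2  2.9 -1.8] in current axes [95.2  2.9 -2.2] | t 10.4
```

View pics/s12c.png

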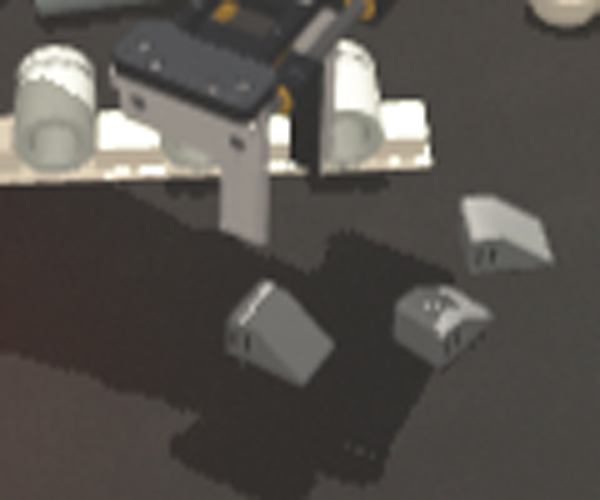

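>>> {"fn": "play_rows", "kwargs": {
  "deltas": [
    [[30,3,-2,0.005,0,0,50],[30,0,0,0,0,0,50],[25,0,0,0,0,0,50],[9,0,0,0,0,0,50],[0,0,0,0,0,0,50]]
  ]
}}

```text
time_s: 10.95
ee_pos: [0.5173, -0.3294, -0.0331]
eef_rot: [-3.116, 1.57, -0.666]
force: [0.7, 0.0, 0.2]
grip_width: 0.0499
```

Run:
```python
from h import *
p,R,o=cur();print(p,o['grip_width'],o['force'],o['qpos'].round(2))
go([516,-328,-37],-129.7)
s=snap('side','s13'); cv2.imwrite('pics/s13c.png',cv2.resize(s['img'][220:320,270:390][:,:,::-1],None,fx=5,fy=5,interpolation=cv2.INTER_CUBIC))
```

```text
[ 517.32390051 -329.41943318  -33.14379478] 0.0499258706426687 [0.69332362 0.01815431 0.1504748 ] [-0.63  0.66  1.49 -0.    0.99  1.64]
rot(tool) [ 0.0018 -0.0005  0.    ] shift in final axes [ 3.9 -0.2  1.9] in current axes [ 3.9 -0.2  1.9] | t 10.95
```

View pics/s13c.png

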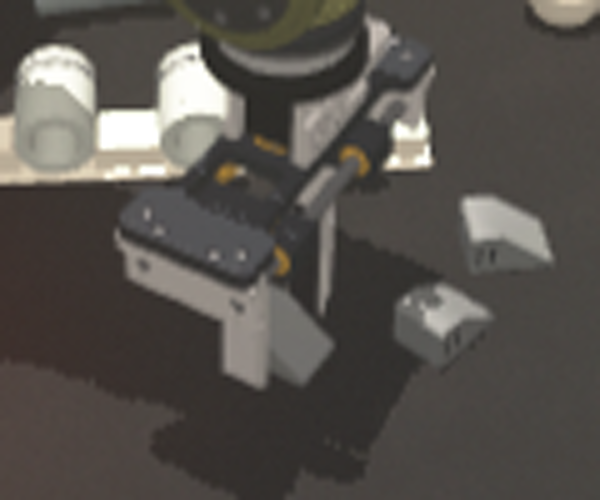

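Chock C is straddled (crop about (300,350)), so I'll close on it and lift.

>>> {"fn": "play_rows", "kwargs": {
  "deltas": [
    [[4,0,2,0,0,0,50],[0,0,0,0,0,0,20],[0,0,0,0,0,0,20],[0,0,0,0,0,0,20],[0,0,0,0,0,0,20],[0,0,0,0,0,0,20],[0,0,0,0,0,0,20]]
  ],
  "grip_force": 25
}}

```text
time_s: 11.7
ee_pos: [0.5163, -0.3284, -0.0372]
eef_rot: [-3.069, 1.569, -0.619]
force: [-0.7, 0.6, 7.2]
grip_width: 0.0296
```

Run:
```python
from h import *
p,R,o=cur();print(p,o['grip_width'],o['force'])
print(deck(14,-10,-36.5),deck(14,-10,20))
go(deck(14,-10,20),-86.3,9,[p[0],p[1],p[2]+150])
```

```text
[ 516.34846472 -328.39041014  -37.2041966 ] 0.029556618838453282 [-0.69208704  0.64201791  7.19810846]
[547.84209423  72.08164345  16.13945808] [539.02196986  71.51127159  71.94384932]
rot(tool) [-0.7541  0.148  -0.0598] shift in final axes [  47.9 -397.6  -41.4] in current axes [  40.5 -322.6  237.5] | t 11.7
```

>>> {"fn": "play_rows", "kwargs": {
  "deltas": [
    [[-45,0,0,0,0,0,20],[-45,0,0,0,0,0,20],[-45,-10,8,0,0,0,20],[-15,-36,26,0,0,0,20],[0,-38,28,0,0,0,20],[0,-38,28,0,0,0,20],[0,-38,28,0,0,0,20],[0,-38,28,0,0,0,20],[0,-38,28,0,0,0,20],[0,-38,28,0,0,0,20]]
  ]
}}

```text
time_s: 12.7
ee_pos: [0.5345, 0.0138, 0.112]
eef_rot: [-2.169, 1.571, 0.281]
force: [0.7, -0.0, -1.0]
grip_width: 0.03
```

>>> {"fn": "play_rows", "kwargs": {
  "deltas": [
    [[0,-32,23,0,0,0,20],[0,-16,12,0,0,0,20],[0,0,0,-0.14,0,0,20],[0,0,0,-0.14,0,0,20],[0,0,0,-0.14,0,0,20],[0,0,0,-0.14,0,0,20],[0,0,0,-0.14,0,0,20],[0,0,0,-0.057,0,0,20],[0,0,0,0,0.08,0,20],[0,0,0,0,0.077,0,20]]
  ]
}}

```text
time_s: 13.7
ee_pos: [0.5386, 0.0712, 0.1117]
eef_rot: [3.142, 1.411, 0.066]
force: [0.4, 0.2, -1.2]
grip_width: 0.0297
```

Run:
```python
from h import *
p,R,o=cur();print(p,o['grip_width'],o['qpos'].round(2),o['force'])
go(deck(14,-10,-36),-86.3,9)
s=snap('side','s14')
cv2.imwrite('pics/s14c.png',cv2.resize(s['img'][60:240,220:400][:,:,::-1],None,fx=3.3,fy=3.3))
```

```text
[538.60498755  71.19348625 111.68386997] 0.02968396225103719 [0.06 0.24 1.75 0.   1.   1.57] [ 0.42892606  0.2372098  -1.15552565]
rot(tool) [ 0.0014 -0.0026  0.0002] shift in final axes [95.3 -0.3  5.8] in current axes [95.3 -0.3  6. ] | t 13.7
```

View pics/s14c.png

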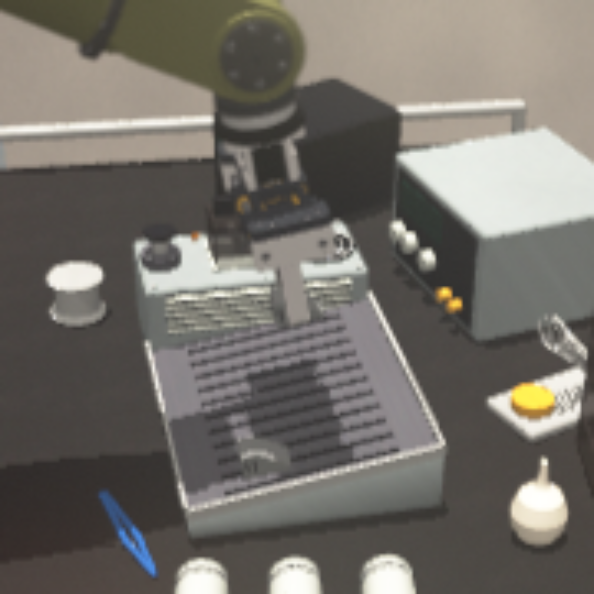

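>>> {"fn": "play_rows", "kwargs": {
  "deltas": [
    [[20,0,6,0,0,0,20],[30,0,0,0,0,0,20],[25,0,0,0,0,0,20],[12,0,0,0,0,0,20],[5,0,0,0,0,0,20],[0,0,0,0,0,0,20]]
  ]
}}

```text
time_s: 14.35
ee_pos: [0.547, 0.0717, 0.0201]
eef_rot: [-3.142, 1.414, 0.066]
force: [0.5, 0.8, -1.3]
grip_width: 0.0299
```

>>> {"fn": "play_rows", "kwargs": {
  "deltas": [
    [[2,0,0,0,0,0,20],[0,0,0,0,0,0,20]]
  ]
}}

```text
time_s: 14.55
ee_pos: [0.5476, 0.0718, 0.0188]
eef_rot: [-3.141, 1.413, 0.066]
force: [-1.4, -0.0, -1.0]
grip_width: 0.0297
```

>>> {"fn": "play_rows", "kwargs": {
  "deltas": [
    [[1,0,0,0,0,0,20],[0,0,0,0,0,0,20]]
  ]
}}

```text
time_s: 14.75
ee_pos: [0.5475, 0.0718, 0.0173]
eef_rot: [-3.141, 1.413, 0.066]
force: [0.1, 0.7, -1.0]
grip_width: 0.0295
```

>>> {"fn": "play_rows", "kwargs": {
  "deltas": [
    [[1,0,0,0,0,0,20],[0,0,0,0,0,0,20]]
  ]
}}

```text
time_s: 14.95
ee_pos: [0.5475, 0.0718, 0.016]
eef_rot: [-3.142, 1.414, 0.066]
force: [0.2, -0.7, -1.0]
grip_width: 0.0302
```

>>> {"fn": "play_rows", "kwargs": {
  "deltas": [
    [[1,0,0,0,0,0,20],[0,0,0,0,0,0,20]]
  ]
}}

```text
time_s: 15.15
ee_pos: [0.5477, 0.0718, 0.0156]
eef_rot: [3.141, 1.414, 0.065]
force: [-5.5, -0.4, 7.3]
grip_width: 0.0301
```

>>> {"fn": "play_rows", "kwargs": {
  "deltas": [
    [[0,0,0,0,0,0,44],[0,0,0,0,0,0,44],[0,0,0,0,0,0,44],[-10,0,0,0,0,0,44],[-40,0,0,0,0,0,44],[-45,0,0,0,-0.08,0,50],[-10,0,0,0,-0.077,0,50],[0,40,0,0.06,0,0,50],[0,48,0,0.068,0,0,50],[0,48,0,0,0,0,50]]
  ]
}}

```text
time_s: 16.15
ee_pos: [0.5319, -0.0664, 0.1194]
eef_rot: [3.006, 1.57, -0.199]
force: [0.4, -0.7, 0.6]
grip_width: 0.0497
```

Run:
```python
from h import *
p,R,o=cur();print(p,o['grip_width'],o['force'],o['qpos'].round(2))
go([642.6,-279.3,60],-93.6)
s=snap('side','s15')
c=snap('top','t15')
cv2.imwrite('pics/s15c.png',cv2.resize(s['img'][130:310,250:410][:,:,::-1],None,fx=3.3,fy=3.3,interpolation=cv2.INTER_CUBIC))
```

```text
[531.89613869 -66.40716967 119.44606879] 0.04970134444590034 [ 0.39639059 -0.66583938  0.59069306] [-0.19  0.31  1.62 -0.    1.21  1.44]
rot(tool) [-0.0007 -0.0005 -0.0001] shift in final axes [  59.4  205.5 -123.9] in current axes [  59.5  205.4 -124. ] | t 16.15
```

View pics/s15c.png

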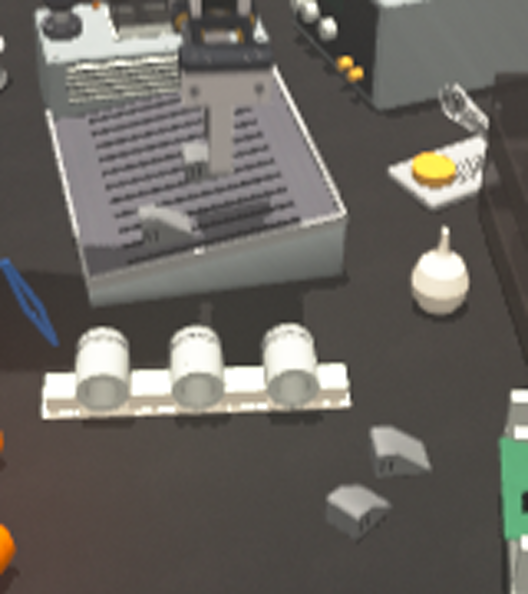

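View pics/t15.png

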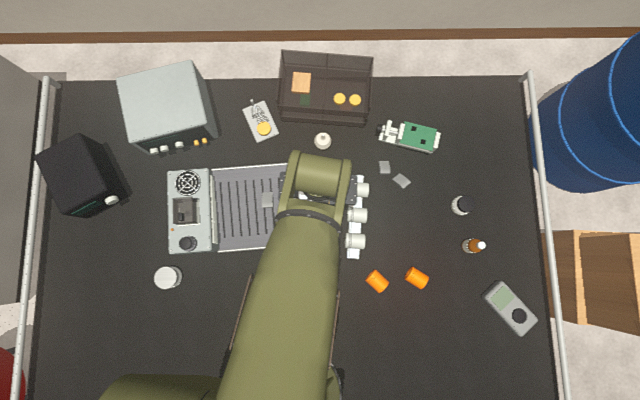

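>>> {"fn": "play_rows", "kwargs": {
  "deltas": [
    [[0,42,-25,0,0,0,50],[0,42,-25,0,0,0,50],[0,42,-25,0,0,0,50],[0,42,-25,0,0,0,50],[25,33,-20,0,0,0,50],[34,4,-4,0,0,0,50],[0,0,0,0,0,0,50]]
  ]
}}

```text
time_s: 16.95
ee_pos: [0.6409, -0.2767, 0.0546]
eef_rot: [-0.406, 1.562, 2.673]
force: [-0.6, 0.8, -0.3]
grip_width: 0.0496
```

Run:
```python
from h import *
p,R,o=cur();print(p,o['grip_width'],o['force'],o['qpos'].round(2))
go([642.6,-279.3,-35],-93.6)
s=snap('side','s16'); cv2.imwrite('pics/s16c.png',cv2.resize(s['img'][200:320,290:410][:,:,::-1],None,fx=5,fy=5,interpolation=cv2.INTER_CUBIC))
```

```text
[ 640.92355741 -276.68995012   54.63795843] 0.04958874710628138 [-0.56654305  0.78639672 -0.26735481] [-0.46  0.74  1.14  0.    1.28  1.17]
rot(tool) [-0.0003  0.0077  0.0033] shift in final axes [89.6  2.5 -1.8] in current axes [89.6  2.8 -2.5] | t 16.95
```

View pics/s16c.png

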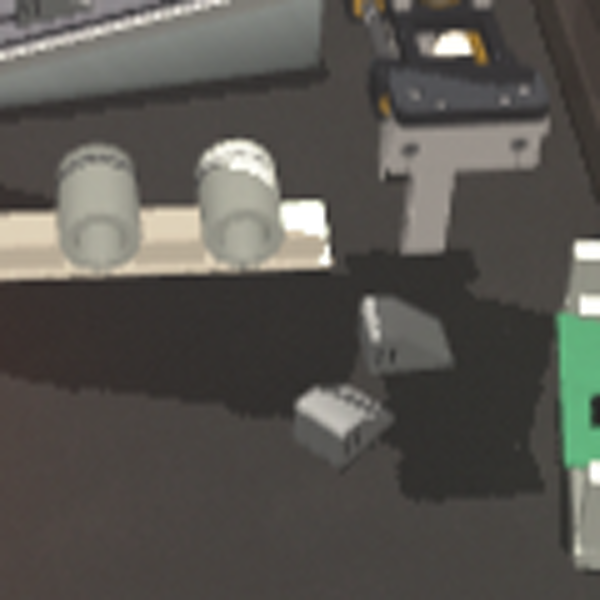

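>>> {"fn": "play_rows", "kwargs": {
  "deltas": [
    [[30,3,-2,0,0,0,50],[25,0,0,0,0,0,50],[15,0,0,0,0,0,50],[8,0,0,0,0,0,50],[0,0,0,0,0,0,50]]
  ]
}}

```text
time_s: 17.5
ee_pos: [0.645, -0.28, -0.0175]
eef_rot: [2.93, 1.571, -0.273]
force: [-1.1, 0.3, -0.2]
grip_width: 0.0502
```

Run:
```python
from h import *
p,R,o=cur();print(p,o['grip_width'],o['force'],o['qpos'].round(2))
go([642.6,-279.3,-35.5],-93.6)
s=snap('side','s17'); cv2.imwrite('pics/s17c.png',cv2.resize(s['img'][200:320,290:410][:,:,::-1],None,fx=5,fy=5,interpolation=cv2.INTER_CUBIC))
```

```text
[ 645.03822678 -280.02630651  -17.54099959] 0.050214425208894846 [-1.10346207  0.32366599 -0.18323118] [-0.46  0.82  1.17  0.    1.15  1.17]
rot(tool) [ 0.0012 -0.0002 -0.    ] shift in final axes [18.  -0.6  2.5] in current axes [18.  -0.6  2.5] | t 17.5
```

View pics/s17c.png

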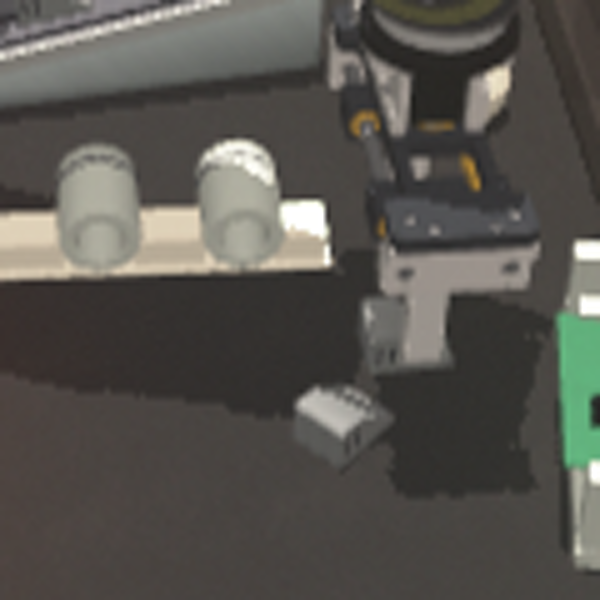

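>>> {"fn": "play_rows", "kwargs": {
  "deltas": [
    [[5,-1,8,0,0,0,50],[7,0,0,0,0,0,50],[6,0,0,0,0,0,50],[0,0,0,0,0,0,50]]
  ]
}}

```text
time_s: 17.95
ee_pos: [0.6368, -0.2788, -0.0368]
eef_rot: [-0.435, 1.57, 2.644]
force: [-1.0, 0.7, -1.1]
grip_width: 0.0502
```

Run:
```python
from h import *
p,R,o=cur();print(p,o['grip_width'],o['force'],o['qpos'].round(2))
s=snap('side','s18'); cv2.imwrite('pics/s18c.png',cv2.resize(s['img'][200:320,290:410][:,:,::-1],None,fx=5,fy=5,interpolation=cv2.INTER_CUBIC))
```

```text
[ 636.83471427 -278.84834396  -36.77859643] 0.050229717779739315 [-0.95302465  0.72142835 -1.05645636] [-0.47  0.83  1.21  0.    1.11  1.17]
```

View pics/s18c.png

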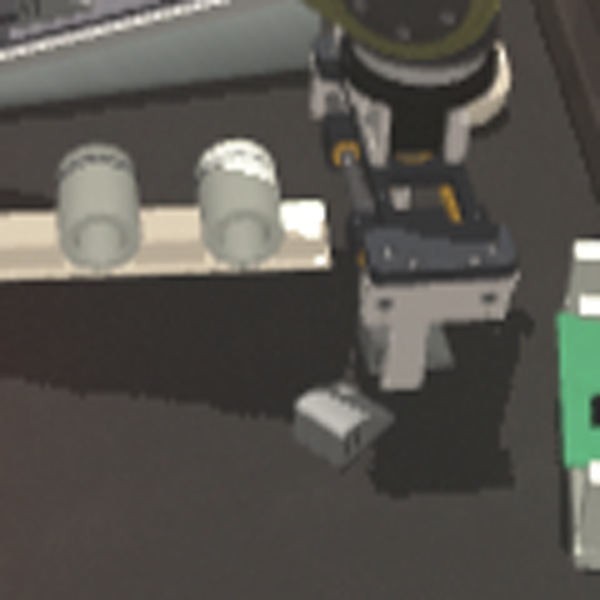

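>>> {"fn": "play_rows", "kwargs": {
  "deltas": [
    [[-1,0,0,0,0,0,50],[0,0,0,0,0,0,20],[0,0,0,0,0,0,20],[0,0,0,0,0,0,20],[0,0,0,0,0,0,20],[0,0,0,0,0,0,20],[-20,0,0,0,0,0,20],[0,0,0,0,0,0,20]]
  ]
}}

```text
time_s: 18.8
ee_pos: [0.6381, -0.2795, -0.013]
eef_rot: [2.749, 1.567, -0.455]
force: [0.0, 0.2, -0.7]
grip_width: 0.0299
```

Run:
```python
from h import *
p,R,o=cur();print(p,o['grip_width'],o['force'],o['qpos'].round(2))
go(deck(-51,65,20),-86.3,9,[p[0],p[1],p[2]+130])
s=snap('side','s19'); cv2.imwrite('pics/s19c.png',cv2.resize(s['img'][200:320,290:410][:,:,::-1],None,fx=5,fy=5,interpolation=cv2.INTER_CUBIC))
```

```text
[ 638.05410918 -279.53880347  -12.95160579] 0.029932065444106155 [ 0.03194324  0.23936283 -0.68386515] [-0.47  0.8   1.2   0.    1.14  1.17]
rot(tool) [-0.1264  0.1538 -0.0115] shift in final axes [  32.6 -431.7  147.3] in current axes [  54.1 -410.6  194. ] | t 18.8
```

View pics/s19c.png

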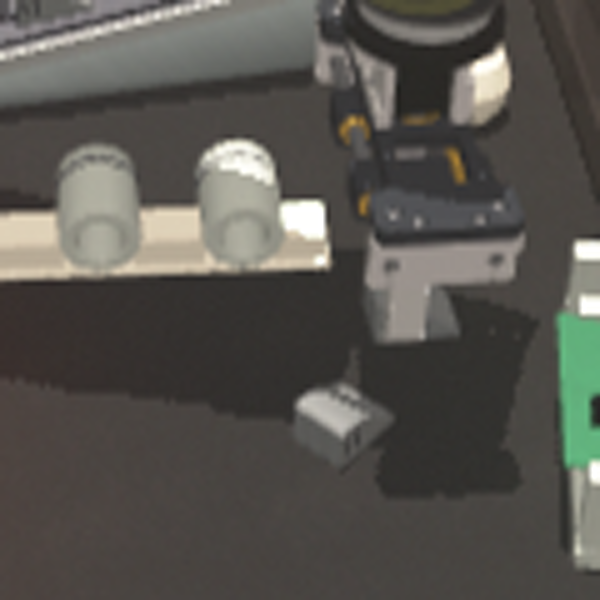

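>>> {"fn": "play_rows", "kwargs": {
  "deltas": [
    [[-45,0,0,0,0,0,20],[-45,0,0,0,0,0,20],[-40,-15,7,0,0,0,20],[0,-43,20,0,0,0,20],[0,-43,20,0,0,0,20],[0,-43,20,0,0,0,20],[0,-43,20,0,0,0,20],[0,-43,20,0,0,0,20],[0,-43,20,0,0,0,20],[0,-43,20,0,0,0,20]]
  ]
}}

```text
time_s: 19.85
ee_pos: [0.5086, 0.0471, 0.1141]
eef_rot: [0.039, 1.57, 3.118]
force: [0.4, 1.1, -1.2]
grip_width: 0.0298
```

>>> {"fn": "play_rows", "kwargs": {
  "deltas": [
    [[0,-43,20,0,0,0,20],[0,-35,16,0,0,0,20],[0,-16,8,0,0,0,20],[0,0,0,-0.126,0,0,20],[0,0,0,0,0.08,0,20],[0,0,0,0,0.077,0,20],[0,0,0,0,0,0,20]]
  ]
}}

```text
time_s: 20.55
ee_pos: [0.4704, 0.1421, 0.1141]
eef_rot: [3.14, 1.414, 0.063]
force: [-0.2, -0.4, -0.6]
grip_width: 0.0299
```

Run:
```python
from h import *
p,R,o=cur();print(p,o['grip_width'],o['qpos'].round(2),o['force'])
go(deck(-48,65,-36),-86.3,9)
s=snap('side','s20')
cv2.imwrite('pics/s20c.png',cv2.resize(s['img'][60:240,220:400][:,:,::-1],None,fx=3.3,fy=3.3))
```

```text
[470.41556841 142.07418831 114.06889505] 0.029920277535364116 [ 0.24  0.13  1.87 -0.03  0.99  1.76] [-0.24061951 -0.42769272 -0.60093857]
rot(tool) [-0.0001 -0.     -0.0002] shift in final axes [107.6  -0.2   5.5] in current axes [107.6  -0.2   5.5] | t 20.55
```

View pics/s20c.png

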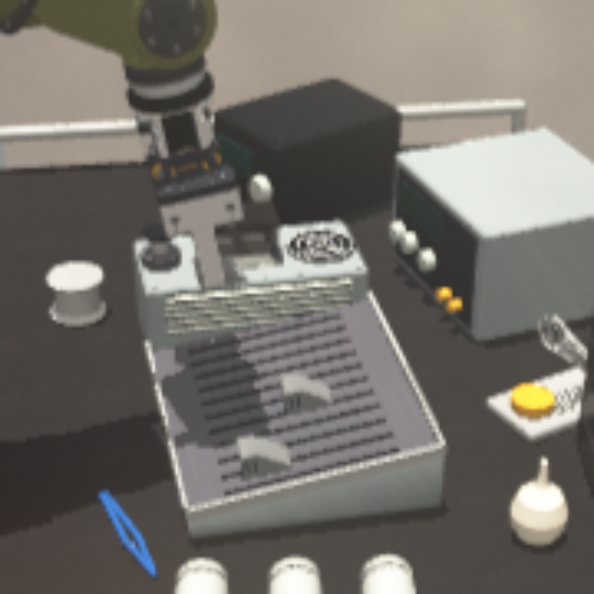

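>>> {"fn": "play_rows", "kwargs": {
  "deltas": [
    [[25,0,5,0,0,0,20],[35,0,0,0,0,0,20],[30,0,0,0,0,0,20],[12,0,0,0,0,0,20],[0,0,0,0,0,0,20]]
  ]
}}

```text
time_s: 21.1
ee_pos: [0.4823, 0.1425, 0.0119]
eef_rot: [3.138, 1.418, 0.06]
force: [0.4, 0.3, -1.0]
grip_width: 0.0298
```

>>> {"fn": "play_rows", "kwargs": {
  "deltas": [
    [[2,0,0,0,0,0,20],[1,0,0,0,0,0,20],[0,0,0,0,0,0,20]]
  ]
}}

```text
time_s: 21.4
ee_pos: [0.4837, 0.143, 0.0113]
eef_rot: [-3.14, 1.412, 0.066]
force: [-0.3, -0.2, -0.3]
grip_width: 0.0301
```

>>> {"fn": "play_rows", "kwargs": {
  "deltas": [
    [[1,0,0,0,0,0,20],[0,0,0,0,0,0,20]]
  ]
}}

```text
time_s: 21.6
ee_pos: [0.4835, 0.1429, 0.0097]
eef_rot: [-3.141, 1.413, 0.064]
force: [0.5, 0.4, -1.5]
grip_width: 0.0297
```

>>> {"fn": "play_rows", "kwargs": {
  "deltas": [
    [[1,0,0,0,0,0,20],[0,0,0,0,0,0,20]]
  ]
}}

```text
time_s: 21.8
ee_pos: [0.4836, 0.1429, 0.0084]
eef_rot: [-3.141, 1.414, 0.064]
force: [0.9, 0.1, -1.1]
grip_width: 0.03
```

>>> {"fn": "play_rows", "kwargs": {
  "deltas": [
    [[1,0,0,0,0,0,20],[0,0,0,0,0,0,20]]
  ]
}}

```text
time_s: 22.0
ee_pos: [0.4837, 0.1429, 0.0083]
eef_rot: [3.141, 1.414, 0.064]
force: [-10.2, -1.7, 16.3]
grip_width: 0.03
```

>>> {"fn": "play_rows", "kwargs": {
  "deltas": [
    [[1,0,0,0,0,0,20],[0,0,0,0,0,0,20]]
  ]
}}

```text
time_s: 22.2
ee_pos: [0.4841, 0.1429, 0.008]
eef_rot: [3.14, 1.413, 0.063]
force: [-13.1, -4.2, 25.4]
grip_width: 0.0302
```

>>> {"fn": "play_rows", "kwargs": {
  "deltas": [
    [[-2,0,0,0,0,0,20],[0,0,0,0,0,0,44],[0,0,0,0,0,0,44],[0,0,0,0,0,0,44],[-10,0,0,0,0,0,44],[-40,0,0,0,0,0,44],[-45,0,0,0,-0.08,0,70],[-20,0,0,0,-0.077,0,70],[0,45,0,0.08,0,0,70],[0,45,0,0.08,0,0,70]]
  ]
}}

```text
time_s: 23.2
ee_pos: [0.4697, 0.0513, 0.1233]
eef_rot: [-2.955, 1.569, 0.089]
force: [1.4, -0.3, -0.7]
grip_width: 0.0691
```

>>> {"fn": "play_rows", "kwargs": {
  "deltas": [
    [[0,48,0,0,0,0,70],[0,48,0,0,0,0,70],[0,40,0,0,0,0,70],[0,20,0,0,0,0,70],[0,0,0,0,0,0,70]]
  ]
}}

```text
time_s: 23.7
ee_pos: [0.454, -0.1053, 0.1227]
eef_rot: [2.587, 1.57, -0.654]
force: [-0.1, -0.1, 0.7]
grip_width: 0.0705
```

Run:
```python
from h import *
p,R,o=cur();print(p,o['grip_width'],o['force'],o['qpos'].round(2))
go([421.5,-178,60],-95.5)
s=snap('side','s21');c=snap('top','t21')
cv2.imwrite('pics/s21c.png',cv2.resize(s['img'][120:300,250:410][:,:,::-1],None,fx=3.3,fy=3.3,interpolation=cv2.INTER_CUBIC))
cv2.imwrite('pics/t21c.png',cv2.resize(c['img'][155:260,160:320][:,:,::-1],None,fx=5,fy=5,interpolation=cv2.INTER_CUBIC))
```

```text
[ 453.98589018 -105.34823661  122.69694472] 0.0704557664639201 [-0.07717542 -0.11452829  0.74875078] [-0.31  0.16  1.81 -0.    1.18  1.36]
rot(tool) [-0.0033 -0.0004 -0.0003] shift in final axes [62.7 75.4 25.4] in current axes [62.7 75.5 25.1] | t 23.7
```

View pics/s21c.png

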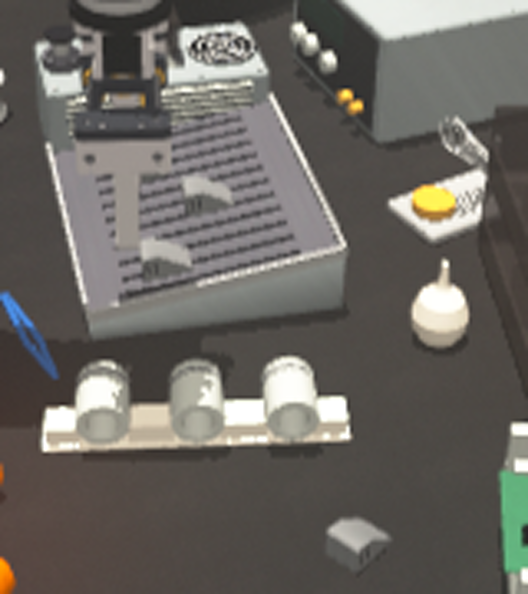

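View pics/t21c.png

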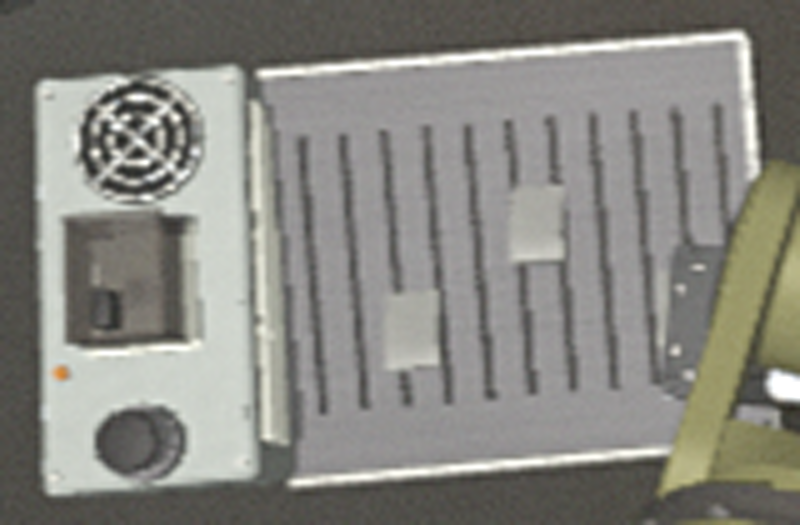

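>>> {"fn": "play_rows", "kwargs": {
  "deltas": [
    [[0,40,12,0,0,0,70],[15,35,13,0,0,0,70],[45,0,0,0,0,0,70],[40,0,0,0,0,0,70],[20,0,0,0,0,0,70],[0,0,0,0,0,0,70]]
  ]
}}

```text
time_s: 24.4
ee_pos: [0.4211, -0.1738, 0.0001]
eef_rot: [-0.397, 1.566, 2.649]
force: [-0.1, -0.9, 0.2]
grip_width: 0.0699
```

Run:
```python
from h import *
p,R,o=cur();print(p,o['grip_width'],o['force'],o['qpos'].round(2))
go([421.5,-178,-18.5],-95.5)
s=snap('side','s22')
cv2.imwrite('pics/s22c.png',cv2.resize(s['img'][180:300,230:380][:,:,::-1],None,fx=5,fy=5,interpolation=cv2.INTER_CUBIC))
```

```text
[ 4.21087838e+02 -1.73800013e+02  1.08806555e-01] 0.06985997183824406 [-0.11800569 -0.91213359  0.17764188] [-0.47  0.32  1.93  0.    0.89  1.19]
rot(tool) [0.0012 0.0043 0.0018] shift in final axes [18.6  4.1 -0.8] in current axes [18.6  4.2 -0.9] | t 24.4
```

View pics/s22c.png

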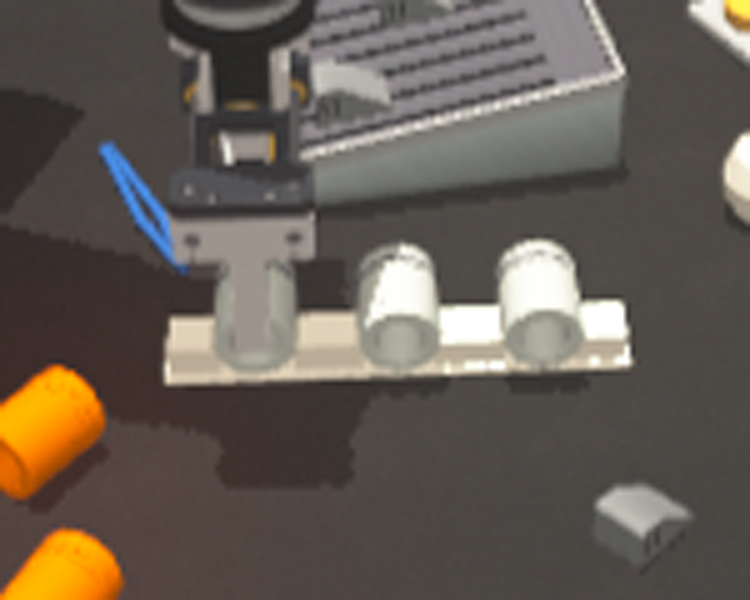

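Well aligned over barrel 3 (crop about (255,320)). I'll descend the rest and grip.

>>> {"fn": "play_rows", "kwargs": {
  "deltas": [
    [[10,4,-1,0,0,0,70],[8,0,0,0,0,0,70],[0,0,0,0,0,0,70],[0,0,0,0,0,0,44],[0,0,0,0,0,0,44],[0,0,0,0,0,0,44],[0,0,0,0,0,0,44],[0,0,0,0,0,0,44]]
  ],
  "grip_force": 20
}}

```text
time_s: 25.25
ee_pos: [0.4231, -0.1798, -0.0155]
eef_rot: [2.846, 1.57, -0.391]
force: [-0.4, 2.1, 5.1]
grip_width: 0.0539
```

Run:
```python
from h import *
p,R,o=cur();print(p,o['grip_width'],o['force'],o['qpos'].round(2))
s=snap('side','s23');c=snap('top','t23')
cv2.imwrite('pics/s23c.png',cv2.resize(s['img'][180:300,230:380][:,:,::-1],None,fx=5,fy=5,interpolation=cv2.INTER_CUBIC))
```

```text
[ 423.10203944 -179.81366318  -15.48679357] 0.053944776167203674 [-0.38197201  2.11069796  5.05332134] [-0.48  0.36  1.93  0.    0.85  1.19]
```

View pics/s23c.png

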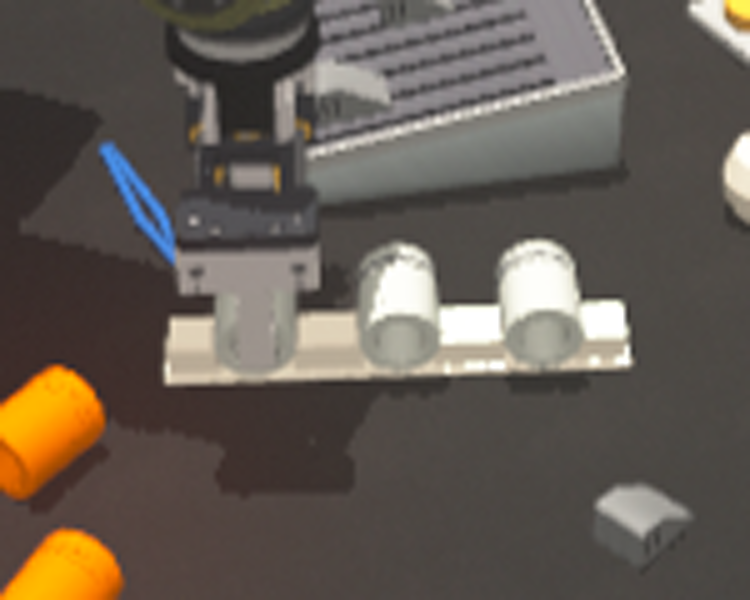

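>>> {"fn": "play_rows", "kwargs": {
  "deltas": [
    [[-45,0,0,0,0,0,44],[-45,0,0,0,0,0,44],[-30,0,0,0,0,0,44],[0,0,0,0,0,0,44]]
  ]
}}

```text
time_s: 25.75
ee_pos: [0.4244, -0.1806, 0.1077]
eef_rot: [2.744, 1.565, -0.494]
force: [0.6, -1.1, -2.3]
grip_width: 0.054
```

Run:
```python
from h import *
p,R,o=cur();print(p,o['grip_width'],o['force'],o['qpos'].round(2))
t=deck(-5,-90,22)-[0,0,50.5]; print(t)
go(t+[0,0,60],-86.3)
s=snap('side','s24');c=snap('top','t24')
cv2.imwrite('pics/s24c.png',cv2.resize(s['img'][100:300,230:380][:,:,::-1],None,fx=3,fy=3,interpolation=cv2.INTER_CUBIC))
cv2.imwrite('pics/t24c.png',cv2.resize(c['img'][155:260,200:380][:,:,::-1],None,fx=4.4,fy=4.4,interpolation=cv2.INTER_CUBIC))
```

```text
[ 424.44098464 -180.59996577  107.70179391] 0.0540275225243516 [ 0.62829395 -1.0697599  -2.27533266] [-0.48  0.16  1.84 -0.    1.13  1.19]
[525.14537493  -9.55318638  20.44697117]
rot(tool) [-0.1608 -0.0056 -0.0029] shift in final axes [  27.3 -164.2 -111.5] in current axes [  27.3 -180.   -83.6] | t 25.75
```

View pics/s24c.png

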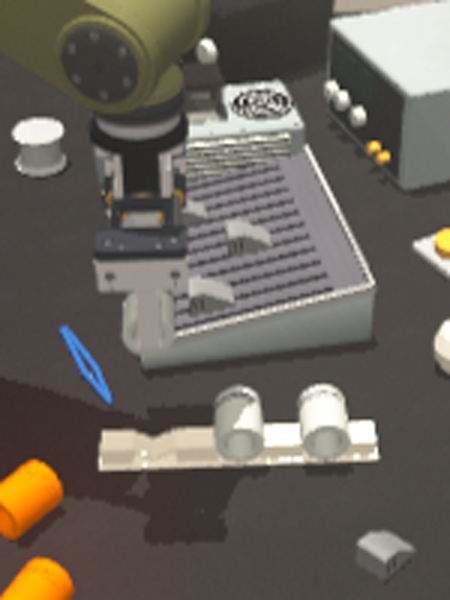

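View pics/t24c.png

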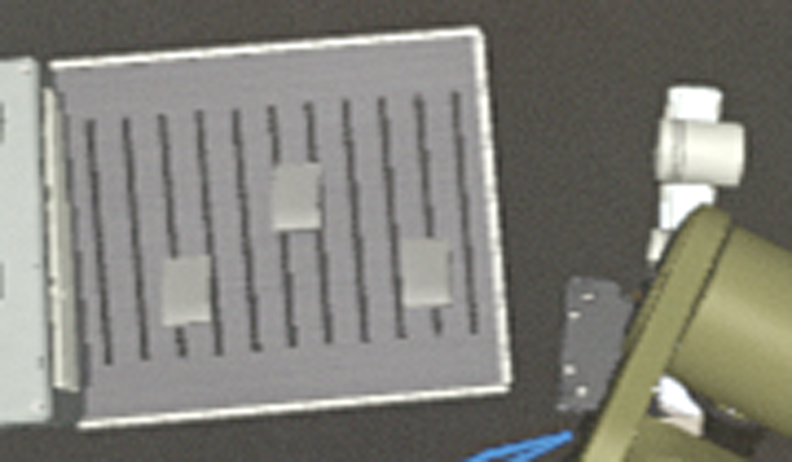

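Run:
```python
from h import *
c=viewer.camera('top')
b=lambda p:(200+(p[0]+.5)/4.4-.5,155+(p[1]+.5)/4.4-.5)
n=np.array(deck(0,0,1)-deck(0,0,0)); ex=deck(1,0,0)-deck(0,0,0); ey=deck(0,1,0)-deck(0,0,0)
def ond(px,h):
    o,d=ray(c,*b(px)); o=o*1000
    q=o+d*((deck(0,0,h)-o)@n)/(d@n); q=q-deck(0,0,0); return np.array([q@ex,q@ey])
for k,(t,h) in {'c1':([(402,240),(447,238)],[(404,304),(450,307)]),'c2':([(275,165),(320,162)],[(272,228),(320,231)]),'c3':([(166,258),(211,254)],[(164,323),(211,323)])}.items():
    T=np.array([ond(p,2) for p in t]); 
    for hh in (24,0):
        H=np.array([ond(p,hh) for p in h]); print(k,hh,'toe',T.round(1).tolist(),'heel',H.round(1).tolist(),'len',(T.mean(0)-H.mean(0)).round(1))
for p in [(55,66),(483,30),(510,385),(80,425)]: print(ond(p,8))
```

```text
c1 24 toe [[-15.4, -76.4], [-16.6, -106.0]] heel [[-56.1, -75.5], [-60.6, -104.9]] len [42.3 -1. ]
c1 0 toe [[-15.4, -76.4], [-16.6, -106.0]] heel [[-57.7, -74.1], [-62.2, -104.1]] len [43.9 -2.1]
c2 24 toe [[40.6, 2.5], [40.1, -27.1]] heel [[-0.2, 4.9], [-4.7, -25.6]] len [42.9 -1.9]
c2 0 toe [[40.6, 2.5], [40.1, -27.1]] heel [[-0.5, 8.1], [-5.1, -23.1]] len [43.2 -4.8]
c3 24 toe [[-14.3, 78.4], [-14.1, 48.9]] heel [[-55.2, 78.7], [-57.8, 48.8]] len [42.3 -0.1]
c3 0 toe [[-14.3, 78.4], [-14.1, 48.9]] heel [[-56.7, 83.6], [-59.4, 53.0]] len [43.8 -4.7]
[116.32780118 138.31253016]
[ 117.44170721 -140.93985263]
[-115.98863105 -139.28781753]
[-117.75745406  141.58445514]
```

Run:
```python
from h import *
t=deck(-1,-91,22)-[0,0,50.5]; print(t)
go(t+[0,0,60],-86.3)
```

```text
[529.15242572 -10.29615077  21.07270903]
rot(tool) [-0.1608  0.0016  0.0008] shift in final axes [  21.9 -161.9 -117.7] in current axes [  21.8 -178.6  -90.3] | t 25.9
```

>>> {"fn": "play_rows", "kwargs": {
  "deltas": [
    [[0,-35,-17,0,0,0,44],[0,-43,-22,0,0,0,44],[0,-43,-22,0,0,0,44],[0,-40,-20,0,0,0,44],[10,-18,-9,-0.08,0,0,44],[10,0,0,-0.08,0,0,44],[0,0,0,0,0,0,44]]
  ]
}}

```text
time_s: 26.6
ee_pos: [0.5281, -0.0095, 0.081]
eef_rot: [-0.143, 1.565, 3.065]
force: [-1.1, 0.2, -1.4]
grip_width: 0.0539
```

Run:
```python
from h import *
p,R,o=cur();print(p,o['grip_width'],o['force'],o['qpos'].round(2))
t=deck(-1,-91,22)-[0,0,50.5]
go(t,-86.3)
s=snap('side','s25');
cv2.imwrite('pics/s25c.png',cv2.resize(s['img'][120:250,240:360][:,:,::-1],None,fx=4.5,fy=4.5,interpolation=cv2.INTER_CUBIC))
```

```text
[528.06311321  -9.50831882  80.97511508] 0.053889845891721896 [-1.1121623   0.24739058 -1.37821797] [-0.09  0.34  1.68 -0.    1.13  1.42]
rot(tool) [0.0017 0.0055 0.0008] shift in final axes [59.9  0.9 -1. ] in current axes [59.9  0.9 -1.4] | t 26.6
```

View pics/s25c.png

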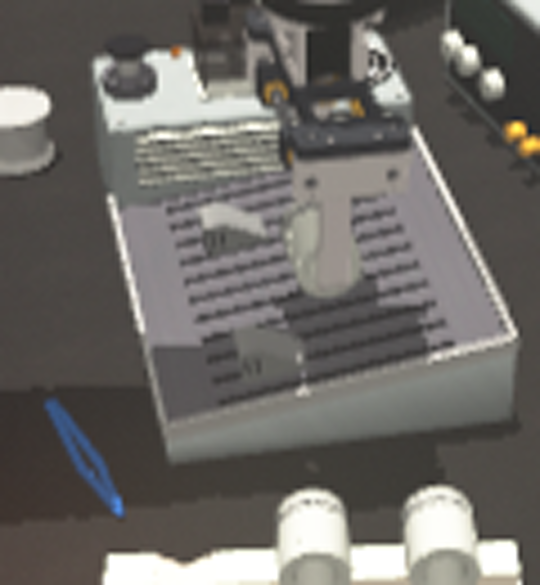

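>>> {"fn": "play_rows", "kwargs": {
  "deltas": [
    [[25,1,-1,0,0,0,44],[22,0,0,0,0,0,44],[6,0,0,0,0,0,44],[0,0,0,0,0,0,44]]
  ]
}}

```text
time_s: 27.05
ee_pos: [0.5302, -0.0115, 0.0307]
eef_rot: [-0.136, 1.569, 3.068]
force: [-0.4, 0.1, -1.7]
grip_width: 0.0539
```

Run:
```python
from h import *
p,R,o=cur();print(p,o['grip_width'],o['force'],o['qpos'].round(2))
t=deck(-1,-91,22)-[0,0,50.5]
go(t,-86.3)
s=snap('side','s26');
cv2.imwrite('pics/s26c.png',cv2.resize(s['img'][150:230,250:350][:,:,::-1],None,fx=6,fy=6,interpolation=cv2.INTER_CUBIC))
```

```text
[530.19037711 -11.49678083  30.71901623] 0.053939846009918364 [-0.38745596  0.08934962 -1.69085294] [-0.09  0.41  1.71 -0.    1.02  1.42]
rot(tool) [-0.0028  0.0016  0.0002] shift in final axes [ 9.6 -1.3  1. ] in current axes [ 9.6 -1.3  0.9] | t 27.05
```

View pics/s26c.png

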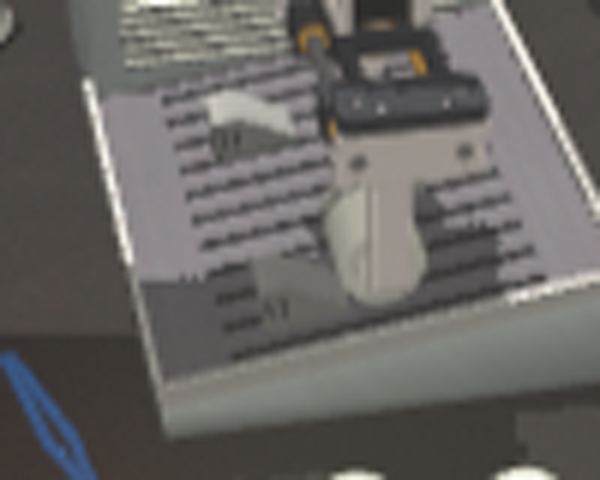

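>>> {"fn": "play_rows", "kwargs": {
  "deltas": [
    [[5,-1,1,0,0,0,44],[2,0,0,0,0,0,44],[0,0,0,0,0,0,44]]
  ]
}}

```text
time_s: 27.4
ee_pos: [0.5296, -0.0102, 0.0243]
eef_rot: [2.988, 1.571, -0.089]
force: [0.1, -0.5, -2.8]
grip_width: 0.0538
```

>>> {"fn": "play_rows", "kwargs": {
  "deltas": [
    [[1,0,0,0,0,0,44],[0,0,0,0,0,0,44]]
  ]
}}

```text
time_s: 27.6
ee_pos: [0.5297, -0.0102, 0.0232]
eef_rot: [3.026, 1.571, -0.052]
force: [-0.1, 0.1, -1.5]
grip_width: 0.0544
```

>>> {"fn": "play_rows", "kwargs": {
  "deltas": [
    [[1,0,0,0,0,0,44],[0,0,0,0,0,0,44]]
  ]
}}

```text
time_s: 27.8
ee_pos: [0.5296, -0.0102, 0.022]
eef_rot: [-0.289, 1.571, 2.917]
force: [0.7, -0.1, -2.7]
grip_width: 0.054
```

>>> {"fn": "play_rows", "kwargs": {
  "deltas": [
    [[1,0,0,0,0,0,44],[0,0,0,0,0,0,44]]
  ]
}}

```text
time_s: 28.0
ee_pos: [0.5296, -0.0102, 0.021]
eef_rot: [-0.048, 1.571, -3.126]
force: [0.3, 0.2, -2.4]
grip_width: 0.0539
```

>>> {"fn": "play_rows", "kwargs": {
  "deltas": [
    [[1,0,0,0,0,0,44],[0,0,0,0,0,0,44]]
  ]
}}

```text
time_s: 28.2
ee_pos: [0.5297, -0.0102, 0.0208]
eef_rot: [2.847, 1.571, -0.231]
force: [-3.6, 0.9, 6.6]
grip_width: 0.0539
```

>>> {"fn": "play_rows", "kwargs": {
  "deltas": [
    [[-0.5,0,0,0,0,0,44],[0.3,0,2,0,0,0,44],[0,0,0,0,0,0,44]]
  ]
}}

```text
time_s: 28.5
ee_pos: [0.5278, -0.0103, 0.0205]
eef_rot: [3.027, 1.57, -0.051]
force: [0.8, -0.7, 1.3]
grip_width: 0.0541
```

>>> {"fn": "play_rows", "kwargs": {
  "deltas": [
    [[0.2,0,1,0,0,0,44],[0,0,0,0,0,0,44]]
  ]
}}

```text
time_s: 28.7
ee_pos: [0.5269, -0.0104, 0.0204]
eef_rot: [3.008, 1.57, -0.07]
force: [0.6, 0.1, 2.5]
grip_width: 0.0543
```

Run:
```python
from h import *
p,R,o=cur();print(p,o['grip_width'],o['force'],o['qpos'].round(2))
s=snap('side','s27');
cv2.imwrite('pics/s27c.png',cv2.resize(s['img'][150:230,250:350][:,:,::-1],None,fx=6,fy=6,interpolation=cv2.INTER_CUBIC))
```

```text
[526.89374053 -10.43116422  20.35691994] 0.05426382428722613 [0.55775755 0.1167718  2.45060626] [-0.09  0.42  1.73  0.    0.99  1.42]
```

View pics/s27c.png

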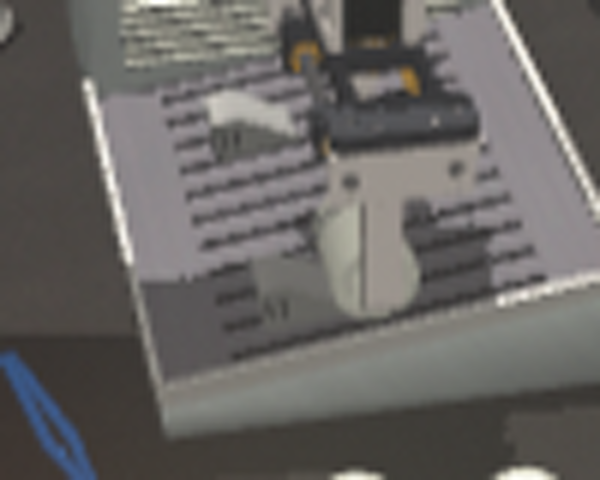

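>>> {"fn": "play_rows", "kwargs": {
  "deltas": [
    [[0.2,0,1,0,0,0,44],[0.2,0,1,0,0,0,44],[0,0,0,0,0,0,44]]
  ]
}}

```text
time_s: 29.05
ee_pos: [0.525, -0.0105, 0.0201]
eef_rot: [3.052, 1.57, -0.026]
force: [1.7, 0.0, 5.7]
grip_width: 0.0539
```

>>> {"fn": "play_rows", "kwargs": {
  "deltas": [
    [[0.2,0,1,0,0,0,44],[0,0,0,0,0,0,44]]
  ]
}}

```text
time_s: 29.25
ee_pos: [0.524, -0.0106, 0.0199]
eef_rot: [3.064, 1.57, -0.014]
force: [2.3, 0.4, 4.7]
grip_width: 0.0542
```

>>> {"fn": "play_rows", "kwargs": {
  "deltas": [
    [[0,0,0,0,0,0,56],[0,0,0,0,0,0,60],[0,0,0,0,0,0,64],[0,0,0,0,0,0,66],[-10,0,0,0,0,0,66],[-40,0,0,0,0,0,66],[-45,0,0,0,0,0,70],[0,0,0,0,0,0,70]]
  ]
}}

```text
time_s: 30.05
ee_pos: [0.5263, -0.0108, 0.1208]
eef_rot: [2.992, 1.561, -0.086]
force: [-0.0, -0.2, -0.4]
grip_width: 0.0697
```

Run:
```python
from h import *
p,R,o=cur();print(p,o['grip_width'],o['force'],o['qpos'].round(2))
go([497,-186,110],-95.5)
s=snap('side','s28');
cv2.imwrite('pics/s28c.png',cv2.resize(s['img'][130:250,240:380][:,:,::-1],None,fx=5,fy=5,interpolation=cv2.INTER_CUBIC))
```

```text
[526.3467777  -10.76782151 120.8349302 ] 0.06968735944407994 [-0.04192933 -0.20734323 -0.42288895] [-0.09  0.29  1.65  0.    1.19  1.42]
rot(tool) [ 0.1598 -0.0094 -0.0007] shift in final axes [ 10.8 177.2  12.4] in current axes [ 10.7 173.   40.6] | t 30.05
```

View pics/s28c.png

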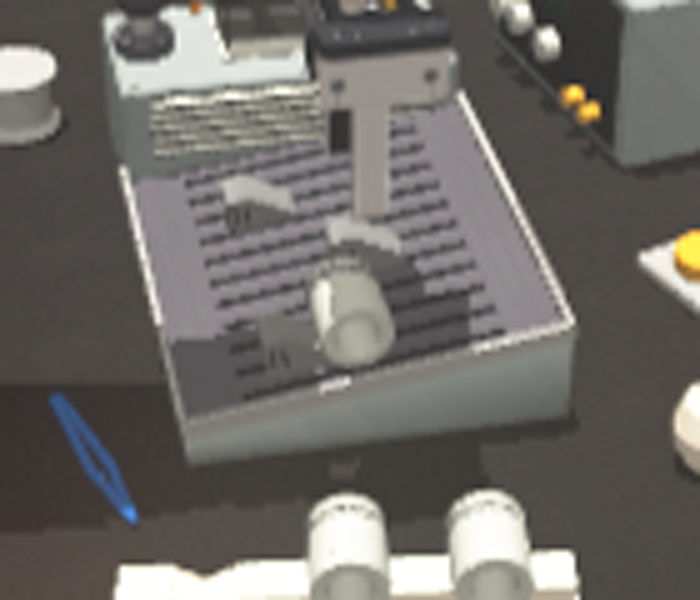

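>>> {"fn": "play_rows", "kwargs": {
  "deltas": [
    [[0,40,8,0.08,0,0,70],[0,48,4,0.08,0,0,70],[0,48,4,0,0,0,70],[0,40,2,0,0,0,70],[40,3,0,0,0,0,70],[45,0,0,0,0,0,70],[20,0,0,0,0,0,70],[0,0,0,0,0,0,70]]
  ]
}}

```text
time_s: 30.9
ee_pos: [0.4964, -0.188, 0.0061]
eef_rot: [-0.33, 1.564, 2.715]
force: [0.6, 0.1, 1.0]
grip_width: 0.0699
```

Run:
```python
from h import *
p,R,o=cur();print(p,o['grip_width'],o['force'],o['qpos'].round(2))
go([495.5,-187,-16],-95.5)
s=snap('side','s29')
cv2.imwrite('pics/s29c.png',cv2.resize(s['img'][180:300,230:380][:,:,::-1],None,fx=5,fy=5,interpolation=cv2.INTER_CUBIC))
```

```text
[ 496.39164129 -188.02317369    6.12864287] 0.06985011973243661 [0.55601943 0.1420127  0.99522405] [-0.43  0.46  1.72 -0.    0.97  1.24]
rot(tool) [-0.0004  0.0063  0.0022] shift in final axes [22.1 -0.9  1. ] in current axes [22.1 -0.9  0.8] | t 30.9
```

View pics/s29c.png

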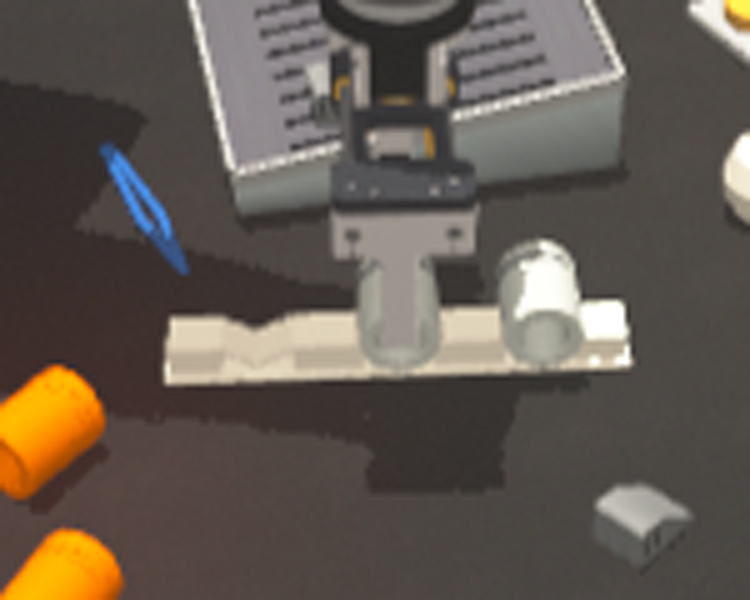

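>>> {"fn": "play_rows", "kwargs": {
  "deltas": [
    [[12,-1,2,0,0,0,70],[8,0,0,0,0,0,70],[0,0,0,0,0,0,70],[0,0,0,0,0,0,44],[0,0,0,0,0,0,44],[0,0,0,0,0,0,44],[0,0,0,0,0,0,44],[0,0,0,0,0,0,44]]
  ]
}}

```text
time_s: 31.75
ee_pos: [0.4972, -0.1879, -0.01]
eef_rot: [2.871, 1.57, -0.367]
force: [0.1, 0.5, 5.2]
grip_width: 0.0539
```

Run:
```python
from h import *
p,R,o=cur();print(p,o['grip_width'],o['force'],o['qpos'].round(2))
t=deck(54.5,-11,22)-[0,0,35-p[2]]; print(t)
go(t+[0,0,60],-86.3,0,[p[0],p[1],p[2]+125])
s=snap('side','s30')
cv2.imwrite('pics/s30c.png',cv2.resize(s['img'][180:300,230:380][:,:,::-1],None,fx=5,fy=5,interpolation=cv2.INTER_CUBIC))
```

```text
[ 497.15821474 -187.86437343   -9.9913449 ] 0.05389799931219991 [0.10252422 0.53750949 5.24457046] [-0.43  0.48  1.73  0.    0.93  1.24]
[578.69228503  73.07454706  35.26347694]
rot(tool) [-0.1608 -0.0008 -0.0003] shift in final axes [  19.7 -255.1  -98.2] in current axes [  19.7 -267.6  -56.1] | t 31.75
```

View pics/s30c.png

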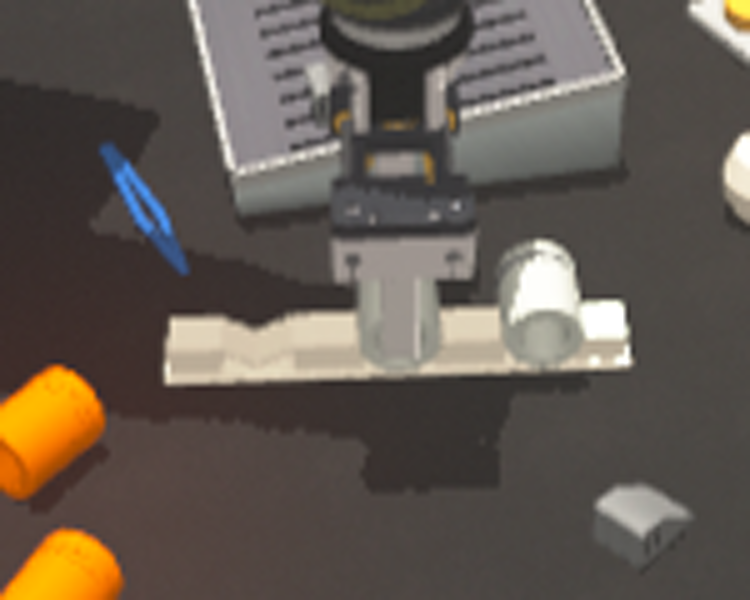

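>>> {"fn": "play_rows", "kwargs": {
  "deltas": [
    [[-45,0,0,0,0,0,44],[-45,0,0,0,0,0,44],[-35,-15,-3,0,0,0,44],[0,-45,-9,0,0,0,44],[0,-45,-9,0,0,0,44],[0,-45,-9,0,0,0,44],[0,-45,-9,0,0,0,44],[0,-40,-9,0,0,0,44],[0,-30,-7,-0.08,0,0,44],[0,0,0,-0.08,0,0,44]]
  ]
}}

```text
time_s: 32.8
ee_pos: [0.5772, 0.0741, 0.1139]
eef_rot: [-0.489, 1.57, 2.723]
force: [0.5, -0.4, -1.1]
grip_width: 0.054
```

Run:
```python
from h import *
p,R,o=cur();print(p,o['grip_width'],o['force'],o['qpos'].round(2))
t=deck(53.5,-11,22)-[0,0,45]; print(t)
go(t,-86.3,0)
s=snap('side','s31')
cv2.imwrite('pics/s31c.png',cv2.resize(s['img'][100:250,230:380][:,:,::-1],None,fx=4,fy=4,interpolation=cv2.INTER_CUBIC))
```

```text
[577.22208447  74.09152153 113.87674205] 0.053954255461218625 [ 0.50429775 -0.38808421 -1.10615962] [0.06 0.42 1.49 0.   1.23 1.56]
[577.70665541  73.01080925  35.09838737]
rot(tool) [0.0059 0.0008 0.0004] shift in final axes [78.8  1.1 -0.4] in current axes [78.8  1.1 -0.5] | t 32.8
```

View pics/s31c.png

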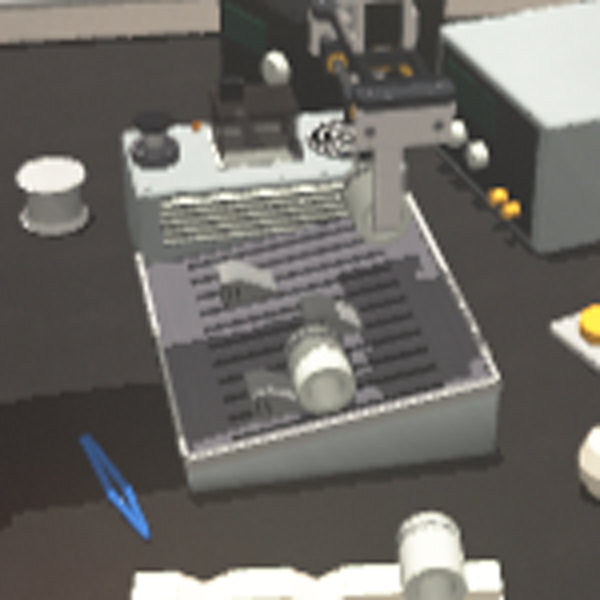

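>>> {"fn": "play_rows", "kwargs": {
  "deltas": [
    [[30,1,0,0.006,0,0,44],[30,0,0,0,0,0,44],[12,0,0,0,0,0,44],[3,0,0,0,0,0,44],[0,0,0,0,0,0,44]]
  ]
}}

```text
time_s: 33.35
ee_pos: [0.5774, 0.0695, 0.0402]
eef_rot: [3.11, 1.57, 0.026]
force: [-0.1, -0.2, -0.4]
grip_width: 0.0542
```

>>> {"fn": "play_rows", "kwargs": {
  "deltas": [
    [[1.5,0,0,0,0,0,44],[0,0,0,0,0,0,44]]
  ]
}}

```text
time_s: 33.55
ee_pos: [0.5776, 0.0697, 0.039]
eef_rot: [-3.117, 1.569, 0.082]
force: [-0.2, 1.1, -2.2]
grip_width: 0.0538
```

Run:
```python
from h import *
p,R,o=cur();print(p,o['grip_width'],o['force'],o['qpos'].round(2))
t=deck(53.5,-11,22)-[0,0,45]; print(t)
go(t,-86.3,0)
s=snap('side','s32')
cv2.imwrite('pics/s32c.png',cv2.resize(s['img'][140:230,250:350][:,:,::-1],None,fx=6,fy=6,interpolation=cv2.INTER_CUBIC))
```

```text
[577.57589653  69.73439083  38.99824853] 0.05384263805098963 [-0.21446896  1.06631945 -2.21043696] [0.06 0.5  1.56 0.   1.08 1.57]
[577.70665541  73.01080925  35.09838737]
rot(tool) [-0.007  -0.0015  0.    ] shift in final axes [ 3.9 -3.3 -0.3] in current axes [ 3.9 -3.3 -0.3] | t 33.55
```

View pics/s32c.png

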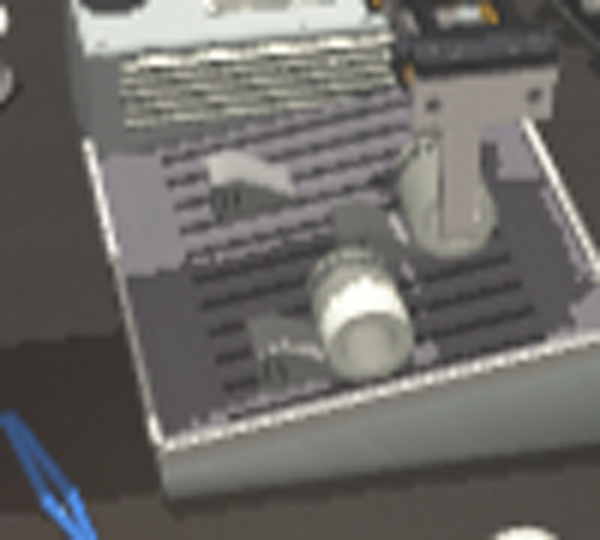

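>>> {"fn": "play_rows", "kwargs": {
  "deltas": [
    [[1,-3,0,-0.006,0,0,44],[1,0,0,0,0,0,44],[0,0,0,0,0,0,44]]
  ]
}}

```text
time_s: 33.9
ee_pos: [0.5768, 0.0729, 0.036]
eef_rot: [-0.113, 1.571, 3.093]
force: [-0.5, 0.1, -1.0]
grip_width: 0.0539
```

>>> {"fn": "play_rows", "kwargs": {
  "deltas": [
    [[1,0,0,0,0,0,44],[0,0,0,0,0,0,44]]
  ]
}}

```text
time_s: 34.1
ee_pos: [0.5769, 0.0727, 0.035]
eef_rot: [-1.252, 1.571, 1.953]
force: [-0.1, 0.1, -1.9]
grip_width: 0.0538
```

>>> {"fn": "play_rows", "kwargs": {
  "deltas": [
    [[1,0,0,0,0,0,44],[0,0,0,0,0,0,44]]
  ]
}}

```text
time_s: 34.3
ee_pos: [0.577, 0.0727, 0.0348]
eef_rot: [3.117, 1.57, 0.039]
force: [-4.3, -1.0, 7.9]
grip_width: 0.0539
```

Contact with the deck. Next I'll ease the barrel downhill against chock 2.

>>> {"fn": "play_rows", "kwargs": {
  "deltas": [
    [[-0.5,0,0,0,0,0,44],[0.2,0,1.5,0,0,0,44],[0,0,0,0,0,0,44]]
  ]
}}

```text
time_s: 34.6
ee_pos: [0.5757, 0.0726, 0.0346]
eef_rot: [3.107, 1.57, 0.029]
force: [0.3, 0.5, 2.2]
grip_width: 0.0539
```

>>> {"fn": "play_rows", "kwargs": {
  "deltas": [
    [[0.2,0,1,0,0,0,44],[0,0,0,0,0,0,44]]
  ]
}}

```text
time_s: 34.8
ee_pos: [0.5748, 0.0726, 0.0345]
eef_rot: [3.116, 1.57, 0.038]
force: [2.1, -0.9, 5.8]
grip_width: 0.0541
```

Run:
```python
from h import *
p,R,o=cur();print(p,o['grip_width'],o['force'],o['qpos'].round(2))
s=snap('side','s33')
cv2.imwrite('pics/s33c.png',cv2.resize(s['img'][140:230,250:350][:,:,::-1],None,fx=6,fy=6,interpolation=cv2.INTER_CUBIC))
```

```text
[574.81043935  72.59686596  34.54165285] 0.054072603205098824 [ 2.07810606 -0.92500549  5.81094873] [ 0.06  0.5   1.57 -0.    1.07  1.57]
```

View pics/s33c.png

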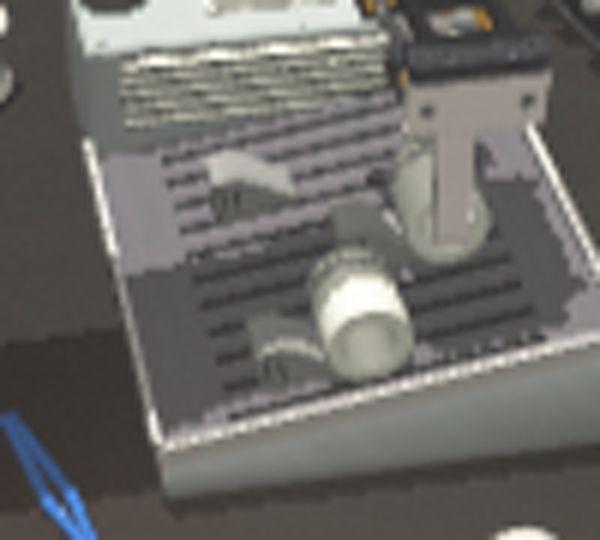

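>>> {"fn": "play_rows", "kwargs": {
  "deltas": [
    [[0.1,0,1,0,0,0,44],[0,0,0,0,0,0,44],[0,0,0,0,0,0,56],[0,0,0,0,0,0,60],[0,0,0,0,0,0,64],[0,0,0,0,0,0,66],[-10,0,0,0,0,0,66],[-40,0,0,0,0,0,66],[-40,0,0,0,0,0,70],[0,0,0,0,0,0,70]]
  ]
}}

```text
time_s: 35.85
ee_pos: [0.5759, 0.0727, 0.1303]
eef_rot: [3.14, 1.562, 0.062]
force: [-0.5, -0.1, -0.6]
grip_width: 0.0699
```

Run:
```python
from h import *
p,R,o=cur();print(p,o['grip_width'],o['force'],o['qpos'].round(2))
go([571.5,-194.5,115],-95.5)
s=snap('side','s34')
cv2.imwrite('pics/s34c.png',cv2.resize(s['img'][130:250,240:380][:,:,::-1],None,fx=5,fy=5,interpolation=cv2.INTER_CUBIC))
```

```text
[575.91199397  72.71466504 130.31956593] 0.06994811560028612 [-0.45349372 -0.06915206 -0.5676923 ] [ 0.06  0.39  1.49 -0.    1.25  1.57]
rot(tool) [ 0.1599 -0.0091  0.0007] shift in final axes [ 15.3 266.4 -21.2] in current axes [ 15.1 266.4  21.6] | t 35.85
```

View pics/s34c.png

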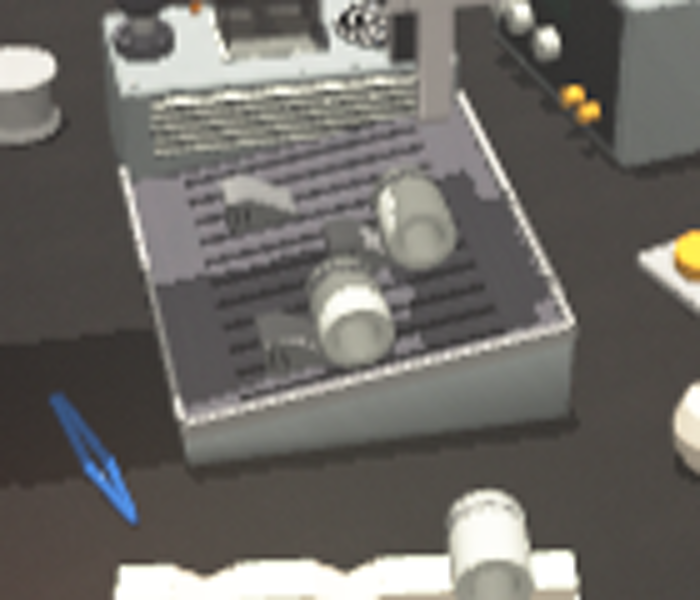

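Two barrels are chocked, at crop (355,310) and (415,220). Next is barrel 1.

>>> {"fn": "play_rows", "kwargs": {
  "deltas": [
    [[0,40,0,0.08,0,0,70],[0,48,-4,0.08,0,0,70],[0,48,-4,0,0,0,70],[0,48,-5,0,0,0,70],[0,48,-5,0,0,0,70],[0,34,-3,0,0,0,70],[45,0,0,0,0,0,70],[45,0,0,0,0,0,70],[25,0,0,0,0,0,70],[0,0,0,0,0,0,70]]
  ]
}}

```text
time_s: 36.9
ee_pos: [0.5763, -0.1933, 0.0047]
eef_rot: [-0.291, 1.563, 2.754]
force: [0.4, 0.3, 0.3]
grip_width: 0.0701
```

Run:
```python
from h import *
p,R,o=cur();print(p,o['grip_width'],o['force'],o['qpos'].round(2))
go([571.5,-194.5,-15],-95.5)
s=snap('side','s35')
cv2.imwrite('pics/s35c.png',cv2.resize(s['img'][180:300,230:380][:,:,::-1],None,fx=5,fy=5,interpolation=cv2.INTER_CUBIC))
```

```text
[ 576.34966961 -193.31699936    4.6915585 ] 0.0700807864053039 [0.37557201 0.29645745 0.26038344] [-0.38  0.6   1.49  0.    1.06  1.28]
rot(tool) [-0.0004  0.0074  0.0022] shift in final axes [19.7  1.6  4.7] in current axes [19.7  1.7  4.6] | t 36.9
```

View pics/s35c.png

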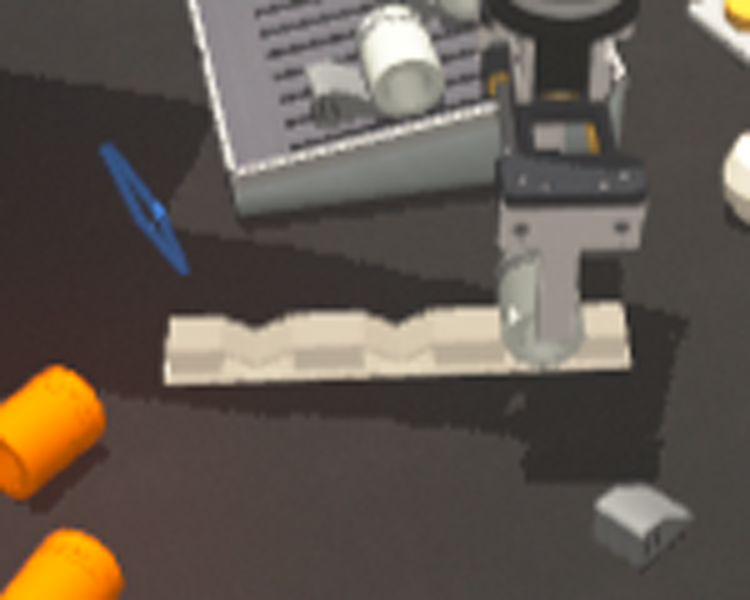

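>>> {"fn": "play_rows", "kwargs": {
  "deltas": [
    [[8,1,6,0,0,0,70],[8,0,0,0,0,0,70],[0,0,0,0,0,0,70]]
  ]
}}

```text
time_s: 37.25
ee_pos: [0.5727, -0.1946, -0.0072]
eef_rot: [-0.435, 1.571, 2.61]
force: [-0.3, -0.2, -0.4]
grip_width: 0.07
```

Run:
```python
from h import *
p,R,o=cur();print(p,o['grip_width'],o['force'],o['qpos'].round(2))
s=snap('side','s36')
cv2.imwrite('pics/s36c.png',cv2.resize(s['img'][200:280,310:390][:,:,::-1],None,fx=7,fy=7,interpolation=cv2.INTER_CUBIC))
```

```text
[ 572.66831531 -194.6286007    -7.15126408] 0.07003286671857867 [-0.33665878 -0.24439275 -0.38298106] [-0.39  0.61  1.51  0.    1.02  1.28]
```

View pics/s36c.png

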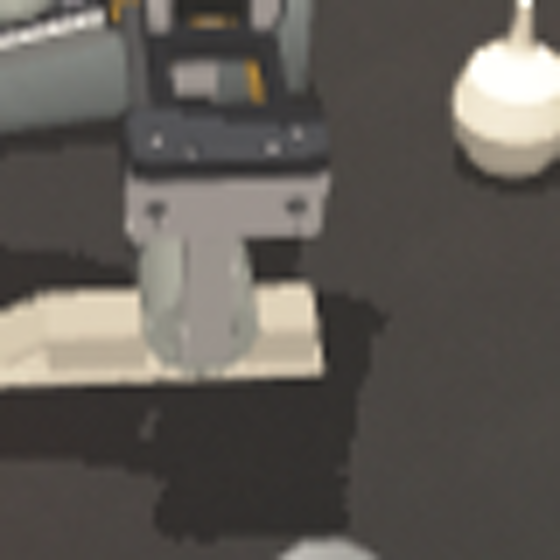

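>>> {"fn": "play_rows", "kwargs": {
  "deltas": [
    [[6,0,2,0,0,0,70],[0,0,0,0,0,0,70],[0,0,0,0,0,0,44],[0,0,0,0,0,0,44],[0,0,0,0,0,0,44],[0,0,0,0,0,0,44],[0,0,0,0,0,0,44]]
  ]
}}

```text
time_s: 38.0
ee_pos: [0.5711, -0.1946, -0.0128]
eef_rot: [2.862, 1.57, -0.376]
force: [-0.8, 0.3, 2.0]
grip_width: 0.054
```

Run:
```python
from h import *
p,R,o=cur();print(p,o['grip_width'],o['force'],o['qpos'].round(2))
t=deck(-0.5,63.5,22)-[0,0,35-p[2]]; print(t)
go(t+[0,0,60],-86.3,0,[p[0],p[1],p[2]+140])
```

```text
[ 571.0790861  -194.55070489  -12.79650115] 0.054036402996872346 [-0.84435393  0.27894248  1.9523094 ] [-0.39  0.61  1.52  0.    1.01  1.28]
[519.67499891 143.91368116  23.85442511]
rot(tool) [-1.608e-01 -3.000e-04 -1.000e-04] shift in final axes [  43.3 -341.1   29.5] in current axes [  43.3 -332.    83.7] | t 38.0
```

>>> {"fn": "play_rows", "kwargs": {
  "deltas": [
    [[-45,0,0,0,0,0,44],[-45,0,0,0,0,0,44],[-45,-12,3,0,0,0,44],[-5,-46,12,0,0,0,44],[0,-46,12,0,0,0,44],[0,-46,12,0,0,0,44],[0,-46,12,0,0,0,44],[0,-46,12,0,0,0,44],[0,-46,12,0,0,0,44],[0,-32,6,0,0,0,44]]
  ]
}}

```text
time_s: 39.0
ee_pos: [0.52, 0.1344, 0.127]
eef_rot: [-0.566, 1.57, 2.481]
force: [0.3, -0.2, -1.5]
grip_width: 0.0535
```

>>> {"fn": "play_rows", "kwargs": {
  "deltas": [
    [[0,-10,2,-0.08,0,0,44],[0,0,0,-0.08,0,0,44],[0,0,0,0,0,0,44]]
  ]
}}

```text
time_s: 39.3
ee_pos: [0.5198, 0.1423, 0.1269]
eef_rot: [0.128, 1.57, -2.947]
force: [-0.1, -0.1, -1.3]
grip_width: 0.0537
```

Run:
```python
from h import *
p,R,o=cur();print(p,o['grip_width'],o['force'],o['qpos'].round(2))
t=deck(-0.5,63.5,22)-[0,0,47.8]; print(t)
go(t,-86.3,0)
s=snap('side','s37')
cv2.imwrite('pics/s37c.png',cv2.resize(s['img'][80:250,220:380][:,:,::-1],None,fx=3.5,fy=3.5,interpolation=cv2.INTER_CUBIC))
```

```text
[519.79209984 142.3086075  126.85086653] 0.05371154166780708 [-0.11089195 -0.08034472 -1.34719622] [0.2  0.31 1.6  0.   1.23 1.7 ]
[519.67499891 143.91368116  23.85092626]
rot(tool) [ 0.0013  0.0004 -0.0001] shift in final axes [103.   -1.6   0. ] in current axes [103.   -1.6  -0. ] | t 39.3
```

View pics/s37c.png

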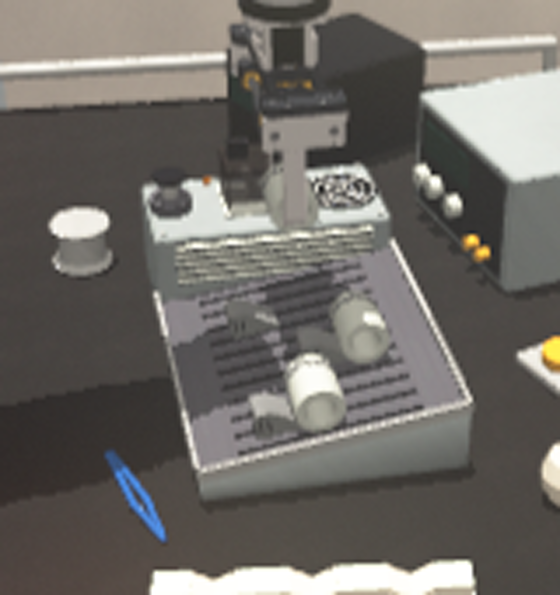

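>>> {"fn": "play_rows", "kwargs": {
  "deltas": [
    [[35,-2,0,0,0,0,44],[40,0,0,0,0,0,44],[20,0,0,0,0,0,44],[3,0,0,0,0,0,44],[0,0,0,0,0,0,44]]
  ]
}}

```text
time_s: 39.85
ee_pos: [0.5201, 0.1437, 0.0293]
eef_rot: [0.112, 1.571, -2.968]
force: [-0.6, -0.1, -0.2]
grip_width: 0.054
```

Run:
```python
from h import *
p,R,o=cur();print(p,o['grip_width'],o['force'],o['qpos'].round(2))
t=deck(-0.5,63.5,22)-[0,0,47.8]; print(t)
go(t,-86.3,0)
s=snap('side','s38')
cv2.imwrite('pics/s38c.png',cv2.resize(s['img'][120:220,250:350][:,:,::-1],None,fx=6,fy=6,interpolation=cv2.INTER_CUBIC))
```

```text
[520.08816183 143.67791682  29.31549248] 0.05404785846471916 [-0.64880949 -0.08448066 -0.20010824] [0.2  0.43 1.69 0.   1.02 1.71]
[519.67499891 143.91368116  23.85092626]
rot(tool) [-0.0026  0.0003 -0.    ] shift in final axes [ 5.5 -0.3  0.4] in current axes [ 5.5 -0.3  0.4] | t 39.85
```

View pics/s38c.png

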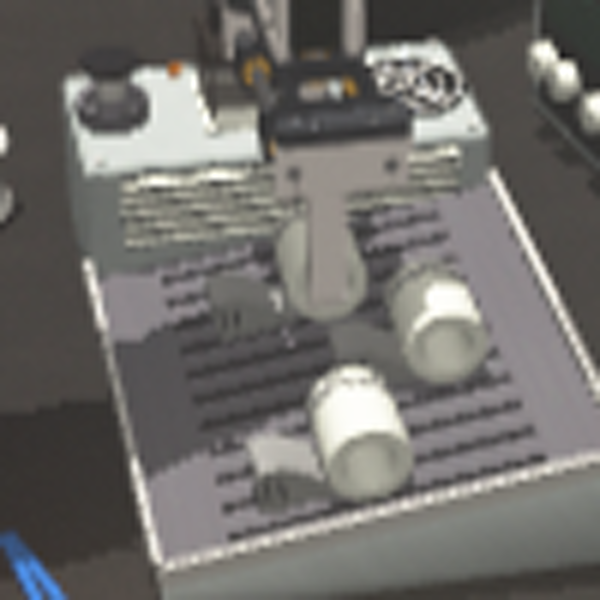

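>>> {"fn": "play_rows", "kwargs": {
  "deltas": [
    [[3,0,0,0,0,0,44],[1.5,0,0,0,0,0,44],[0,0,0,0,0,0,44]]
  ]
}}

```text
time_s: 40.2
ee_pos: [0.5201, 0.144, 0.0249]
eef_rot: [-3.018, 1.57, 0.187]
force: [-0.1, 0.1, -1.2]
grip_width: 0.0537
```

>>> {"fn": "play_rows", "kwargs": {
  "deltas": [
    [[1,0,0,0,0,0,44],[0,0,0,0,0,0,44]]
  ]
}}

```text
time_s: 40.4
ee_pos: [0.5202, 0.144, 0.024]
eef_rot: [-3.063, 1.57, 0.143]
force: [-1.5, 0.3, 3.3]
grip_width: 0.0539
```

>>> {"fn": "play_rows", "kwargs": {
  "deltas": [
    [[1,0,0,0,0,0,44],[0,0,0,0,0,0,44]]
  ]
}}

```text
time_s: 40.6
ee_pos: [0.5203, 0.144, 0.024]
eef_rot: [-3.093, 1.57, 0.113]
force: [-6.7, -0.7, 16.6]
grip_width: 0.0541
```

>>> {"fn": "play_rows", "kwargs": {
  "deltas": [
    [[-1.3,0,0,0,0,0,44],[0.2,0,1.5,0,0,0,44],[0,0,0,0,0,0,44]]
  ]
}}

```text
time_s: 40.9
ee_pos: [0.5185, 0.1439, 0.0238]
eef_rot: [-3.045, 1.57, 0.16]
force: [0.2, 0.2, 2.4]
grip_width: 0.0541
```

>>> {"fn": "play_rows", "kwargs": {
  "deltas": [
    [[0.2,0,1,0,0,0,44],[0,0,0,0,0,0,44]]
  ]
}}

```text
time_s: 41.1
ee_pos: [0.5177, 0.1439, 0.0237]
eef_rot: [-3.005, 1.57, 0.2]
force: [0.7, 0.0, 3.6]
grip_width: 0.0541
```

Run:
```python
from h import *
p,R,o=cur();print(p,o['grip_width'],o['force'],o['qpos'].round(2))
s=snap('side','s39')
cv2.imwrite('pics/s39c.png',cv2.resize(s['img'][140:190,270:340][:,:,::-1],None,fx=9,fy=9,interpolation=cv2.INTER_CUBIC))
```

```text
[517.72419579 143.86596159  23.65526385] 0.054079566368450835 [0.66530999 0.00999064 3.59308424] [ 0.2   0.44  1.7  -0.    1.01  1.71]
```

View pics/s39c.png

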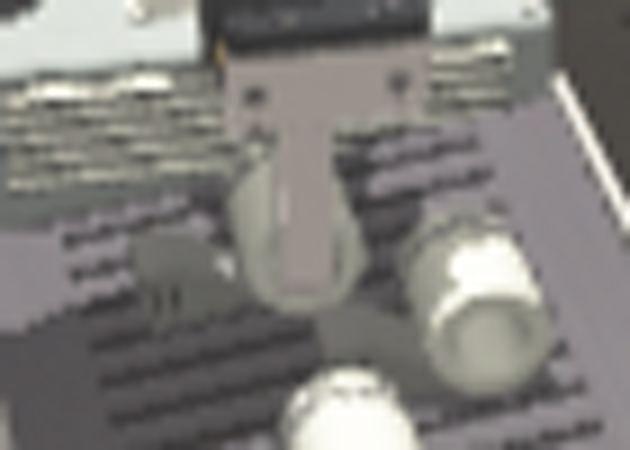

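>>> {"fn": "play_rows", "kwargs": {
  "deltas": [
    [[0.2,0,1,0,0,0,44],[0,0,0,0,0,0,44]]
  ]
}}

```text
time_s: 41.35
ee_pos: [0.5167, 0.1438, 0.0235]
eef_rot: [-3.029, 1.57, 0.177]
force: [1.7, -0.8, 4.3]
grip_width: 0.0537
```

>>> {"fn": "play_rows", "kwargs": {
  "deltas": [
    [[0.2,0,1,0,0,0,44],[0,0,0,0,0,0,44]]
  ]
}}

```text
time_s: 41.55
ee_pos: [0.5157, 0.1437, 0.0233]
eef_rot: [-3.019, 1.57, 0.186]
force: [1.6, 0.6, 5.2]
grip_width: 0.0539
```

>>> {"fn": "play_rows", "kwargs": {
  "deltas": [
    [[0.1,0,1,0,0,0,44],[0,0,0,0,0,0,44]]
  ]
}}

```text
time_s: 41.75
ee_pos: [0.5145, 0.1437, 0.0231]
eef_rot: [-3.028, 1.57, 0.177]
force: [1.9, 0.3, 5.7]
grip_width: 0.0537
```

Release and retreat.

>>> {"fn": "play_rows", "kwargs": {
  "deltas": [
    [[0,0,0,0,0,0,56],[0,0,0,0,0,0,60],[0,0,0,0,0,0,64],[0,0,0,0,0,0,64],[-10,0,0,0,0,0,64],[-40,0,0,0,0,0,64],[-45,0,0,0,0,0,60],[-45,0,0,0,0,0,40],[0,0,45,0,0,0,20],[0,0,45,0,0,0,10]]
  ]
}}

```text
time_s: 42.75
ee_pos: [0.4241, 0.1378, 0.1644]
eef_rot: [-2.955, 1.568, 0.25]
force: [0.2, 1.4, -0.0]
grip_width: 0.0397
```

>>> {"fn": "play_rows", "kwargs": {
  "deltas": [
    [[-20,0,40,0,0,0,0],[-20,0,30,0,0,0,0],[0,0,0,0,0,0,0]]
  ]
}}

```text
time_s: 43.05
ee_pos: [0.3536, 0.1336, 0.2061]
eef_rot: [-2.924, 1.565, 0.282]
force: [0.2, 0.1, -0.5]
grip_width: 0.0153
```

Run:
```python
from h import *
p,R,o=cur();print(p,o['grip_width'],o['force'],o['qpos'].round(2))
s=snap('side','s40');c=snap('top','t40')
cv2.imwrite('pics/s40c.png',cv2.resize(s['img'][90:230,230:370][:,:,::-1],None,fx=4.2,fy=4.2,interpolation=cv2.INTER_CUBIC))
cv2.imwrite('pics/t40c.png',cv2.resize(c['img'][155:260,160:320][:,:,::-1],None,fx=5,fy=5,interpolation=cv2.INTER_CUBIC))
```

```text
[353.57071348 133.58729456 206.14254527] 0.01533806859882209 [ 0.23812015  0.12342089 -0.4642052 ] [ 0.26 -0.13  1.9   0.    1.37  1.77]
```

View pics/s40c.png

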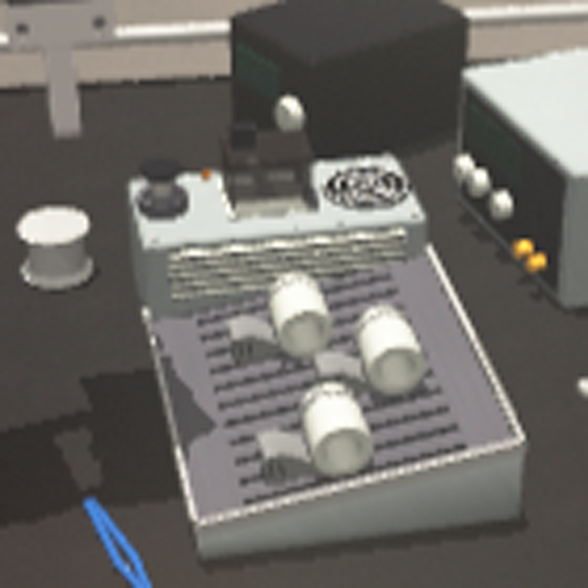

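View pics/t40c.png

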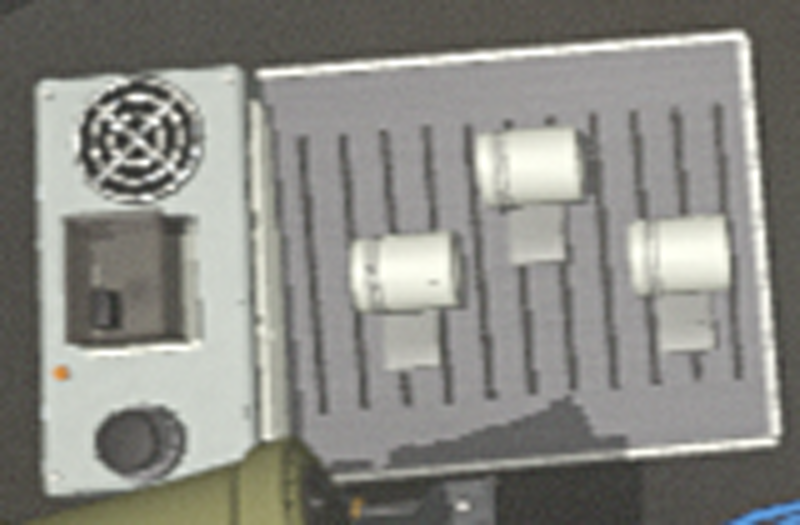

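Run:
```python
from h import *
c=viewer.camera('top');s=viewer.camera('side')
def dr(P):
    a=np.radians(PSI);q=P[:2]*1000-O[:2]; return np.array([q[0]*np.cos(a)+q[1]*np.sin(a),-q[0]*np.sin(a)+q[1]*np.cos(a)])
cv2.imwrite('pics/t41.png',cv2.resize(c['img'][190:255,160:215][:,:,::-1],None,fx=10,fy=10,interpolation=cv2.INTER_CUBIC)[:600])
cv2.imwrite('pics/s41.png',cv2.resize(s['img'][110:150,255:335][:,:,::-1],None,fx=10,fy=10,interpolation=cv2.INTER_CUBIC))
```

```text
(no output)
```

View pics/t41.png

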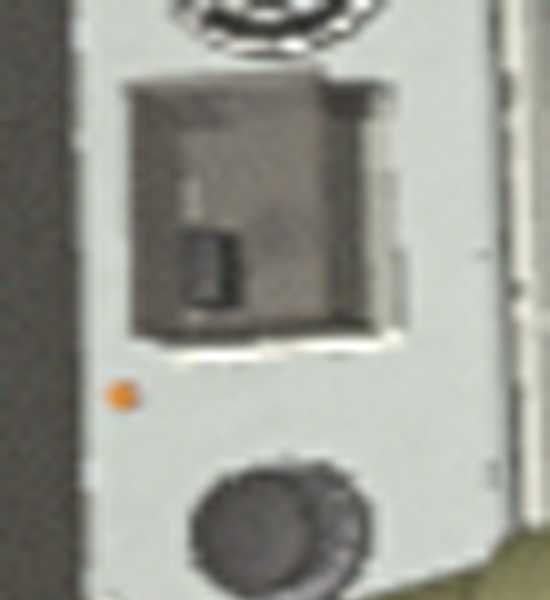

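View pics/s41.png

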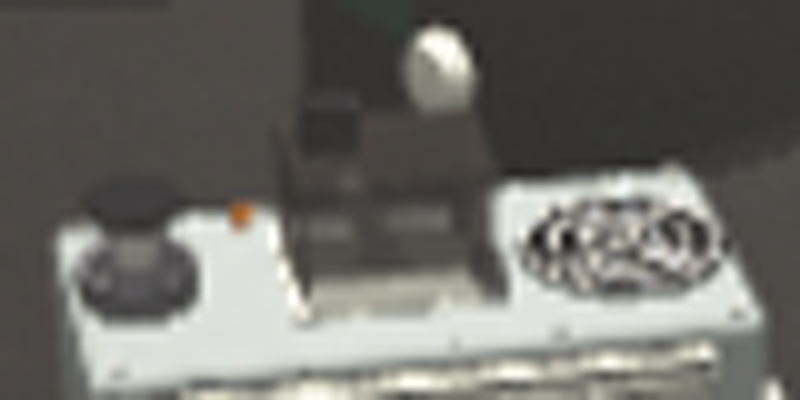

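Run:
```python
from h import *
c=viewer.camera('top');s=viewer.camera('side')
def dr(P):
    a=np.radians(PSI);q=P[:2]*1000-O[:2]; return np.array([q[0]*np.cos(a)+q[1]*np.sin(a),-q[0]*np.sin(a)+q[1]*np.cos(a)]).round(1)
t=lambda x,y:(160+(x+.5)/10-.5,190+(y+.5)/10-.5)
S=lambda x,y:(255+(x+.5)/10-.5,110+(y+.5)/10-.5)
print('plunger top',dr(onz(c,*t(250,532),.138)),'side',dr(onz(s,*S(132,202),.138)))
print('tab top face',dr(onz(c,*t(198,270),.167)))
print('tab whole ctr',dr(onz(c,*t(213,270),.157)))
print('tab side near face',dr(onz(s,*S(330,128),.157)))
print('guard roof corners z147', [dr(onz(c,*t(*q),.147)) for q in [(130,85),(322,75),(330,330),(135,335)]])
print('guard base side front', [dr(onz(s,*S(*q),.1)) for q in [(308,320),(512,300)]])
```

```text
plunger top [-92. 201.] side [-94.6 195.4]
tab top face [-26.2 202.2]
tab whole ctr [-25.2 202. ]
tab side near face [-26.6 198.4]
guard roof corners z147 [array([ 27. , 225.8]), array([ 25.4, 175.7]), array([-42.1, 175.8]), array([-39.1, 226.1])]
guard base side front [array([-40.3, 171.9]), array([ 29.7, 171.7])]
```

```bash
cat >> h.py <<'E'
L=37.5
def W(x,y,z):
    a=np.radians(PSI); return np.array([O[0]+x*np.cos(a)-y*np.sin(a),O[1]+x*np.sin(a)+y*np.cos(a),z])
def tip(x,y,z,tilt=0):
    T=Rt(-86.3,tilt); go(W(x,y,z)+L*T[:,0],-86.3,tilt)
def tipnow():
    p,R,o=cur(); q=p-L*R[:,0]; a=np.radians(PSI); d=q[:2]-O[:2]
    print('tip dryer',np.round([d[0]*np.cos(a)+d[1]*np.sin(a),-d[0]*np.sin(a)+d[1]*np.cos(a),q[2]],1),'F',o['force'].round(1),'w',round(o['grip_width'],4),'tilt',np.degrees(np.arcsin(np.clip(R[:2,0]@[np.cos(a),np.sin(a)],-1,1))).round(1),'t',o['time_s'],'q',o['qpos'].round(2))
E
python3 - <<'E'
from h import *
tipnow(); tip(-26,200,200)
E
```

```text
tip dryer [-168.8   63.5  239.7] F [-0. -0.  1.] w 0.0006 tilt -0.1 t 43.35 q [ 0.26 -0.12  1.9  -0.    1.37  1.77]
rot(tool) [-0.0011  0.0017 -0.0004] shift in final axes [  39.7 -136.5 -142.9] in current axes [  39.4 -136.6 -142.8] | t 43.35
```

>>> {"fn": "play_rows", "kwargs": {
  "deltas": [
    [[0,-33,-36,0,0,0,36],[0,-34,-36,0,0,0,36],[0,-34,-36,0,0,0,36],[0,-34,-35,0,0,0,36],[20,-2,0,0,0,0,36],[20,0,0,0,0,0,36],[0,0,0,0,0,0,36]]
  ]
}}

```text
time_s: 44.05
ee_pos: [0.4878, 0.2787, 0.159]
eef_rot: [0.392, 1.564, -2.686]
force: [-0.1, 0.3, 1.0]
grip_width: 0.0357
```

Run:
```python
from h import *
tipnow(); tip(-26,200,158)
s=snap('side','s42');c=snap('top','t42')
cv2.imwrite('pics/s42c.png',cv2.resize(s['img'][60:170,230:350][:,:,::-1],None,fx=5,fy=5,interpolation=cv2.INTER_CUBIC))
```

```text
tip dryer [-26.8 200.2 196.5] F [-0.1  0.3  1. ] w 0.0357 tilt -0.4 t 44.05 q [ 0.45  0.34  1.49 -0.    1.32  1.96]
rot(tool) [-0.0008  0.0061 -0.0025] shift in final axes [38.5  0.1 -1. ] in current axes [38.5 -0.  -1.3] | t 44.05
```

View pics/s42c.png

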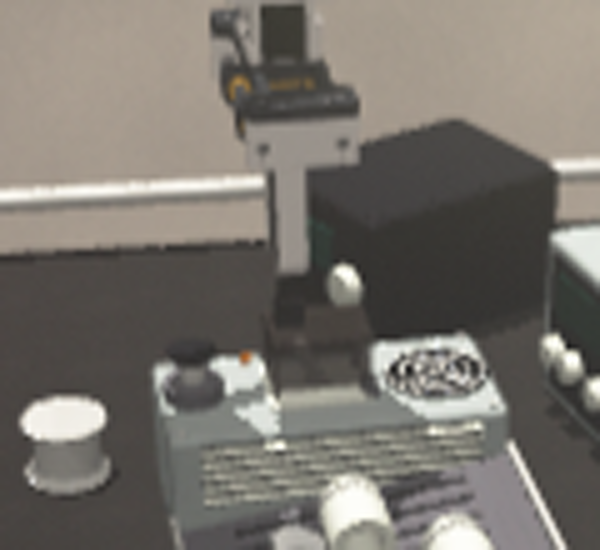

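>>> {"fn": "play_rows", "kwargs": {
  "deltas": [
    [[15,0,0,0,0,0,36],[13,0,0,0,0,0,36],[9,0,0,0,0,0,36],[0,0,0,0,0,0,36]]
  ]
}}

```text
time_s: 44.55
ee_pos: [0.4883, 0.2789, 0.125]
eef_rot: [0.4, 1.569, -2.678]
force: [-0.9, 0.4, 0.8]
grip_width: 0.0363
```

>>> {"fn": "play_rows", "kwargs": {
  "deltas": [
    [[0,0,0,0,0,0,4],[0,0,0,0,0,0,4],[0,0,0,0,0,0,4],[0,0,0,0,0,0,4],[0,0,0,0,0,0,4]]
  ],
  "grip_force": 10
}}

```text
time_s: 45.05
ee_pos: [0.4888, 0.2808, 0.1265]
eef_rot: [-1.974, 1.567, 1.232]
force: [-0.6, 11.0, -0.4]
grip_width: 0.0097
```

Run:
```python
from h import *
tipnow()
s=snap('side','s43')
cv2.imwrite('pics/s43c.png',cv2.resize(s['img'][80:160,250:330][:,:,::-1],None,fx=7,fy=7,interpolation=cv2.INTER_CUBIC))
```

```text
tip dryer [-25.9 202.  164. ] F [-0.6 11.  -0.4] w 0.0097 tilt 0.1 t 45.05 q [0.46 0.36 1.53 0.   1.24 1.96]
```

View pics/s43c.png

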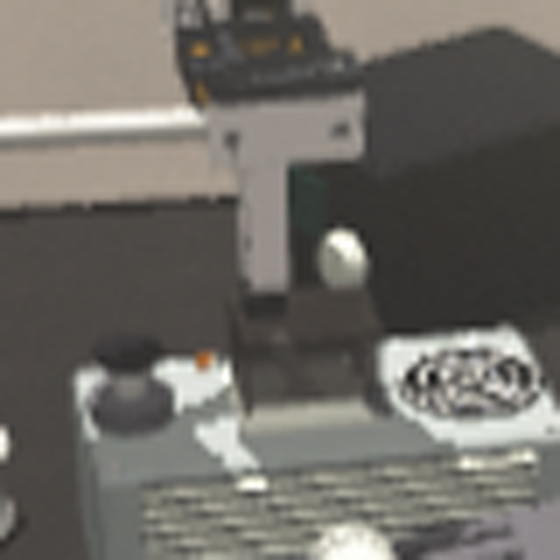

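>>> {"fn": "play_rows", "kwargs": {
  "deltas": [
    [[0,0,0,0,0,0,20],[0,-3.5,0,0,0,0,24],[3,0,0,0,0,0,24],[2,0,0,0,0,0,24],[0,0,0,0,0,0,24],[0,0,0,0,0,0,4],[0,0,0,0,0,0,4],[0,0,0,0,0,0,4],[0,0,0,0,0,0,4]]
  ],
  "grip_force": 10
}}

```text
time_s: 46.0
ee_pos: [0.4885, 0.2814, 0.1209]
eef_rot: [1.245, 1.568, -1.833]
force: [-1.4, -9.2, 1.1]
grip_width: 0.01
```

Run:
```python
from h import *
tipnow()
```

```text
tip dryer [-26.2 202.8 158.4] F [-1.4 -9.2  1.1] w 0.01 tilt -0.0 t 46.0 q [ 0.46  0.37  1.54 -0.    1.23  1.97]
```

>>> {"fn": "play_rows", "kwargs": {
  "deltas": [
    [[0,1,0,0,0,0,4],[-4.2,0,-4.1,0,0,0,4],[-4.2,0,-4.5,0,0,0,4],[-3.6,0,-4.8,0,0,0,4],[-3.1,0,-5.1,0,0,0,4],[-2.6,0,-5.3,0,0,0,4],[-2.3,0,-5.6,0,0,0,4],[0,0,0,0,0,0,4]]
  ]
}}

```text
time_s: 46.8
ee_pos: [0.5187, 0.2833, 0.1412]
eef_rot: [1.957, 1.57, -1.121]
force: [-0.5, -5.5, -0.9]
grip_width: 0.0095
```

Run:
```python
from h import *
tipnow()
s=snap('side','s44')
cv2.imwrite('pics/s44c.png',cv2.resize(s['img'][80:160,250:330][:,:,::-1],None,fx=7,fy=7,interpolation=cv2.INTER_CUBIC))
```

```text
tip dryer [  4.1 202.7 178.7] F [-0.5 -5.5 -0.9] w 0.0095 tilt 0.0 t 46.8 q [ 0.44  0.41  1.43 -0.    1.3   1.95]
```

View pics/s44c.png

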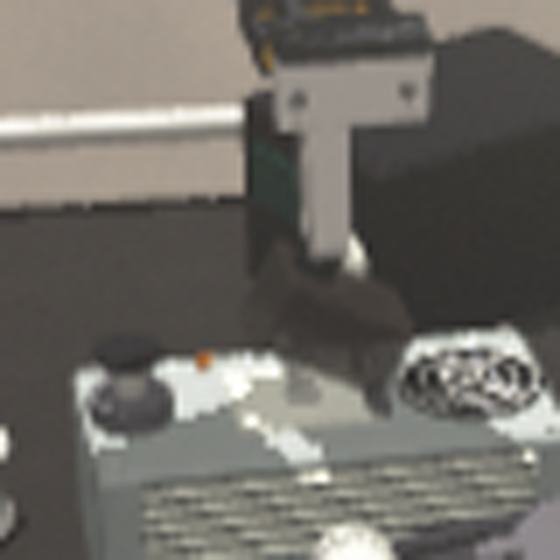

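>>> {"fn": "play_rows", "kwargs": {
  "deltas": [
    [[-1.7,0,-5.7,0,0,0,4],[-1.2,0,-6,0,0,0,4],[-0.7,0,-5.9,0,0,0,4],[-0.2,0,-4,0,0,0,4],[0,0,0,0,0,0,4]]
  ]
}}

```text
time_s: 47.35
ee_pos: [0.54, 0.2846, 0.145]
eef_rot: [1.73, 1.57, -1.348]
force: [-0.6, -6.1, 0.1]
grip_width: 0.0094
```

Run:
```python
from h import *
tipnow()
s=snap('side','s45')
cv2.imwrite('pics/s45c.png',cv2.resize(s['img'][80:160,250:330][:,:,::-1],None,fx=7,fy=7,interpolation=cv2.INTER_CUBIC))
```

```text
tip dryer [ 25.4 202.6 182.5] F [-0.6 -6.1  0.1] w 0.0094 tilt 0.0 t 47.35 q [ 0.43  0.45  1.37 -0.    1.32  1.93]
```

View pics/s45c.png

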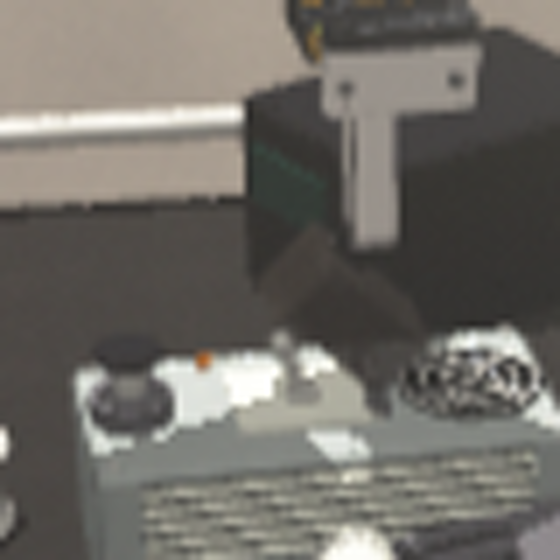

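>>> {"fn": "play_rows", "kwargs": {
  "deltas": [
    [[0,0,0,0,0,0,26],[0,0,0,0,0,0,26],[-15,0,0,0,0,0,26],[-25,0,0,0,0,0,26],[0,2,40,0,0,0,0],[0,0,40,0,0,0,0],[0,0,10,0,0.08,0,0],[0,0,0,0,0.08,0,0],[0,0,0,0,0.1,0,0],[0,0,0,0,0,0,0]]
  ]
}}

```text
time_s: 48.4
ee_pos: [0.4484, 0.2777, 0.1852]
eef_rot: [-3.138, 1.308, 0.069]
force: [0.2, -1.0, -0.4]
grip_width: 0.0006
```

Run:
```python
from h import *
tipnow(); tip(-62,200,142,15)
s=snap('side','s46')
cv2.imwrite('pics/s46c.png',cv2.resize(s['img'][70:160,240:330][:,:,::-1],None,fx=6.5,fy=6.5,interpolation=cv2.INTER_CUBIC))
```

```text
tip dryer [-76.1 201.6 221.4] F [ 0.2 -1.  -0.4] w 0.0006 tilt 15.0 t 48.4 q [ 0.56  0.09  1.76 -0.14  1.07  2.11]
rot(tool) [ 0.0007 -0.0008  0.0011] shift in final axes [80.4  1.6  6.9] in current axes [80.4  1.7  7. ] | t 48.4
```

View pics/s46c.png

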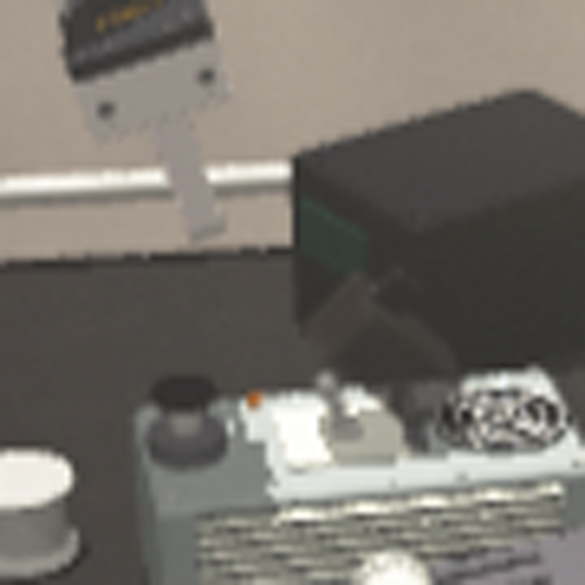

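>>> {"fn": "play_rows", "kwargs": {
  "deltas": [
    [[30,1,3,0,0,0,0],[30,0,4,0,0,0,0],[18,0,0,0,0,0,0],[0,0,0,0,0,0,0]]
  ]
}}

```text
time_s: 48.85
ee_pos: [0.4629, 0.2765, 0.1053]
eef_rot: [3.135, 1.316, 0.057]
force: [0.7, -0.2, 0.6]
grip_width: 0.0004
```

>>> {"fn": "play_rows", "kwargs": {
  "deltas": [
    [[3,0,-11,0,0,0,0],[2.6,0,-9.7,0,0,0,0],[0,0,0,0,0,0,0]]
  ]
}}

```text
time_s: 49.15
ee_pos: [0.4862, 0.2787, 0.1086]
eef_rot: [-3.138, 1.309, 0.066]
force: [-0.4, -0.5, 0.2]
grip_width: 0.0001
```

Run:
```python
from h import *
tipnow()
s=snap('side','s47')
cv2.imwrite('pics/s47c.png',cv2.resize(s['img'][70:160,240:330][:,:,::-1],None,fx=6.5,fy=6.5,interpolation=cv2.INTER_CUBIC))
```

```text
tip dryer [-38.3 200.1 144.8] F [-0.4 -0.5  0.2] w 0.0001 tilt 15.0 t 49.15 q [ 0.52  0.24  1.77 -0.14  0.9   2.1 ]
```

View pics/s47c.png

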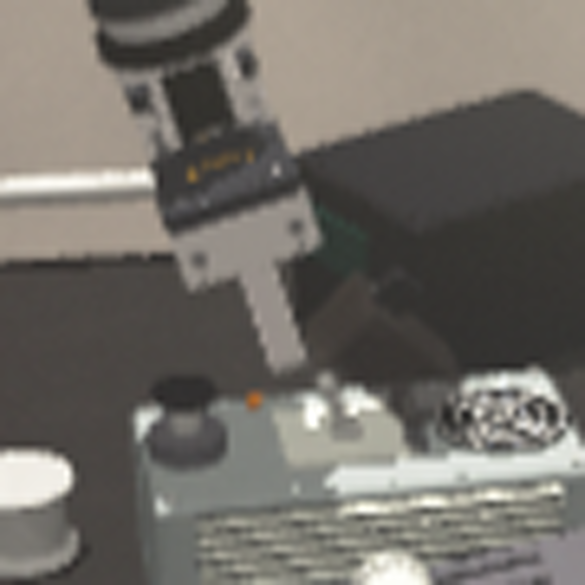

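>>> {"fn": "play_rows", "kwargs": {
  "deltas": [
    [[1.3,0,-4.8,0,0,0,0],[1.3,0,-4.8,0,0,0,0],[1.3,0,-4.8,0,0,0,0],[1.3,0,-4.8,0,0,0,0],[1.3,0,-4.8,0,0,0,0],[1.3,0,-4.8,0,0,0,0],[0,0,0,0,0,0,0]]
  ]
}}

```text
time_s: 49.9
ee_pos: [0.5149, 0.2803, 0.1073]
eef_rot: [-3.141, 1.311, 0.064]
force: [0.3, 1.1, -0.2]
grip_width: 0.0009
```

Run:
```python
from h import *
tipnow()
s=snap('side','s48')
cv2.imwrite('pics/s48c.png',cv2.resize(s['img'][70:160,240:330][:,:,::-1],None,fx=6.5,fy=6.5,interpolation=cv2.INTER_CUBIC))
```

```text
tip dryer [ -9.6 199.9 143.5] F [ 0.3  1.1 -0.2] w 0.0009 tilt 14.9 t 49.9 q [ 0.49  0.3   1.7  -0.14  0.91  2.07]
```

View pics/s48c.png

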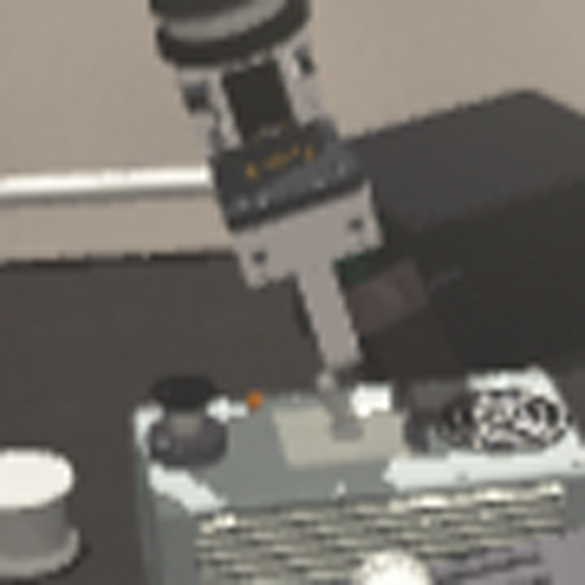

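>>> {"fn": "play_rows", "kwargs": {
  "deltas": [
    [[1.0,0,-4.8,0,0,0,0],[1.0,0,-4.8,0,0,0,0],[1.1,0,-4.8,0,0,0,0],[1.1,0,-4.8,0,0,0,0],[1.3,0,-4.8,0,0,0,0],[0,0,0,0,0,0,0]]
  ]
}}

```text
time_s: 50.55
ee_pos: [0.5394, 0.2819, 0.1081]
eef_rot: [3.142, 1.311, 0.063]
force: [-0.3, 0.1, -0.0]
grip_width: 0.0004
```

>>> {"fn": "play_rows", "kwargs": {
  "deltas": [
    [[1.0,0,-3.8,0,0,0,0],[0,0,0,0,0,0,0]]
  ]
}}

```text
time_s: 50.75
ee_pos: [0.543, 0.2822, 0.1082]
eef_rot: [3.142, 1.311, 0.064]
force: [0.5, 0.8, -0.2]
grip_width: 0.0004
```

Run:
```python
from h import *
tipnow()
s=snap('side','s49')
cv2.imwrite('pics/s49c.png',cv2.resize(s['img'][70:160,240:330][:,:,::-1],None,fx=6.5,fy=6.5,interpolation=cv2.INTER_CUBIC))
```

```text
tip dryer [ 18.7 200.  144.4] F [ 0.5  0.8 -0.2] w 0.0004 tilt 14.9 t 50.75 q [ 0.47  0.35  1.63 -0.13  0.93  2.04]
```

View pics/s49c.png

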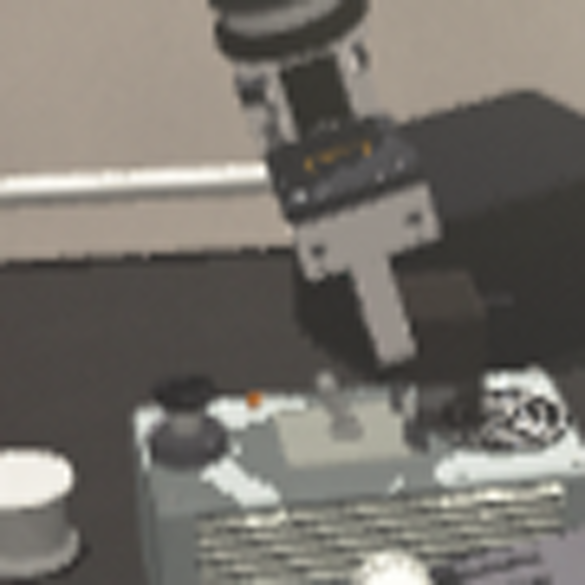

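>>> {"fn": "play_rows", "kwargs": {
  "deltas": [
    [[0.8,0,-2.8,0,0,0,0],[0,0,0,0,0,0,0]]
  ]
}}

```text
time_s: 51.0
ee_pos: [0.5459, 0.2824, 0.1082]
eef_rot: [-3.141, 1.311, 0.064]
force: [0.1, -0.1, 0.3]
grip_width: 0.0003
```

>>> {"fn": "play_rows", "kwargs": {
  "deltas": [
    [[0.5,0,-1.9,0,0,0,0],[0,0,0,0,0,0,0]]
  ]
}}

```text
time_s: 51.2
ee_pos: [0.5478, 0.2825, 0.1082]
eef_rot: [-3.141, 1.311, 0.064]
force: [1.1, -0.2, 0.0]
grip_width: 0.0004
```

>>> {"fn": "play_rows", "kwargs": {
  "deltas": [
    [[-10,0,40,0,0,0,0],[-10,0,38,0,0,0,0],[0,0,0,0,0,0,0]]
  ]
}}

```text
time_s: 51.5
ee_pos: [0.4641, 0.2771, 0.1071]
eef_rot: [3.14, 1.312, 0.063]
force: [0.3, 0.6, 0.1]
grip_width: 0.0008
```

Run:
```python
from h import *
tipnow(); tip(-58,200,123,15)
s=snap('side','s50')
cv2.imwrite('pics/s50c.png',cv2.resize(s['img'][70:160,240:330][:,:,::-1],None,fx=6.5,fy=6.5,interpolation=cv2.INTER_CUBIC))
```

```text
tip dryer [-60.4 200.  143.4] F [0.3 0.6 0.1] w 0.0008 tilt 14.8 t 51.5 q [ 0.54  0.2   1.82 -0.15  0.89  2.12]
rot(tool) [ 0.0007  0.0031 -0.0003] shift in final axes [20.3  0.   2.8] in current axes [20.3  0.   2.7] | t 51.5
```

View pics/s50c.png

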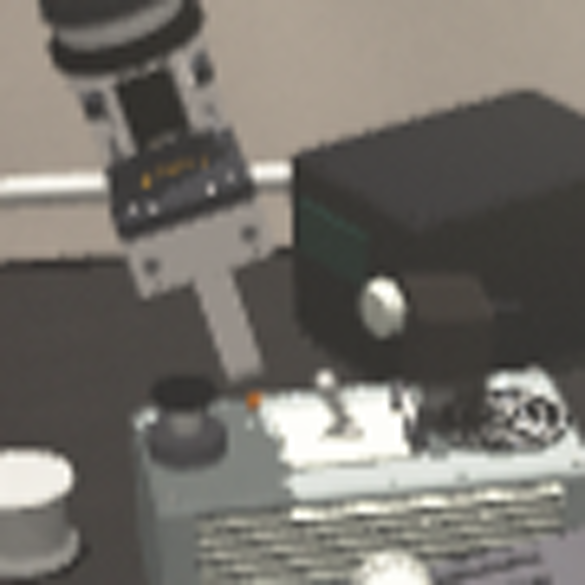

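>>> {"fn": "play_rows", "kwargs": {
  "deltas": [
    [[12,0,3,0,0,0,0],[7,0,0,0,0,0,0],[2,0,-6,0,0,0,0],[2,0,-6,0,0,0,0],[0,0,0,0,0,0,0]]
  ]
}}

```text
time_s: 52.05
ee_pos: [0.4829, 0.2782, 0.0874]
eef_rot: [3.142, 1.311, 0.063]
force: [0.3, 0.6, 0.6]
grip_width: 0.0006
```

Run:
```python
from h import *
tipnow()
s=snap('side','s51')
P=onz(s,240+325/6.5,70+380/6.5,.131)*1000; a=np.radians(PSI); d=P[:2]-O[:2]; print('ball',d[0]*np.cos(a)+d[1]*np.sin(a),-d[0]*np.sin(a)+d[1]*np.cos(a))
cv2.imwrite('pics/s51c.png',cv2.resize(s['img'][70:160,240:330][:,:,::-1],None,fx=6.5,fy=6.5,interpolation=cv2.INTER_CUBIC))
```

```text
tip dryer [-41.6 199.9 123.6] F [0.3 0.6 0.6] w 0.0006 tilt 14.9 t 52.05 q [ 0.52  0.26  1.8  -0.15  0.85  2.11]
ball -18.263430251361996 203.176032408031
```

View pics/s51c.png

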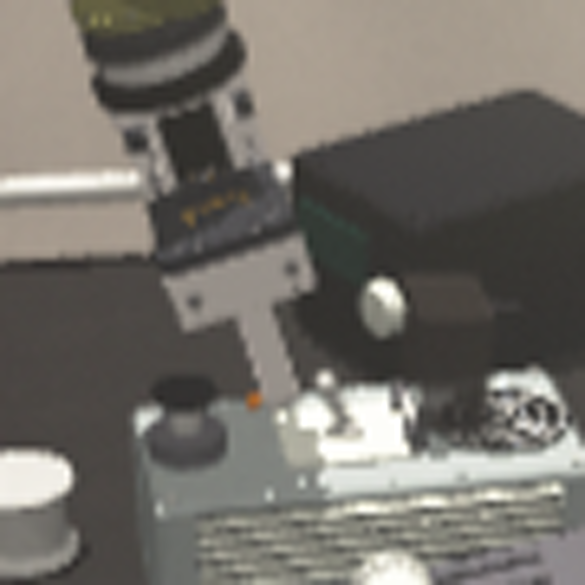

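>>> {"fn": "play_rows", "kwargs": {
  "deltas": [
    [[1.3,0,-4.8,0,0,0,0],[1.3,0,-4.8,0,0,0,0],[1.3,0,-4.8,0,0,0,0],[1.3,0,-4.8,0,0,0,0],[1.0,0,-3.8,0,0,0,0],[0,0,0,0,0,0,0]]
  ]
}}

```text
time_s: 52.7
ee_pos: [0.5062, 0.2798, 0.0875]
eef_rot: [-3.141, 1.31, 0.064]
force: [-0.0, 0.2, 0.8]
grip_width: 0.0002
```

>>> {"fn": "play_rows", "kwargs": {
  "deltas": [
    [[0.7,0,-2.5,0,0,0,0],[0,0,0,0,0,0,0]]
  ]
}}

```text
time_s: 52.9
ee_pos: [0.5083, 0.2799, 0.0873]
eef_rot: [3.141, 1.311, 0.063]
force: [-0.0, 0.6, -0.1]
grip_width: 0.0003
```

Run:
```python
from h import *
tipnow()
s=snap('side','s52')
cv2.imwrite('pics/s52c.png',cv2.resize(s['img'][70:160,240:330][:,:,::-1],None,fx=6.5,fy=6.5,interpolation=cv2.INTER_CUBIC))
```

```text
tip dryer [-16.1 200.  123.6] F [-0.   0.6 -0.1] w 0.0003 tilt 14.9 t 52.9 q [ 0.5   0.31  1.74 -0.14  0.87  2.08]
```

View pics/s52c.png

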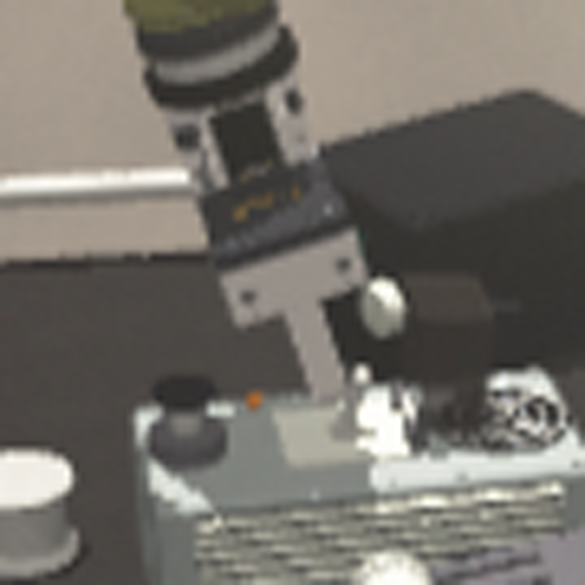

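The ball has moved to (360,378) in the crop and the lever now leans right. I'll keep pushing until it reaches the stop.

>>> {"fn": "play_rows", "kwargs": {
  "deltas": [
    [[0.5,0,-2,0,0,0,0],[0,0,0,0,0,0,0]]
  ]
}}

```text
time_s: 53.15
ee_pos: [0.5103, 0.28, 0.0873]
eef_rot: [3.141, 1.311, 0.063]
force: [-0.9, -1.0, 0.0]
grip_width: 0.0003
```

>>> {"fn": "play_rows", "kwargs": {
  "deltas": [
    [[0.4,0,-1.5,0,0,0,0],[0,0,0,0,0,0,0]]
  ]
}}

```text
time_s: 53.35
ee_pos: [0.5112, 0.2801, 0.087]
eef_rot: [3.14, 1.313, 0.062]
force: [-6.2, 1.0, -0.3]
grip_width: 0.0004
```

>>> {"fn": "play_rows", "kwargs": {
  "deltas": [
    [[0.4,0,-1.5,0,0,0,0],[0,0,0,0,0,0,0]]
  ]
}}

```text
time_s: 53.55
ee_pos: [0.5119, 0.2802, 0.0867]
eef_rot: [3.139, 1.314, 0.061]
force: [-13.2, 0.3, 3.2]
grip_width: 0.0005
```

>>> {"fn": "play_rows", "kwargs": {
  "deltas": [
    [[-5,0,20,0,0,0,0],[-12,0,25,0,0,0,0],[-40,0,0,0,0,0,0],[-45,0,0,0,0,0,0],[0,0,0,0,0,0,0]]
  ]
}}

```text
time_s: 54.05
ee_pos: [0.4452, 0.2773, 0.1805]
eef_rot: [-3.125, 1.302, 0.081]
force: [0.7, -0.5, -0.1]
grip_width: 0.0004
```

Run:
```python
from h import *
tipnow()
s=snap('side','s53');c=snap('top','t53')
print('W',W(107,200,150))
for u,v in [(155,155),(165,150),(205,140),(215,138),(190,62),(118,80)]: print((u,v),[ (onz(c,u,v,z)*1000).round(0)[:2].tolist() for z in (0,.05,.12)])
cv2.imwrite('pics/s53c.png',cv2.resize(s['img'][70:160,240:330][:,:,::-1],None,fx=6.5,fy=6.5,interpolation=cv2.INTER_CUBIC))
cv2.imwrite('pics/t53c.png',cv2.resize(c['img'][50:260,30:320][:,:,::-1],None,fx=2.7,fy=2.7,interpolation=cv2.INTER_CUBIC))
```

```text
tip dryer [-79.6 201.2 216.6] F [ 0.7 -0.5 -0.1] w 0.0004 tilt 15.4 t 54.05 q [ 0.56  0.08  1.78 -0.14  1.05  2.12]
W [621.5705095  287.28808064 150.        ]
(155, 155) [[700.0, 424.0], [686.0, 402.0], [666.0, 371.0]]
(165, 150) [[716.0, 394.0], [700.0, 373.0], [679.0, 344.0]]
(205, 140) [[746.0, 272.0], [729.0, 257.0], [706.0, 235.0]]
(215, 138) [[752.0, 241.0], [735.0, 227.0], [711.0, 208.0]]
(190, 62) [[1007.0, 327.0], [979.0, 309.0], [939.0, 285.0]]
(118, 80) [[948.0, 552.0], [923.0, 525.0], [887.0, 486.0]]
```

View pics/s53c.png

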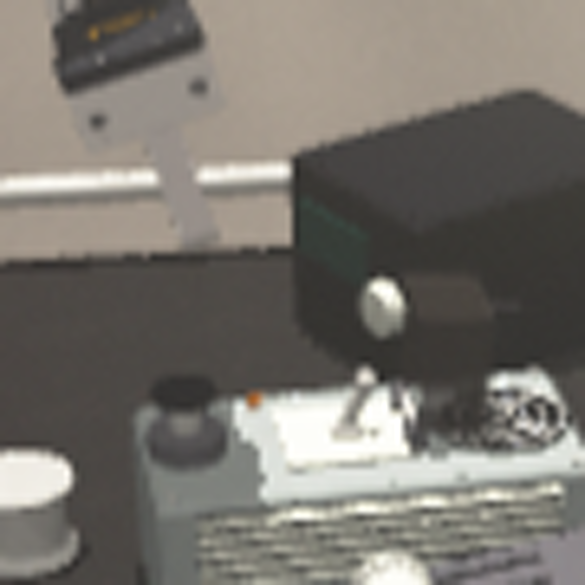

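View pics/t53c.png

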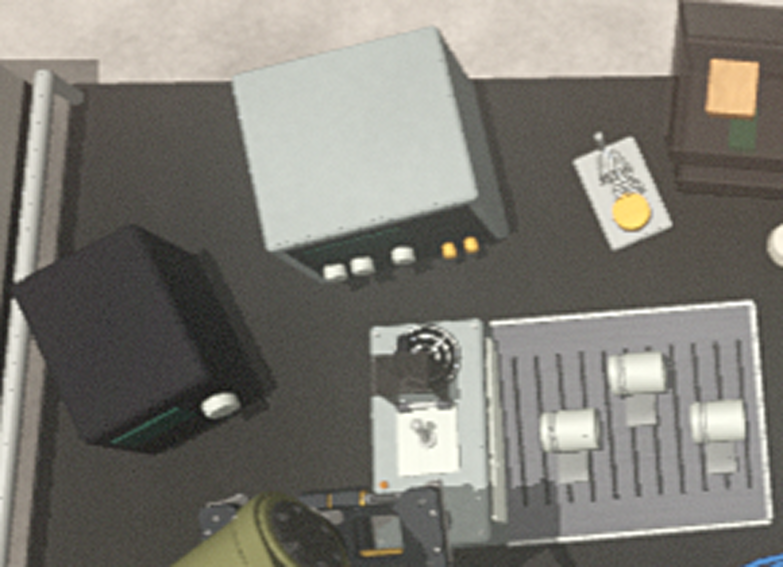

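>>> {"fn": "play_rows", "kwargs": {
  "deltas": [
    [[-20,0,0,0,-0.09,0,0],[-10,0,0,0,-0.09,0,0],[0,0,0,0,-0.085,0,0],[0,0,-40,0,0,0,0],[0,0,-45,0,0,0,0],[0,0,-45,0,0,0,0],[0,0,-45,0,0,0,0],[0,0,-25,0,0,0,0],[0,0,0,0,0,0,0]]
  ]
}}

```text
time_s: 55.05
ee_pos: [0.6385, 0.2871, 0.1982]
eef_rot: [0.172, 1.561, -2.907]
force: [0.9, 0.2, 0.1]
grip_width: 0.0005
```

Run:
```python
from h import *
tipnow(); tip(112,200,154)
s=snap('side','s54')
cv2.imwrite('pics/s54c.png',cv2.resize(s['img'][20:160,240:380][:,:,::-1],None,fx=4.2,fy=4.2,interpolation=cv2.INTER_CUBIC))
```

```text
tip dryer [124.2 198.8 235.7] F [0.9 0.2 0.1] w 0.0005 tilt -0.5 t 55.05 q [0.37 0.65 0.95 0.   1.55 1.88]
rot(tool) [-0.0028  0.0092 -0.0016] shift in final axes [81.7 -1.3 11.9] in current axes [81.8 -1.4 11.2] | t 55.05
```

View pics/s54c.png

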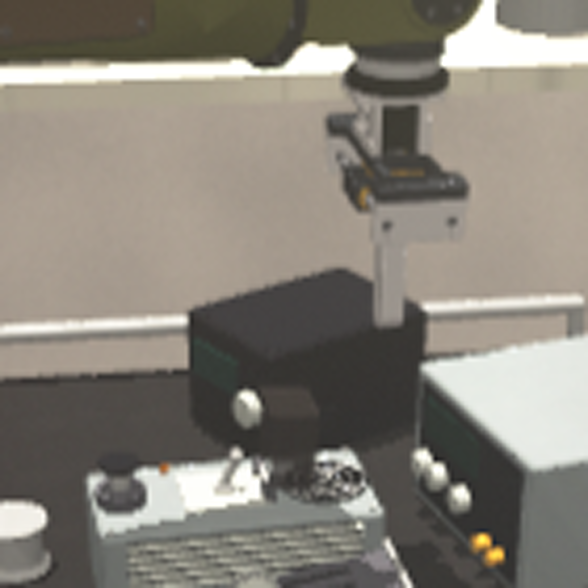

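>>> {"fn": "play_rows", "kwargs": {
  "deltas": [
    [[40,0,4,0,0,0,0],[38,0,4,0,0,0,0],[0,0,0,0,0,0,0],[0,0,10,0,0,0,0],[0,0,8,0,0,0,0],[0,0,0,0,0,0,0]]
  ]
}}

```text
time_s: 55.7
ee_pos: [0.6099, 0.2869, 0.1267]
eef_rot: [-0.213, 1.568, 2.993]
force: [0.2, -0.2, 0.4]
grip_width: 0.0005
```

Run:
```python
from h import *
tipnow()
s=snap('side','s55')
cv2.imwrite('pics/s55c.png',cv2.resize(s['img'][70:160,260:350][:,:,::-1],None,fx=6.5,fy=6.5,interpolation=cv2.INTER_CUBIC))
```

```text
tip dryer [ 95.5 200.3 164.2] F [ 0.2 -0.2  0.4] w 0.0005 tilt -0.2 t 55.7 q [0.38 0.61 1.17 0.   1.36 1.89]
```

View pics/s55c.png

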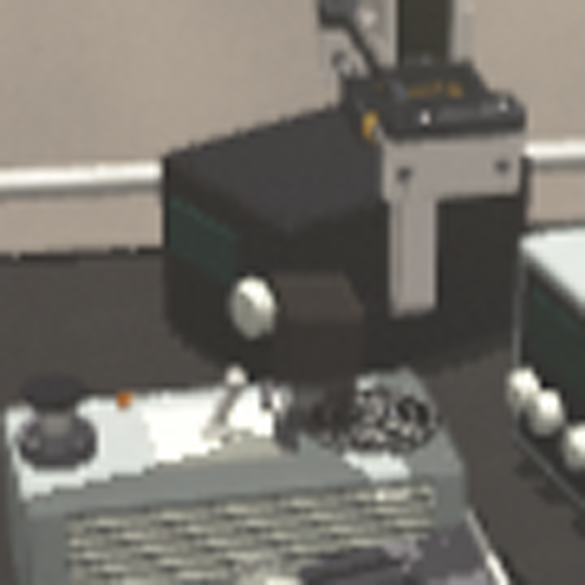

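>>> {"fn": "play_rows", "kwargs": {
  "deltas": [
    [[0,0,-10,0,0,0,0],[10,0,0,0,0,0,0],[0,0,5,0,0,0,0],[0,0,5,0,0,0,0],[0,0,5,0,0,0,0],[0,0,5,0,0,0,0],[0,0,5,0,0,0,0],[0,0,0,0,0,0,0]]
  ]
}}

```text
time_s: 56.55
ee_pos: [0.5953, 0.2858, 0.1163]
eef_rot: [-0.35, 1.568, 2.855]
force: [2.5, -0.3, 1.9]
grip_width: 0.0005
```

Run:
```python
from h import *
tipnow()
s=snap('side','s56')
cv2.imwrite('pics/s56c.png',cv2.resize(s['img'][70:160,260:350][:,:,::-1],None,fx=6.5,fy=6.5,interpolation=cv2.INTER_CUBIC))
```

```text
tip dryer [ 80.8 200.2 153.8] F [ 2.5 -0.3  1.9] w 0.0005 tilt -0.1 t 56.55 q [0.39 0.59 1.23 0.   1.33 1.9 ]
```

View pics/s56c.png

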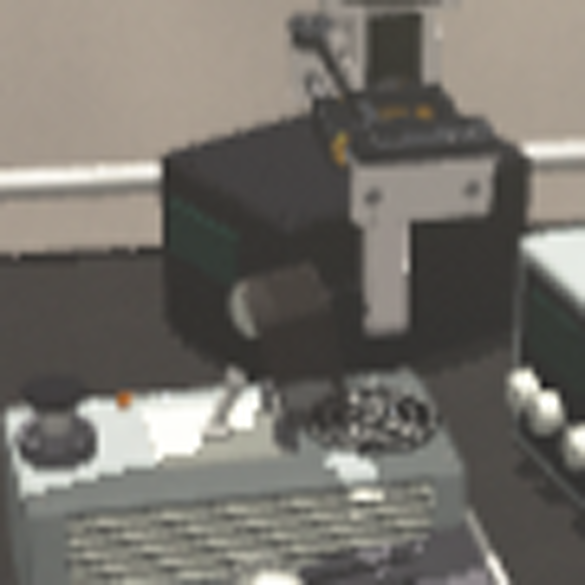

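>>> {"fn": "play_rows", "kwargs": {
  "deltas": [
    [[-5,0,1,0,0,0,0],[-2,0,5,0,0,0,0],[-2.2,0,5.5,0,0,0,0],[-2.2,0,5.5,0,0,0,0],[-2.2,0,5.5,0,0,0,0],[-2.2,0,5.5,0,0,0,0],[0,0,0,0,0,0,0]]
  ]
}}

```text
time_s: 57.3
ee_pos: [0.5666, 0.2839, 0.1311]
eef_rot: [-0.009, 1.566, -3.086]
force: [-0.6, -0.1, -0.7]
grip_width: 0.0007
```

Run:
```python
from h import *
tipnow()
s=snap('side','s57')
cv2.imwrite('pics/s57c.png',cv2.resize(s['img'][70:160,250:340][:,:,::-1],None,fx=6.5,fy=6.5,interpolation=cv2.INTER_CUBIC))
```

```text
tip dryer [ 52.2 200.1 168.6] F [-0.6 -0.1 -0.7] w 0.0007 tilt -0.3 t 57.3 q [0.41 0.52 1.3  0.   1.33 1.91]
```

View pics/s57c.png

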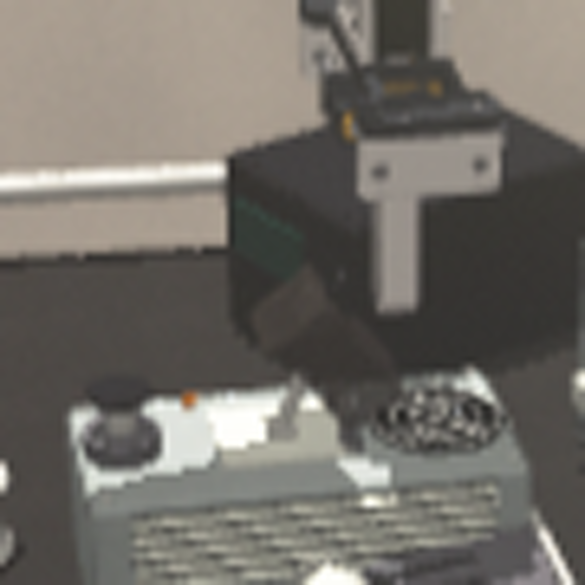

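>>> {"fn": "play_rows", "kwargs": {
  "deltas": [
    [[-0.5,0,5,0,0,0,0],[-0.5,0,5,0,0,0,0],[-0.5,0,5,0,0,0,0],[0,0,5,0,0,0,0],[0,0,4,0,0,0,0],[0,0,0,0,0,0,0]]
  ]
}}

```text
time_s: 57.95
ee_pos: [0.5429, 0.2823, 0.1325]
eef_rot: [-0.004, 1.566, -3.082]
force: [0.5, -0.2, 0.8]
grip_width: 0.0003
```

Run:
```python
from h import *
tipnow()
s=snap('side','s58')
cv2.imwrite('pics/s58c.png',cv2.resize(s['img'][70:160,250:340][:,:,::-1],None,fx=6.5,fy=6.5,interpolation=cv2.INTER_CUBIC))
```

```text
tip dryer [ 28.4 200.1 170. ] F [ 0.5 -0.2  0.8] w 0.0003 tilt -0.3 t 57.95 q [0.42 0.47 1.37 0.   1.31 1.92]
```

View pics/s58c.png

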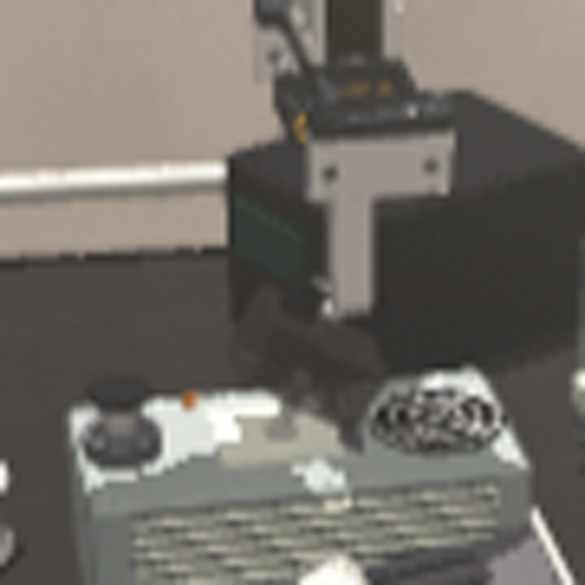

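>>> {"fn": "play_rows", "kwargs": {
  "deltas": [
    [[1,0,5,0,0,0,0],[1,0,5,0,0,0,0],[1.5,0,5,0,0,0,0],[2,0,4,0,0,0,0],[2.5,0,4,0,0,0,0],[2,0,4,0,0,0,0],[0,0,0,0,0,0,0]]
  ]
}}

```text
time_s: 58.7
ee_pos: [0.5158, 0.2805, 0.1222]
eef_rot: [0.034, 1.565, -3.044]
force: [-0.2, 0.1, -0.3]
grip_width: -0.0
```

Run:
```python
from h import *
tipnow()
s=snap('side','s59')
cv2.imwrite('pics/s59c.png',cv2.resize(s['img'][70:160,250:340][:,:,::-1],None,fx=6.5,fy=6.5,interpolation=cv2.INTER_CUBIC))
```

```text
tip dryer [  1.2 200.  159.7] F [-0.2  0.1 -0.3] w -0.0 tilt -0.3 t 58.7 q [0.43 0.42 1.46 0.   1.26 1.94]
```

View pics/s59c.png

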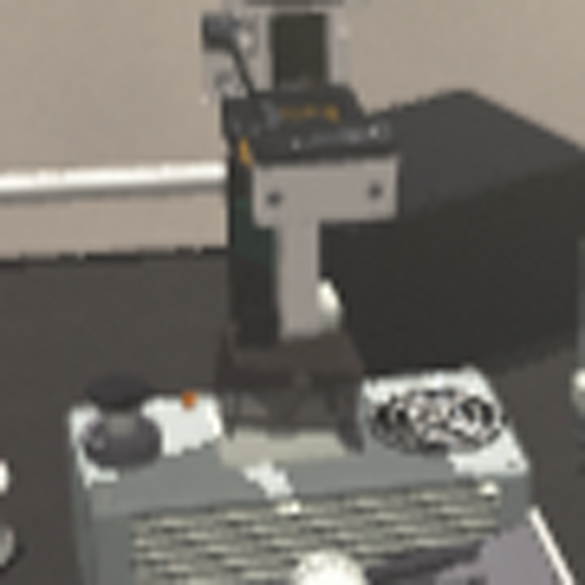

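>>> {"fn": "play_rows", "kwargs": {
  "deltas": [
    [[-22,0,0,0,0,0,0],[0,0,14,0,0,0,0],[0,-1,13,0,0,0,0],[6,0,0,0,0,0,0],[4,0,0,0,0,0,0],[0,0,0,0,0,0,0]]
  ]
}}

```text
time_s: 59.35
ee_pos: [0.489, 0.28, 0.1349]
eef_rot: [-0.036, 1.564, -3.114]
force: [-1.1, 0.3, 1.8]
grip_width: 0.0004
```

>>> {"fn": "play_rows", "kwargs": {
  "deltas": [
    [[2,0,0,0,0,0,0],[0,0,0,0,0,0,0]]
  ]
}}

```text
time_s: 59.55
ee_pos: [0.4897, 0.2797, 0.1319]
eef_rot: [0.046, 1.565, -3.032]
force: [0.1, -0.2, 0.4]
grip_width: 0.0007
```

>>> {"fn": "play_rows", "kwargs": {
  "deltas": [
    [[2,0,0,0,0,0,0],[0,0,0,0,0,0,0]]
  ]
}}

```text
time_s: 59.75
ee_pos: [0.4895, 0.2797, 0.1301]
eef_rot: [0.05, 1.565, -3.028]
force: [-0.2, 0.1, -0.1]
grip_width: 0.0001
```

Run:
```python
from h import *
tipnow()
```

```text
tip dryer [-25.1 200.9 167.6] F [-0.2  0.1 -0.1] w 0.0001 tilt -0.3 t 59.75 q [0.45 0.37 1.52 0.   1.26 1.96]
```

>>> {"fn": "play_rows", "kwargs": {
  "deltas": [
    [[1,0,0,0,0,0,0],[0,0,0,0,0,0,0]]
  ]
}}

```text
time_s: 59.95
ee_pos: [0.4895, 0.2797, 0.1298]
eef_rot: [0.016, 1.566, -3.061]
force: [-1.7, -0.6, 3.3]
grip_width: 0.0006
```

>>> {"fn": "play_rows", "kwargs": {
  "deltas": [
    [[1,0,0,0,0,0,0],[0,0,0,0,0,0,0]]
  ]
}}

```text
time_s: 60.15
ee_pos: [0.4896, 0.2798, 0.1297]
eef_rot: [-0.053, 1.567, -3.131]
force: [-4.3, -1.9, 10.3]
grip_width: 0.0003
```

>>> {"fn": "play_rows", "kwargs": {
  "deltas": [
    [[-30,0,0,0,0,0,0],[0,0,35,0,0,0,0],[0,0,33,0,0,0,0],[0,0,0,0,0,0,0]]
  ]
}}

```text
time_s: 60.55
ee_pos: [0.4194, 0.2754, 0.1592]
eef_rot: [-0.029, 1.566, -3.105]
force: [-0.1, -0.3, -0.3]
grip_width: 0.0009
```

Run:
```python
from h import *
tipnow(); tip(-92,200,145)
s=snap('side','s60');c=snap('top','t60')
cv2.imwrite('pics/s60c.png',cv2.resize(s['img'][70:230,230:370][:,:,::-1],None,fx=3.7,fy=3.7,interpolation=cv2.INTER_CUBIC))
```

```text
tip dryer [-95.3 201.2 196.7] F [-0.1 -0.3 -0.3] w 0.0009 tilt -0.3 t 60.55 q [0.51 0.2  1.66 0.   1.28 2.01]
rot(tool) [0.0004 0.005  0.0001] shift in final axes [51.7  1.2 -3.5] in current axes [51.7  1.2 -3.8] | t 60.55
```

View pics/s60c.png

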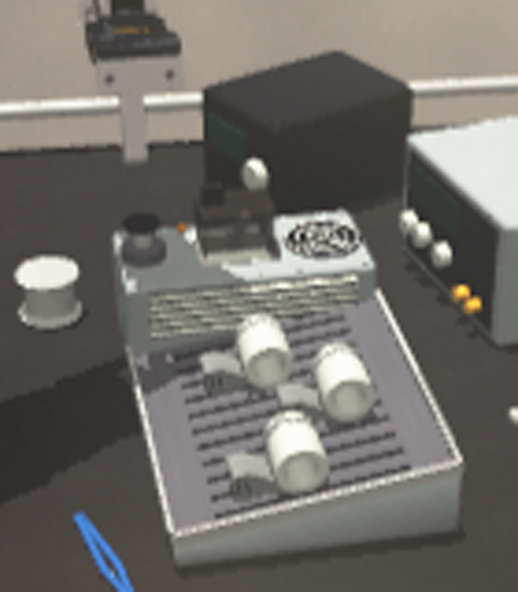

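The guard is down at crop (235,225), and all three barrels still sit against their chocks. Next is the plunger.

>>> {"fn": "play_rows", "kwargs": {
  "deltas": [
    [[25,1,-3,0,0,0,0],[25,0,0,0,0,0,0],[4,0,0,0,0,0,0],[0,0,0,0,0,0,0]]
  ]
}}

```text
time_s: 61.05
ee_pos: [0.4249, 0.2745, 0.1047]
eef_rot: [0.087, 1.565, -2.991]
force: [1.3, -0.6, -0.3]
grip_width: 0.0009
```

Run:
```python
from h import *
tipnow()
s=snap('side','s61')
cv2.imwrite('pics/s61c.png',cv2.resize(s['img'][80:160,240:320][:,:,::-1],None,fx=7,fy=7,interpolation=cv2.INTER_CUBIC))
```

```text
tip dryer [-89.9 200.  142.2] F [ 1.3 -0.6 -0.3] w 0.0009 tilt -0.4 t 61.05 q [0.5  0.27 1.71 0.   1.16 2.01]
```

View pics/s61c.png

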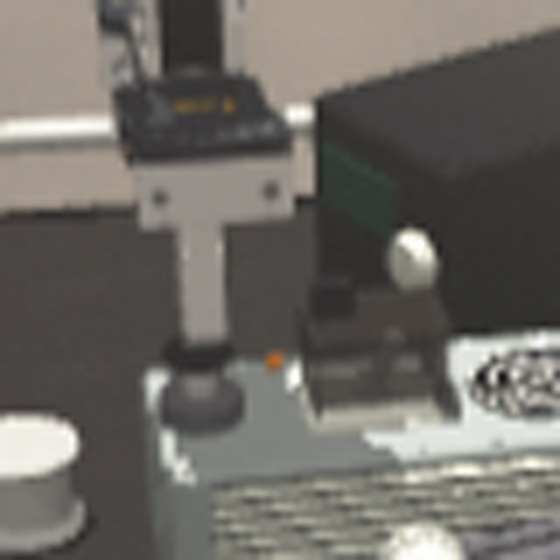

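>>> {"fn": "play_rows", "kwargs": {
  "deltas": [
    [[4,0,1.5,0,0,0,0],[3,0,0,0,0,0,0],[3,0,0,0,0,0,0],[3,0,0,0,0,0,0],[0,0,0,0,0,0,0]]
  ]
}}

```text
time_s: 61.6
ee_pos: [0.4234, 0.2748, 0.0922]
eef_rot: [-0.163, 1.567, 3.043]
force: [2.5, 1.7, 5.6]
grip_width: 0.0002
```

>>> {"fn": "play_rows", "kwargs": {
  "deltas": [
    [[2,0,0,0,0,0,0],[0,0,0,0,0,0,0]]
  ]
}}

```text
time_s: 61.8
ee_pos: [0.4234, 0.2748, 0.0904]
eef_rot: [-0.159, 1.567, 3.047]
force: [2.5, 1.1, 6.1]
grip_width: 0.0004
```

>>> {"fn": "play_rows", "kwargs": {
  "deltas": [
    [[1,0,0,0,0,0,0],[0,0,0,0,0,0,0]]
  ]
}}

```text
time_s: 62.0
ee_pos: [0.4234, 0.2748, 0.0895]
eef_rot: [-0.172, 1.567, 3.033]
force: [1.5, 0.5, 6.3]
grip_width: 0.0007
```

Run:
```python
from h import *
tipnow()
```

```text
tip dryer [-91.4 200.3 127. ] F [1.5 0.5 6.3] w 0.0007 tilt -0.2 t 62.0 q [0.5  0.28 1.74 0.   1.13 2.01]
```

>>> {"fn": "play_rows", "kwargs": {
  "deltas": [
    [[1,0,0,0,0,0,0],[0,0,0,0,0,0,0]]
  ]
}}

```text
time_s: 62.2
ee_pos: [0.4234, 0.2748, 0.0887]
eef_rot: [-0.195, 1.567, 3.011]
force: [1.6, 1.1, 7.5]
grip_width: 0.0007
```

>>> {"fn": "play_rows", "kwargs": {
  "deltas": [
    [[1,0,0,0,0,0,0],[0,0,0,0,0,0,0]]
  ]
}}

```text
time_s: 62.4
ee_pos: [0.4236, 0.2748, 0.0886]
eef_rot: [-0.29, 1.568, 2.915]
force: [-1.9, -0.8, 16.7]
grip_width: 0.0006
```

>>> {"fn": "play_rows", "kwargs": {
  "deltas": [
    [[1,0,0,0,0,0,0],[0,0,0,0,0,0,0]]
  ]
}}

```text
time_s: 62.6
ee_pos: [0.4238, 0.2749, 0.0884]
eef_rot: [-0.461, 1.568, 2.744]
force: [-5.0, -2.4, 26.5]
grip_width: 0.0005
```

The plunger is at its stop: the force jumps to 26 N and it goes no further. I'll raise the gripper, pull clear and inspect.

>>> {"fn": "play_rows", "kwargs": {
  "deltas": [
    [[-6,0,0,0,0,0,0],[-12,0,0,0,0,0,0],[-40,0,0,0,0,0,0],[-45,0,0,0,0,0,0],[-20,0,40,0,0,0,0],[0,0,40,0,0,0,0],[0,0,0,0,0,0,0],[0,0,0,0,0,0,0]]
  ]
}}

```text
time_s: 63.4
ee_pos: [0.3433, 0.2694, 0.2098]
eef_rot: [-0.007, 1.566, -3.084]
force: [0.2, 0.4, 0.1]
grip_width: 0.0006
```

Run:
```python
from h import *
tipnow()
s=snap('side','s62');c=snap('top','t62')
cv2.imwrite('pics/s62c.png',cv2.resize(s['img'][90:230,230:370][:,:,::-1],None,fx=4.2,fy=4.2,interpolation=cv2.INTER_CUBIC))
cv2.imwrite('pics/t62c.png',cv2.resize(c['img'][155:260,160:320][:,:,::-1],None,fx=5,fy=5,interpolation=cv2.INTER_CUBIC))
```

```text
tip dryer [-171.6  200.1  247.3] F [0.2 0.4 0.1] w 0.0006 tilt -0.3 t 63.4 q [0.58 0.01 1.75 0.   1.38 2.09]
```

View pics/s62c.png

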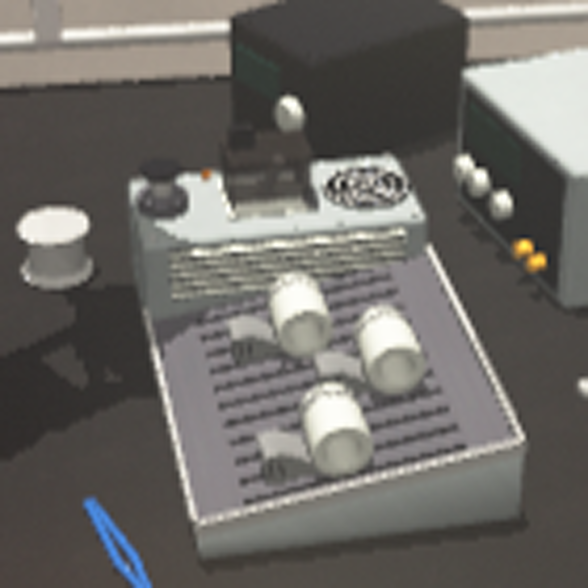

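View pics/t62c.png

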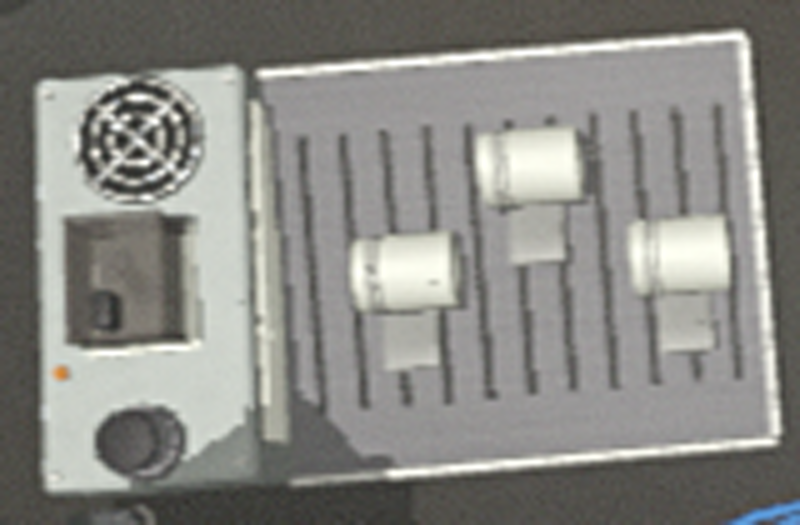

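View pics/t62.png

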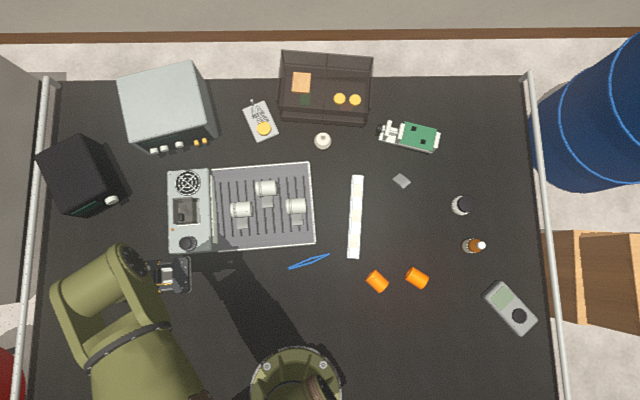

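The barrels and chocks haven't moved since they were placed. The guard is closed, the plunger is back up, and the gripper hovers at 0.25 m touching nothing. Handing in.

```bash
python3 -c "
from station import hand_in
print(hand_in())"
```

```text
the job is handed in; nothing more can be done
None
```

The job is done and handed in at about 63 s of the 210 s allowed.

**Barrels:** All three lie on the deck with their bores towards the fan box, each resting against its own chock. None is at the front lip or touching another. The fourth chock stayed on the cart.

**Switch and timer, in the order asked:**
1. I lifted the guard fully back.
2. I pushed the switch over until it hit its stop (13 N). The pictures showed the lever leaning away from the robot.
3. I lowered the guard and pressed its tab down until it would go no further (10 N), at 167 mm, the closed height.
4. I pressed the plunger to its stop, about 12 mm down. The force there reached 26 N, above the 7 N of the spring. It came back up when I let go.

**Last checks:** The final side and top pictures showed the barrels and chocks unmoved since placing, the guard shut and the plunger up. Nothing else on the cart looked disturbed, and the gripper was clear of everything.

**Disagreements:**
- **Reported tool position:** It lay about 37.5 mm beyond the real finger ends. My first grasp closed on air above a chock, so I measured the offset from pictures and contact, and allowed for it after that.
- **Switch check:** I could not check the switch again through the smoky guard once it was closed. The last clear view of it was just before lowering the guard.

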